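# Pack a scent sampler set

## Robot

A 6-joint arm with a two-finger parallel gripper is mounted at the origin on the work surface. World frame = base frame: x ahead of the robot, y to its left, z up, the work surface at z = 0. Lengths are in mm, angles in degrees, forces in N, time in s.
With the tool pointing down it reaches from about 350 to 850 mm from the base axis. Payload 8.1 kg.
Tool frame: the origin (TCP) lies midway between the tips of the shut fingers; the grasp point (between the pads) lies hold_point_z behind it (hold_point_z is the distance from the TCP to the grasp point, in mm); z points along the fingers, x is the direction in which the jaws open and shut, and the axes are right-handed (so a half turn about z gives the same grasp; the last joint's range is limited). The gripper opens to 85 mm and grips with 20 to 120 N. Pads are 22 mm wide; open, the fingers measure 114 mm over their backs; the gripper's body (76 mm by 85 mm) begins 54 mm behind the grasp point. The pads swing forward as they close: fully open they stand 13 mm farther back than shut.
Start: joints at [-4.893, 7.471, 85.268, -0, 87.261, -4.893], TCP at [600.004, 0.022, 231.292] pointing down, gripper open.
Joint ranges: [-169.43, 169.43], [-51.17, 129.36], [1.28, 143.12], [-76.62, 256.62], [0, 156.53], [-152.29, 152.29]. Speed limits (degrees/s): [136.94, 136.94, 159.86, 180, 180, 180].

## Interface

Orientations are given as [roll, pitch, yaw] about the fixed x, y, z axes, in that order (R = Rz(yaw) Ry(pitch) Rx(roll)).
In Python, from bench import * gives the robot as it stands.
- The arm moves only by the shell command python3 -m pendant 'ROWS' [OPENING] [FORCE]. ROWS is JSON, a list that holds one entry, the list of rows, each a list of 4 numbers: the shift along the tool's x, y, z normalised to -1 to 1, where 1 is 0.02 m, then the turn about the tool's z normalised to -1 to 1, where 1 is 0.08 rad. A call has exactly 10 rows; each row shifts and turns the pose as measured when the row begins, along the tool's axes as they then stand; what a row does not reach is not made up. A row lasts 1/12 s, in which the tool goes at most 41.7 mm and 7.16 degrees, less where a joint would pass 70% of its speed; a pose out of reach is approached as far as the arm can. A call with a number of a shift or a turn outside -1 to 1 is refused whole. A call with a gripper value outside its range is refused whole. OPENING is the gripper's target within -1 to 1 (fully open at 1, half-way at 0, shut at -1), set as the call begins (- or left out, the last holds). The fingers move at their own pace and stop on an object; FORCE is the grip in N (left out, the last holds). Time passes only in rows, so rows that do not move let the fingers close, or fill a call up. It gives the time, the measured TCP pose, the force and the opening at its end, in the units of the state.
- sense(): the state, without advancing time (a new reading comes with each control period).
- snapshot(name): name is "scene" or "side" or "wrist"; returns the picture (400x640x3 uint8, red, green, blue); there is no depth.
- calibration(name): a dict with "mtx" (3x3 intrinsics, pixels), "D" ([k1, k2, p1, p2, k3] as OpenCV has them; the pictures are not rectified), "world_to_cam" (4x4, takes a point from world to camera coordinates); the wrist camera has in their place "hand_eye" (4x4, takes a point from camera to tool coordinates, whose origin is the TCP and whose axes are the tool frame's). Camera axes: x right, y down, z forward; pixel columns grow to the right and rows downward; lengths in mm; the calibration is good to about 2 mm. A picture is of the moment at which its call begins: read the wrist's pose just before it. calibration takes no time and is no camera call.
- hand_in(): hands the job in, once; it reports no verdict.
The state is a dict: "time": time; "joint_pos": joint angles; "qd": joint speeds; "joint_efforts": joint torques, N m; "tool_pos": TCP position; "tcp_rot": TCP orientation; "ft_force": force on the tool from outside, world axes, zero at the start; "wrist_torque": the same for the moment, N m; "finger_gap": finger opening in mm.
Only numpy, scipy, OpenCV 4.12 (cv2) and the standard library are available. Lean on these libraries where they do the work, as an engineer would, in place of code of your own. Each camera call takes 0.05 s, during which the arm holds its last target.

## Task

Lift the deep lid off the sampler case by its knob and stand it lengthwise on the grey felt pad, slide every scent vial that is there, cap up and fully home, into the sleeve of its own colour, then put the lid back squarely on the case, down on its base board. Stand the flacon and the balm jar upright inside their outlines on the layout card, the flacon lengthwise in the rectangle and the jar in the circle. Do not tip a vial over, and leave the other bottles, the tin and the jar covers where they are.

Things in the scene. Friction and masses are not known exactly. Their poses are not given: they have to be found in the camera images.
- lid_knob (a point): Centre of the oblong wooden knob (18 mm thick along the lid's x, 40 mm along its y, 30 mm tall) on top of the deep cream loose lid. The lid is an upside-down box open below, 60 x 208 mm (x, y) and 100 mm tall without the knob, walls 4 mm (52 x 200 mm inside); its lower rim is 115 mm below this point. z is up when the lid stands normally. It starts on the case, covering the sleeves; 240 g.
- case_mid (a point): Fixed sampler case: centre of the upper face of its dark wooden base board (92 x 236 mm, 6 mm thick, x across, y along). The sleeves stand on this face in one row along the board's y, at -75, -25, 25 and 75 mm; the closed lid stands on the same face around all four, long side along y, centred on this point.
- red_vial_mid (a point): Centre (half-way up) of the red scent vial, a rigid capped cylinder 24 mm in diameter and 90 mm tall, all red with a steel band, standing upright at the start, 60 g; z along it towards the cap. Absent in some starts.
- blue_vial_mid (a point): Centre (half-way up) of the blue scent vial, a rigid capped cylinder 24 mm in diameter and 90 mm tall, all blue with a steel band, standing upright at the start, 60 g; z along it towards the cap. Absent in some starts.
- green_vial_mid (a point): Centre (half-way up) of the green scent vial, a rigid capped cylinder 24 mm in diameter and 90 mm tall, all green with a steel band, standing upright at the start, 60 g; z along it towards the cap. Absent in some starts.
- yellow_vial_mid (a point): Centre (half-way up) of the yellow scent vial, a rigid capped cylinder 24 mm in diameter and 90 mm tall, all yellow with a steel band, standing upright at the start, 60 g; z along it towards the cap. Absent in some starts.
- red_sleeve_mouth (a point): Centre of the mouth of the red sleeve, a fixed upright tube 38 mm outside, 27 mm inside, 46 mm tall, standing on the case's base board (whose upper face is its floor, 46 mm below this point); a vial fully home stands 44 mm out of it. Under the lid at the start. The order of the colours in the row varies.
- blue_sleeve_mouth (a point): Centre of the mouth of the blue sleeve, a fixed upright tube 38 mm outside, 27 mm inside, 46 mm tall, standing on the case's base board (whose upper face is its floor, 46 mm below this point); a vial fully home stands 44 mm out of it. Under the lid at the start. The order of the colours in the row varies.
- green_sleeve_mouth (a point): Centre of the mouth of the green sleeve, a fixed upright tube 38 mm outside, 27 mm inside, 46 mm tall, standing on the case's base board (whose upper face is its floor, 46 mm below this point); a vial fully home stands 44 mm out of it. Under the lid at the start. The order of the colours in the row varies.
- yellow_sleeve_mouth (a point): Centre of the mouth of the yellow sleeve, a fixed upright tube 38 mm outside, 27 mm inside, 46 mm tall, standing on the case's base board (whose upper face is its floor, 46 mm below this point); a vial fully home stands 44 mm out of it. Under the lid at the start. The order of the colours in the row varies.
- flacon_mid (a point): Centre (33 mm above its underside) of the pale blue-green perfume flacon: block 64 mm (x) by 52 mm (y) by 50 mm tall with a black cap 26 mm in diameter on top, up to 66 mm; 220 g.
- jar_mid (a point): Centre (23 mm above its underside) of the round balm jar, 60 mm in diameter and 46 mm tall, white with a copper-coloured cover; 180 g.
- card_rect (a point): Centre of the dark-lined rectangle (76 mm along x, 64 mm along y) drawn on the white layout card, for the flacon, its long side along x. The circle lies 124 mm from it, along -x. The card is fixed, 230 x 84 mm, 3 mm thick; this point is on its upper face.
- card_circle (a point): Centre of the dark-lined circle, 74 mm in diameter, drawn on the same layout card, for the balm jar; on the card's upper face.
- pad_mid (a point): Centre of the upper face of the fixed grey felt pad for the lid, 230 mm (x) by 84 mm (y), 3 mm thick.
- by_amber: Bystander, not part of the job: amber nozzle bottle 34 mm wide, 75 mm tall; origin at the centre of its underside.
- by_tin: Bystander, not part of the job: small metal tin with paper label, 36 mm wide, 60 mm tall; origin at the centre of its underside.
- by_jar: Bystander, not part of the job: grey jar with cream screw cover, 68 mm wide, 80 mm tall; origin at the centre of its underside.
- by_oil: Bystander, not part of the job: brown-red nozzle bottle, 40 mm wide, 83 mm tall; origin at the centre of its underside.
- by_clear: Bystander, not part of the job: pale yellow nozzle bottle, 40 mm wide, 83 mm tall; origin at the centre of its underside.
- by_caplid: Bystander, not part of the job: cream jar cover lying on the table, 68 mm wide, 14 mm tall; origin at the centre of its underside.

How it is judged:
By the outcome, as a careful person would: the job done as asked, in the order asked, and still so for the second after the job is handed in, with the robot touching nothing.
Of red_vial, blue_vial, green_vial, yellow_vial only 2 to 4 are there at a start; the rules pass over those that are not, and their reading is None.
At some moment in a run one of flacon, jar may be knocked a few centimetres aside while the robot is not near it.
It also fails if it takes over 210 s, if anything falls off the work surface, if the arm or the gripper's body presses on something with over 40 N, if the wrist force passes 120 N, or if a joint passes its speed limit or range.

## Working session

There is one attempt and no reset: what is moved stays moved. The work goes in short steps, Python scripts to look and compute and a shell command to move; the robot and the scene stay as the last step left them, time stands still between calls to the robot, and variables do not carry over. Pictures are saved under pics/ and viewed, and the job is handed in when it is done.

```bash
ls; mkdir -p pics
python3 - <<'E'
from bench import *
import cv2
print(sense())
for n in ["scene","side","wrist"]:
    im=snapshot(n); cv2.imwrite(f"pics/{n}0.png",im[:,:,::-1])
    print(n,calibration(n))
E
```

```text
pics
{'time': 0.0, 'joint_pos': array([-4.89251754e+00,  7.51550610e+00,  8.53301899e+01, -3.33383587e-03,
        8.72606292e+01, -4.89315037e+00]), 'qd': array([-0.07699179,  0.0233733 ,  0.00070935,  0.0394702 , -0.08539755,
        0.05872352]), 'joint_efforts': array([-1.90700346e-03, -5.69404185e+01, -5.00557995e+01, -2.19391650e-04,
        1.44415747e-02,  7.24149572e-05]), 'tool_pos': array([5.99447379e+02, 5.40423519e-02, 2.30231548e+02]), 'tcp_rot': array([-1.79994248e+02,  1.06221632e-01,  8.00592457e-04]), 'ft_force': array([ 0.73935358,  0.3069845 , -0.46289315]), 'wrist_torque': array([ 0.01666427,  0.02947979, -0.02099545]), 'finger_gap': 85.36021156974957}
scene {'mtx': array([[401.46348537,   0.        , 319.26675761],
       [  0.        , 401.46348537, 198.09186846],
       [  0.        ,   0.        ,   1.        ]]), 'D': array([-0.09385431,  0.        ,  0.        ,  0.        ,  0.        ]), 'world_to_cam': array([[-4.97144465e-01,  8.67644838e-01, -6.30997027e-03,
         3.05906169e+02],
       [ 5.33178492e-01,  2.99747981e-01, -7.91120625e-01,
        -2
[... 689 characters left out ...]
26954e+02],
       [ 0.00000000e+00,  0.00000000e+00,  0.00000000e+00,
         1.00000000e+00]])}
wrist {'mtx': array([[283.45800424,   0.        , 317.72977778],
       [  0.        , 283.45800424, 197.01281365],
       [  0.        ,   0.        ,   1.        ]]), 'D': array([-0.04865373,  0.        ,  0.        ,  0.        ,  0.        ]), 'hand_eye': array([[ 9.99999807e-01,  6.93179539e-05,  6.17610819e-04,
        -1.95085571e-01],
       [-2.38932231e-04,  9.60265123e-01,  2.79089300e-01,
        -7.08857158e+01],
       [-5.73724229e-04, -2.79089394e-01,  9.60264954e-01,
        -1.41620288e+02],
       [ 0.00000000e+00,  0.00000000e+00,  0.00000000e+00,
         1.00000000e+00]])}
```

Run:
```python
import bench
print([ (k,getattr(bench,k)) for k in dir(bench) if not k.startswith('_')])
```

```text
[('PlanningError', <class 'bench.PlanningError'>), ('calibration', <function make.<locals>.<lambda> at 0x7feb7f740680>), ('hand_in', <function connect.<locals>.done at 0x7feb7f6b7740>), ('hold_point_z', 18.700000000000003), ('sense', <function make.<locals>.<lambda> at 0x7feb7f7405e0>), ('snapshot', <function make.<locals>.drawn_camera at 0x7feb7f7400e0>)]
```

View pics/scene0.png

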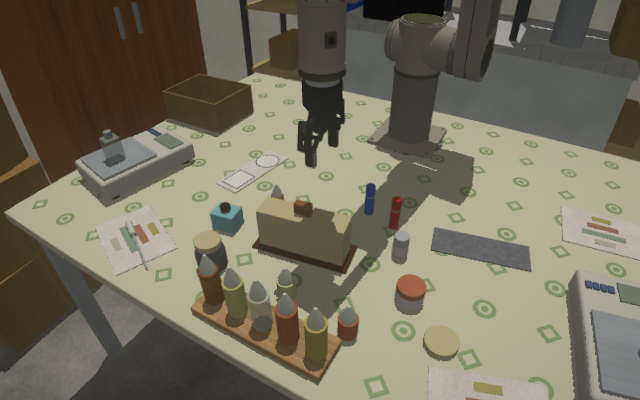

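View pics/side0.png

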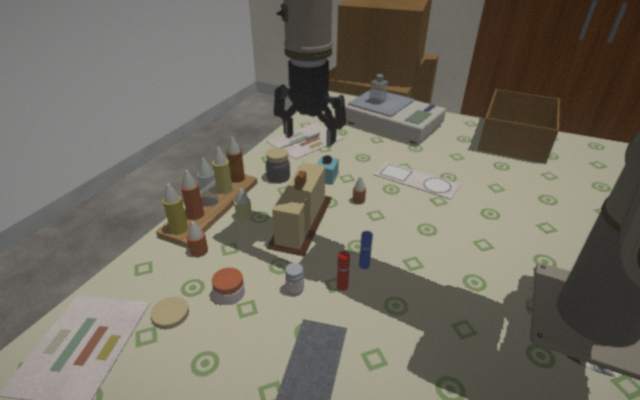

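View pics/wrist0.png

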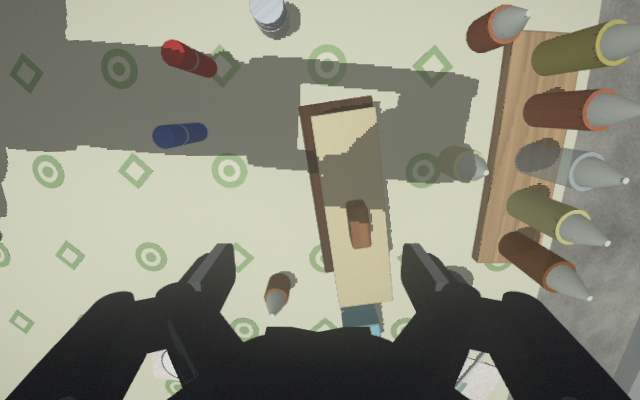

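```bash
cat > h.py <<'E'
from bench import *
import numpy as np, cv2
from scipy.spatial.transform import Rotation as R
def T_wc(name,st=None):
    c=calibration(name)
    if name!="wrist": return c["world_to_cam"],c["mtx"],c["D"]
    T=np.eye(4);T[:3,:3]=R.from_euler('xyz',st["tcp_rot"],degrees=True).as_matrix();T[:3,3]=st["tool_pos"]
    return np.linalg.inv(T@c["hand_eye"]),c["mtx"],c["D"]
def bp(name,uv,z,st=None):
    W,K,D=T_wc(name,st); W=np.linalg.inv(W)
    p=cv2.undistortPoints(np.array(uv,float).reshape(-1,1,2),K,D).reshape(-1,2)
    out=[]
    for i,(a,b) in enumerate(p):
        d=W[:3,:3]@[a,b,1]; o=W[:3,3]; zz=z[i] if hasattr(z,'__len__') else z
        out.append(o+d*(zz-o[2])/d[2])
    return np.array(out)
def tri(n1,uv1,n2,uv2,st=None):
    A=[];B=[]
    os=[];ds=[]
    for n,uv in((n1,uv1),(n2,uv2)):
        a,b=bp(n,[uv],0,st)[0],bp(n,[uv],100,st)[0]
        d=(b-a)/np.linalg.norm(b-a);os.append(a);ds.append(d)
    M=sum(np.eye(3)-np.outer(d,d) for d in ds);v=sum((np.eye(3)-np.outer(d,d))@o for o,d in zip(os,ds))
    return np.linalg.solve(M,v)
def pr(name,X,st=None):
    W,K,D=T_wc(name,st)
    X=np.array(X,float).reshape(-1,3)
    return cv2.projectPoints(X,cv2.Rodrigues(W[:3,:3])[0],W[:3,3],K,D)[0].reshape(-1,2)
def crop(src,dst,x0,y0,x1,y1,s):
    im=cv2.imread(src)[y0:y1,x0:x1]
    im=cv2.resize(im,None,fx=s,fy=s,interpolation=cv2.INTER_CUBIC); 
    # ticks every 10px
    for u in range((x0+9)//10*10,x1,10):
        cv2.line(im,(int((u-x0)*s),0),(int((u-x0)*s),12 if u%50==0 else 5),(0,0,255),1)
        if u%50==0: cv2.putText(im,str(u),(int((u-x0)*s)+2,22),0,.4,(0,0,255),1)
    for v in range((y0+9)//10*10,y1,10):
        cv2.line(im,(0,int((v-y0)*s)),(12 if v%50==0 else 5,int((v-y0)*s)),(0,0,255),1)
        if v%50==0: cv2.putText(im,str(v),(14,int((v-y0)*s)+4),0,.4,(0,0,255),1)
    cv2.imwrite(dst,im)
def snap(n,tag):
    st=sense(); im=snapshot(n); cv2.imwrite(f"pics/{tag}.png",im[:,:,::-1])
    import pickle; pickle.dump(st,open(f"pics/{tag}.pkl","wb")); return st
E
python3 - <<'E'
from h import *
crop("pics/scene0.png","pics/s0a.png",340,160,540,310,4)
crop("pics/scene0.png","pics/s0b.png",190,140,390,290,4)
crop("pics/side0.png","pics/d0a.png",200,140,400,300,4)
E
```

```text
(no output)
```

View pics/s0a.png

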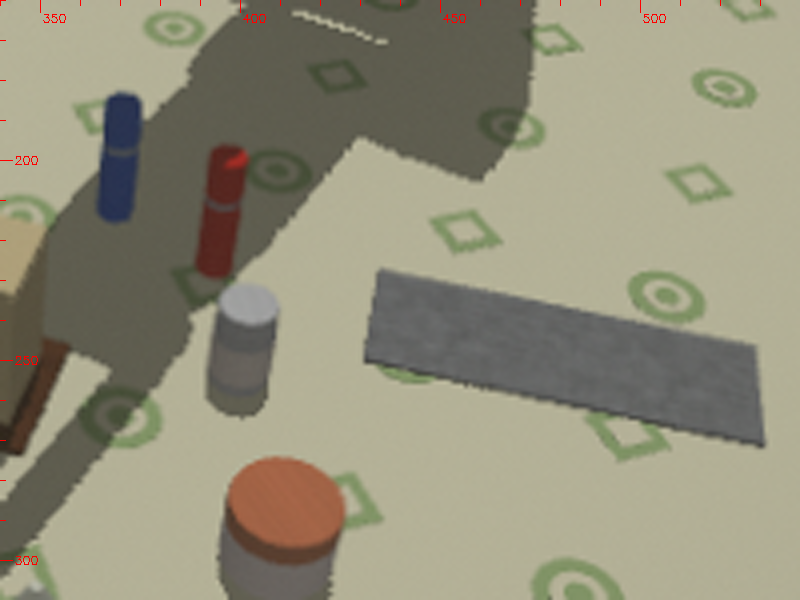

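View pics/s0b.png

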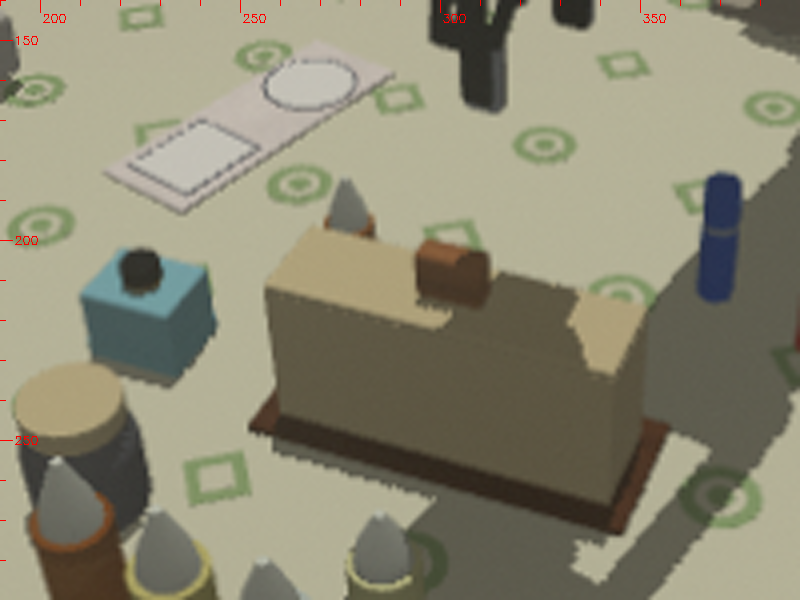

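View pics/d0a.png

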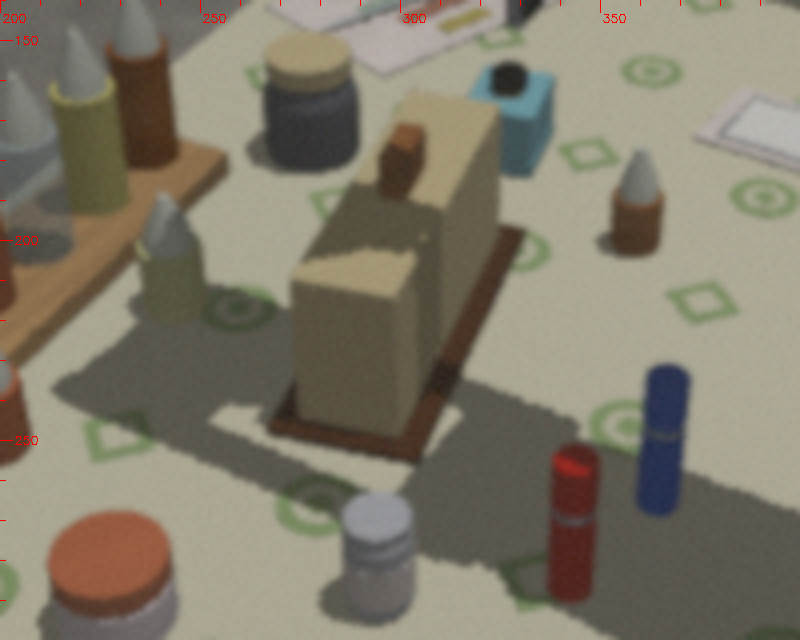

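```bash
python3 - <<'E'
from h import *
np.set_printoptions(precision=1,suppress=True)
def S(p,x0,y0): p=np.array(p,float); return p/4+[x0-.375,y0-.375]
def f(lbl,n,p,x0,y0,z): print(lbl); print(bp(n,S(p,x0,y0),z))
A=(340,160);B=(190,140);C=(200,140)
f("pad","scene",[(380,270),(756,346),(764,445),(364,360)],*A,3)
f("card","scene",[(105,172),(182,213),(395,73),(313,42)],*B,3)
f("rect","scene",[(128,157),(203,121),(260,149),(186,193)],*B,3)
f("circle","scene",[(310,85)],*B,3)
f("lid","scene",[(265,288),(312,226),(648,308),(613,374)],*B,106)
f("lidside","side",[(413,93),(499,106),(400,297),(293,278)],*C,106)
f("board","scene",[(250,426),(615,525),(667,427)],*B,6)
f("board side","side",[(268,430),(414,458),(522,230)],*C,6)
f("knob","scene",[(455,252)],*B,136)
f("knob side","side",[(409,134)],*C,136)
f("red top/bot","scene",[(228,153)],*A,90);f("","scene",[(214,272)],*A,0)
f("red side","side",[(576,455)],*C,90);f("","side",[(570,590)],*C,0)
f("blue top/bot","scene",[(124,100)],*A,90);f("","scene",[(116,212)],*A,0)
f("blue side","side",[(668,374)],*C,90);f("","side",[(658,505)],*C,0)
f("jar","scene",[(286,500)],*A,46);f("","side",[(110,553)],*C,46)
f("flac","scene",[(141,262)],*B,66);f("","side",[(509,74)],*C,66)
f("tin","scene",[(248,303)],*A,60)
E
python3 - <<'E'
from h import *
crop("pics/side0.png","pics/d0b.png",350,140,500,220,5)
E
```

```text
pad
[[418.4 222.7   3. ]
 [373.5 447.    3. ]
 [456.4 462.3   3. ]
 [501.  238.4   3. ]]
card
[[ 541.  -390.3    3. ]
 [ 552.3 -308.7    3. ]
 [ 324.6 -279.2    3. ]
 [ 317.2 -364.1    3. ]]
rect
[[ 518.  -388.2    3. ]
 [ 453.  -369.5    3. ]
 [ 461.8 -308.6    3. ]
 [ 532.2 -321.5    3. ]]
circle
[[ 371.8 -327.8    3. ]]
lid
[[ 684.9 -122.9  106. ]
 [ 625.3 -133.3  106. ]
 [ 595.3   71.2  106. ]
 [ 652.2   78.8  106. ]]
lidside
[[ 679.5 -121.6  106. ]
 [ 624.2 -130.3  106. ]
 [ 590.9   69.8  106. ]
 [ 650.3   79.3  106. ]]
board
[[ 700.9 -135.     6. ]
 [ 663.5   89.3    6. ]
 [ 579.7   80.9    6. ]]
board side
[[ 663.7   96.2    6. ]
 [ 578.7   81.9    6. ]
 [ 613.  -144.9    6. ]]
knob
[[636.9 -26.5 136. ]]
knob side
[[637.5 -34.3 136. ]]
red top/bot
[[462.9 127.   90. ]]

[[468.2 130.4   0. ]]
red side
[[466.5 127.2  90. ]]

[[464.8 130.6   0. ]]
blue top/bot
[[443.8  50.4  90. ]]

[[444.4  52.    0. ]]
blue side
[[446.9  50.8  90. ]]

[[445.1  53.3   0. ]]
jar
[[662.4 241.4  46. ]]

[[662.1 243.1  46. ]]
flac
[[ 665.6 -237.6   66. ]]

[[ 662.7 -233.    66. ]]
tin
[[549.1 176.1  60. ]]
```

View pics/d0b.png

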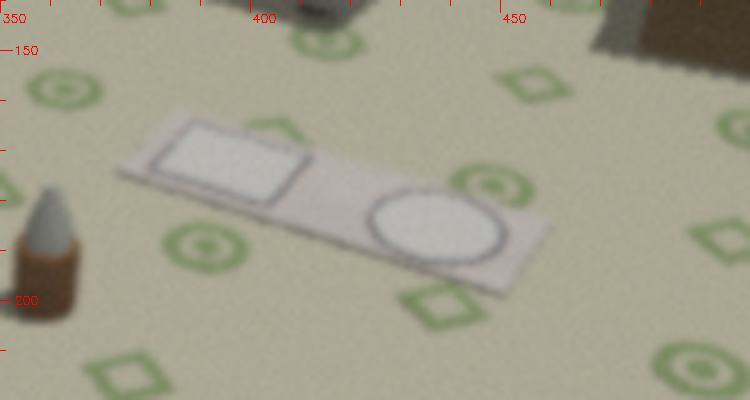

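```bash
cat >> h.py <<'E'
def plan(x,y,z,yaw,st=None):
    "total tool-unit shifts (normalised) to target"
    st=st or sense()
    M=R.from_euler('xyz',st["tcp_rot"],degrees=True).as_matrix()
    d=np.array([x,y,z])-st["tool_pos"]
    t=M.T@d/20
    dy=(yaw-st["tcp_rot"][2]+180)%360-180
    print("pos",st["tool_pos"].round(1),"rpy",st["tcp_rot"].round(1),"gap",round(st["finger_gap"],1),"F",st["ft_force"].round(1),"t",round(st["time"],2))
    print("units x,y,z,turn:",t.round(2),round(-dy/4.584,2),"mm",(t*20).round(1))
E
python3 - <<'E'
from h import *
crop("pics/wrist0.png","pics/w0a.png",290,90,410,330,3)
crop("pics/wrist0.png","pics/w0b.png",140,20,240,160,5)
E
```

```text
(no output)
```

View pics/w0a.png

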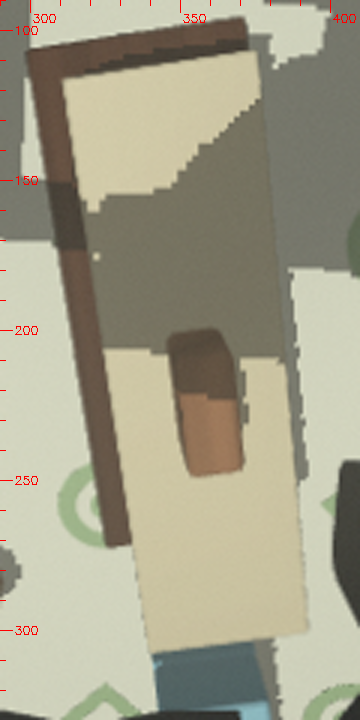

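Run:
```python
from h import *
import pickle
np.set_printoptions(precision=1,suppress=True)
st=sense()
P=np.array([(62,78),(258,50),(308,632),(150,654)])/3+[290-.33,90-.33]
q=bp("wrist",P,106,st);print(q,q.mean(0))
a=(q[0]+q[1]-q[2]-q[3])/2;print(np.degrees(np.arctan2(-a[0],a[1])),np.linalg.norm(a))
P=np.array([(28,50),(246,18),(106,547)])/3+[290-.33,90-.33]
print(bp("wrist",P,6,st))
P=np.array([(190,395),(236,400),(243,466),(192,476)])/3+[290-.33,90-.33]
print(bp("wrist",P,136,st))
plan(637,-27,180,8.6)
```

```text
[[ 592.7   70.3  106. ]
 [ 651.5   78.6  106. ]
 [ 681.9 -125.3  106. ]
 [ 623.8 -134.5  106. ]] [637.4 -27.7 106. ]
8.554712424233415 206.68840877180156
[[ 576.1   81.3    6. ]
 [ 665.4   94.1    6. ]
 [ 609.9 -149.6    6. ]]
[[630.8 -20.2 136. ]
 [644.6 -21.8 136. ]
 [647.8 -43.4 136. ]
 [632.4 -46.7 136. ]]
pos [599.6   0.1 230.4] rpy [-180.     0.1   -0. ] gap 85.2 F [-0.2 -0.1 -0.2] t 0.15
units x,y,z,turn: [1.9 1.4 2.5] -1.88 mm [37.5 27.1 50.4]
```

```bash
python3 -m pendant '[[[0.2,0.15,0.25,-0.2],[0.2,0.15,0.25,-0.2],[0.2,0.15,0.25,-0.2],[0.2,0.15,0.25,-0.2],[0.2,0.15,0.25,-0.2],[0.2,0.15,0.25,-0.2],[0.2,0.15,0.25,-0.2],[0.2,0.15,0.25,-0.2],[0.2,0.15,0.25,-0.2],[0,0,0,0]]]' 0.5 60; python3 -c "
from h import *
plan(637.3,-27.5,111,8.6)"
```

```text
time: 0.98
tool_pos: [640.2, -27.5, 177.3]
tcp_rot: [-179.9, 0.3, 9.2]
ft_force: [0.6, 0.8, -0.6]
finger_gap: 64.1
pos [640.2 -27.5 177.3] rpy [-179.9    0.3    9.2] gap 64.1 F [ 0.6  0.8 -0.6] t 0.98
units x,y,z,turn: [-0.13 -0.02  3.32] 0.12 mm [-2.5 -0.4 66.3]
```

```bash
python3 -m pendant '[[[-0.1,0,0.4,0.1],[-0.03,0,0.4,0.02],[0,0,0.4,0],[0,0,0.4,0],[0,0,0.4,0],[0,0,0.4,0],[0,0,0.4,0],[0,0,0.3,0],[0,0,0.1,0],[0,0,0,0]]]' 0.2
python3 - <<'E'
from h import *
plan(637.3,-27.5,111,8.6)
snap("wrist","w1"); crop("pics/w1.png","pics/w1a.png",200,60,440,240,3)
E
```

```text
time: 1.82
tool_pos: [635.8, -27.2, 105.3]
tcp_rot: [-179.9, 0.4, 8.6]
ft_force: [-0.5, -0.0, 0.2]
finger_gap: 51.3
pos [635.8 -27.2 105.3] rpy [-179.9    0.4    8.6] gap 51.3 F [-0.5 -0.   0.2] t 1.82
units x,y,z,turn: [ 0.07  0.03 -0.28] -0.01 mm [ 1.3  0.5 -5.7]
```

View pics/w1.png

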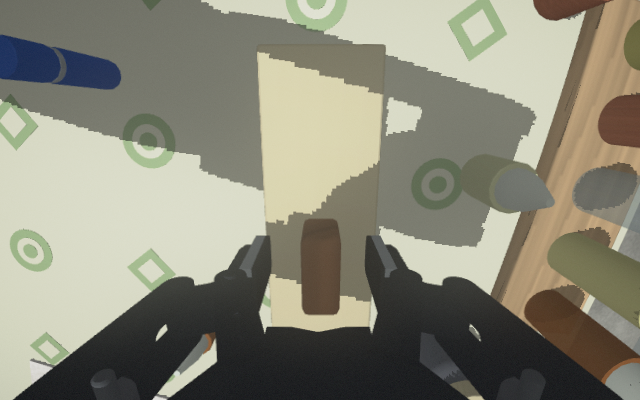

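```bash
python3 -m pendant '[[[0.06,0.02,-0.24,0],[0,0,0,0],[0,0,0,0],[0,0,0,0],[0,0,0,0],[0,0,0,0],[0,0,0,0],[0,0,0,0],[0,0,0,0],[0,0,0,0]]]' -1 60
python3 - <<'E'
from h import *
plan(637.3,-27.5,111,8.6)
E
```

```text
time: 2.7
tool_pos: [638.1, -27.6, 112.4]
tcp_rot: [-179.9, 0.3, 8.6]
ft_force: [0.7, 0.6, -2.4]
finger_gap: 16.9
pos [638.1 -27.6 112.4] rpy [-179.9    0.3    8.6] gap 16.9 F [ 0.7  0.6 -2.4] t 2.7
units x,y,z,turn: [-0.04 -0.01  0.07] -0.01 mm [-0.8 -0.2  1.4]
```

```bash
python3 -m pendant '[[[0,0,-0.3,0],[0,0,-0.5,0],[0,0,-0.7,0],[0,0,-0.8,0],[0,0,-0.8,0],[0,0,-0.8,0],[0,0,-0.8,0],[0,0,-0.8,0],[0,0,-0.6,0],[0,0,-0.3,0]]]'
python3 - <<'E'
from h import *
plan(437.3,342.6,250,11.3)
snap("side","d2")
snap("scene","s2")
crop("pics/s2.png","pics/s2a.png",190,140,390,290,4)
E
```

```text
time: 3.53
tool_pos: [637.6, -27.5, 251.2]
tcp_rot: [-179.9, 0.4, 8.6]
ft_force: [-0.0, -0.4, -1.8]
finger_gap: 16.9
pos [637.6 -27.5 251.2] rpy [-179.9    0.4    8.6] gap 16.9 F [-0.  -0.4 -1.8] t 3.53
units x,y,z,turn: [ -7.15 -19.79   0.14] -0.6 mm [-143.  -395.8    2.9]
```

View pics/s2.png

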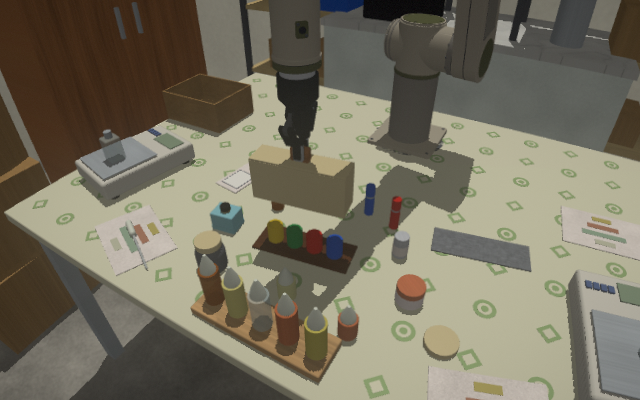

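View pics/d2.png

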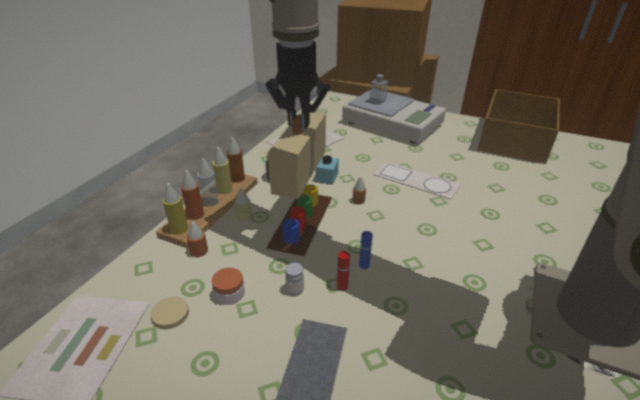

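```bash
python3 -m pendant '[[[-0.1,-0.3,0,0],[-0.2,-0.6,0,-0.05],[-0.33,-0.9,0,-0.05],[-0.33,-0.9,0,-0.05],[-0.33,-0.9,0,-0.05],[-0.33,-0.9,0,-0.05],[-0.33,-0.9,0,-0.05],[-0.33,-0.9,0,0],[-0.33,-0.9,0,0],[-0.33,-0.9,0,0]]]'; python3 -m pendant '[[[-0.33,-0.9,0,-0.05],[-0.33,-0.9,0,-0.05],[-0.33,-0.9,0,-0.05],[-0.33,-0.9,0,-0.05],[-0.33,-0.9,0,-0.05],[-0.33,-0.9,0,-0.05],[-0.33,-0.9,0,0],[-0.33,-0.9,0,0],[-0.2,-0.6,0,0],[-0.1,-0.3,0,0]]]';python3 - <<'E'
from h import *
plan(437.3,342.6,250,11.3)
E
```

```text
time: 4.47
tool_pos: [539.8, 132.3, 237.1]
tcp_rot: [-179.6, 1.6, 9.9]
ft_force: [-0.2, -0.4, -0.7]
finger_gap: 17.1
time: 5.3
tool_pos: [428.3, 293.7, 225.0]
tcp_rot: [-179.6, 3.1, 11.9]
ft_force: [0.6, 0.3, -1.9]
finger_gap: 16.9
pos [428.3 293.7 225. ] rpy [-179.6    3.1   11.9] gap 16.9 F [ 0.6  0.3 -1.9] t 5.3
units x,y,z,turn: [ 0.88 -2.31 -1.28] 0.14 mm [ 17.5 -46.1 -25.6]
```

```bash
python3 -m pendant '[[[0.08,-0.2,-0.1,0],[0.08,-0.2,-0.1,0],[0.08,-0.2,-0.1,0],[0.08,-0.2,-0.1,0],[0.08,-0.2,-0.1,0],[0.08,-0.2,-0.1,0.1],[0.08,-0.2,-0.1,0],[0.08,-0.2,-0.1,0],[0.08,-0.2,-0.1,0],[0,0,0,0]]]';python3 - <<'E'
from h import *
plan(437.3,342.6,250,11.3)
E
```

```text
time: 6.13
tool_pos: [436.0, 335.0, 241.7]
tcp_rot: [-179.7, 3.2, 11.4]
ft_force: [0.6, -0.2, -1.5]
finger_gap: 16.9
pos [436.  335.  241.7] rpy [-179.7    3.2   11.4] gap 16.9 F [ 0.6 -0.2 -1.5] t 6.13
units x,y,z,turn: [ 0.12 -0.36 -0.42] 0.02 mm [ 2.4 -7.3 -8.4]
```

```bash
python3 -m pendant '[[[0.5,0,0,0],[0.9,0,0,0],[0.9,0,0,0],[0.9,0,0,0],[0.9,0,0,0],[0.4,0,0,0],[0,0,0,0],[0,0,0,0],[0,0,0,0],[0,0,0,0]]]';python3 - <<'E'
from h import *
plan(437.3,342.6,250,11.3)
E
python3 -m pendant '[[[-0.2,0,0,0],[-0.2,0,0,0],[-0.2,0,0,0],[-0.2,0,0,0],[-0.2,0,0,0],[-0.2,0,0,0],[-0.2,0,0,0],[-0.2,0,0,0],[-0.2,0,0,0],[-0.2,0,0,0]]]';python3 - <<'E'
from h import *
plan(437.3,342.6,250,11.3)
E
```

```text
time: 6.97
tool_pos: [526.8, 353.6, 235.8]
tcp_rot: [-179.8, 3.3, 11.5]
ft_force: [-0.1, -0.6, -2.5]
finger_gap: 17.0
pos [526.8 353.6 235.8] rpy [-179.8    3.3   11.5] gap 17.0 F [-0.1 -0.6 -2.5] t 6.97
units x,y,z,turn: [-4.53 -0.35 -0.45] 0.04 mm [-90.6  -7.1  -8.9]
time: 7.8
tool_pos: [481.7, 345.0, 239.8]
tcp_rot: [-179.7, 3.3, 11.6]
ft_force: [0.4, 1.0, -2.3]
finger_gap: 16.7
pos [481.7 345.  239.8] rpy [-179.7    3.3   11.6] gap 16.7 F [ 0.4  1.  -2.3] t 7.8
units x,y,z,turn: [-2.23 -0.33 -0.38] 0.06 mm [-44.5  -6.6  -7.6]
```

```bash
python3 -m pendant '[[[-0.5,0,0,0],[-0.9,0,0,0],[-0.6,0,0,0],[-0.1,0,0,0],[0,0,0,0],[0,0,0,0],[0,0,0,0],[0,0,0,0],[0,0,0,0],[0,0,0,0]]]';python3 - <<'E'
from h import *
plan(437.3,342.6,250,11.3)
E
python3 -m pendant '[[[0,0.5,0,0],[0,0.9,0,0],[0,0.9,0,0],[0,0.9,0,0],[0,0.9,0,0],[0,0.9,0,0],[0,0.5,0,0],[0,0,0,0],[0,0,0,0],[0,0,0,0]]]';python3 - <<'E'
from h import *
plan(437.3,342.6,250,11.3)
E
```

```text
time: 8.63
tool_pos: [439.6, 336.0, 242.3]
tcp_rot: [-179.7, 3.2, 11.5]
ft_force: [0.7, -0.4, -2.1]
finger_gap: 16.9
pos [439.6 336.  242.3] rpy [-179.7    3.2   11.5] gap 16.9 F [ 0.7 -0.4 -2.1] t 8.63
units x,y,z,turn: [-0.07 -0.35 -0.38] 0.05 mm [-1.4 -6.9 -7.6]
time: 9.47
tool_pos: [463.6, 219.9, 240.6]
tcp_rot: [-179.8, 3.3, 11.5]
ft_force: [-0.5, -0.2, -2.9]
finger_gap: 16.9
pos [463.6 219.9 240.6] rpy [-179.8    3.3   11.5] gap 16.9 F [-0.5 -0.2 -2.9] t 9.47
units x,y,z,turn: [-0.1  -6.28 -0.44] 0.04 mm [  -1.9 -125.5   -8.8]
```

```bash
python3 -m pendant '[[[0,-0.5,0,0],[0,-0.9,0,0],[0,-0.9,0,0],[0,-0.9,0,0],[0,-0.9,0,0],[0,-0.9,0,0],[0,-0.6,0,0],[0,0,0,0],[0,0,0,0],[0,0,0,0]]]';python3 - <<'E'
from h import *
plan(437.3,342.6,250,11.3)
E
```

```text
time: 10.3
tool_pos: [435.1, 346.1, 240.5]
tcp_rot: [-179.6, 3.3, 12.0]
ft_force: [0.3, -0.4, -2.2]
finger_gap: 16.8
pos [435.1 346.1 240.5] rpy [-179.6    3.3   12. ] gap 16.8 F [ 0.3 -0.4 -2.2] t 10.3
units x,y,z,turn: [ 0.04  0.19 -0.48] 0.15 mm [ 0.8  3.8 -9.6]
```

```bash
python3 -m pendant '[[[0.33,0.9,0,0.05],[0.33,0.9,0,0.05],[0.33,0.9,0,0.05],[0.33,0.9,0,0.05],[0.33,0.9,0,0.05],[0.33,0.9,0,0.05],[0.2,0.5,0,0],[0,0,0,0],[0,0,0,0],[0,0,0,0]]]';python3 - <<'E'
from h import *
plan(437.3,342.6,250,11.3)
E
```

```text
time: 11.13
tool_pos: [503.7, 229.8, 237.2]
tcp_rot: [-179.7, 3.4, 10.3]
ft_force: [-0.5, 0.3, -1.2]
finger_gap: 16.6
pos [503.7 229.8 237.2] rpy [-179.7    3.4   10.3] gap 16.6 F [-0.5  0.3 -1.2] t 11.13
units x,y,z,turn: [-2.29 -6.14 -0.48] -0.22 mm [ -45.9 -122.9   -9.6]
```

```bash
python3 -m pendant '[[[-0.33,-0.9,0,0],[-0.33,-0.9,0,0],[-0.33,-0.9,0,0],[-0.33,-0.9,0,0],[-0.33,-0.9,0,0],[-0.33,-0.9,0,0],[-0.1,-0.3,0,0],[0,0,0,0],[0,0,0,0],[0,0,0,0]]]';python3 - <<'E'
from h import *
plan(437.3,342.6,250,11.3)
print(sense()["joint_pos"].round(1))
E
```

```text
time: 11.97
tool_pos: [434.8, 344.6, 240.7]
tcp_rot: [-179.6, 3.4, 10.7]
ft_force: [0.2, -0.6, -2.2]
finger_gap: 16.9
pos [434.8 344.6 240.7] rpy [-179.6    3.4   10.7] gap 16.9 F [ 0.2 -0.6 -2.2] t 11.97
units x,y,z,turn: [ 0.08  0.12 -0.47] -0.12 mm [ 1.5  2.3 -9.4]
[32.1  3.1 89.   1.6 90.9 21.3]
```

```bash
python3 -c "
from h import *
plan(444,343.9,130,11.3)"
```

```text
pos [434.8 344.6 240.7] rpy [-179.6    3.4   10.7] gap 16.9 F [ 0.2 -0.6 -2.2] t 11.97
units x,y,z,turn: [0.77 0.15 5.5 ] -0.12 mm [ 15.5   3.1 109.9]
```

```bash
python3 -m pendant '[[[0.08,0.015,0.5,-0.06],[0.08,0.015,0.5,-0.05],[0.08,0.015,0.55,0],[0.08,0.015,0.55,0],[0.08,0.015,0.55,0],[0.08,0.015,0.55,0],[0.08,0.015,0.55,0],[0.08,0.015,0.55,0],[0.08,0.015,0.5,0],[0,0,0,0]]]'; python3 -c "
from h import *
plan(444,343.9,113,11.3)
snap('side','d3');snap('scene','s3')
crop('pics/s3.png','pics/s3a.png',400,120,560,300,3)
"
```

```text
time: 12.8
tool_pos: [445.3, 339.4, 130.2]
tcp_rot: [-179.8, 3.6, 11.0]
ft_force: [-1.2, -0.8, -3.2]
finger_gap: 16.9
pos [445.3 339.4 130.2] rpy [-179.8    3.6   11. ] gap 16.9 F [-1.2 -0.8 -3.2] t 12.8
units x,y,z,turn: [ 0.03 -0.23  0.86] -0.07 mm [ 0.7 -4.6 17.2]
```

View pics/s3.png

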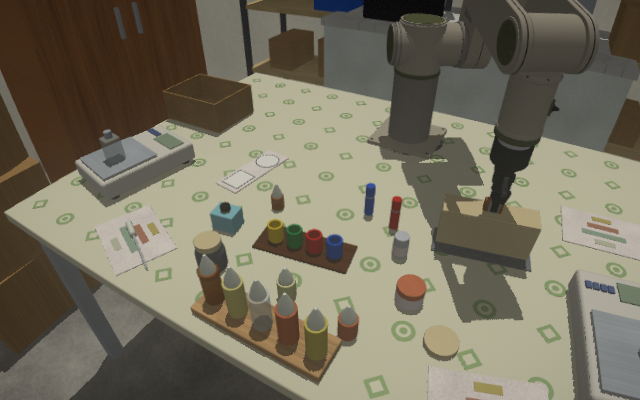

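```bash
python3 -m pendant '[[[0,-0.07,0.1,-0.03],[0,-0.07,0.1,-0.03],[0.01,-0.07,0.1,0],[0.01,0,0.1,0],[0.01,0,0.1,0],[0.01,0,0.1,0],[0.01,0,0.1,0],[0,0,0.08,0],[0,0,0.03,0],[0,0,0,0]]]'; python3 -c "
from h import *
plan(444,343.9,111,11.3)"
```

```text
time: 13.73
tool_pos: [447.5, 346.9, 119.2]
tcp_rot: [-179.5, 3.1, 11.4]
ft_force: [-0.9, 0.7, -1.8]
finger_gap: 17.0
pos [447.5 346.9 119.2] rpy [-179.5    3.1   11.4] gap 17.0 F [-0.9  0.7 -1.8] t 13.73
units x,y,z,turn: [-0.18  0.11  0.42] 0.01 mm [-3.5  2.3  8.4]
```

```bash
python3 -m pendant '[[[-0.06,0.04,0.08,0],[-0.06,0.04,0.08,0],[-0.04,0.02,0.08,0],[0,0,0.08,0],[0,0,0.05,0],[0,0,0.03,0],[0,0,0,0],[0,0,0,0],[0,0,0,0],[0,0,0,0]]]'; python3 -c "
from h import *
plan(444,343.9,110,11.3)"
```

```text
time: 14.57
tool_pos: [444.0, 343.9, 110.8]
tcp_rot: [-179.5, 3.1, 11.4]
ft_force: [0.0, -0.4, -2.7]
finger_gap: 16.4
pos [444.  343.9 110.8] rpy [-179.5    3.1   11.4] gap 16.4 F [ 0.  -0.4 -2.7] t 14.57
units x,y,z,turn: [ 0.   -0.    0.04] 0.01 mm [ 0.  -0.   0.8]
```

```bash
python3 -m pendant '[[[0,0,0.05,0],[0,0,0.04,0],[0,0,0,0],[0,0,0,0],[0,0,0,0],[0,0,0,0],[0,0,0,0],[0,0,0,0],[0,0,0,0],[0,0,0,0]]]'; python3 -c "
from h import *
plan(444,343.9,110,11.3)"
```

```text
time: 15.4
tool_pos: [444.3, 344.5, 110.4]
tcp_rot: [-179.5, 3.0, 11.4]
ft_force: [-0.8, -0.6, 1.1]
finger_gap: 17.2
pos [444.3 344.5 110.4] rpy [-179.5    3.    11.4] gap 17.2 F [-0.8 -0.6  1.1] t 15.4
units x,y,z,turn: [-0.02  0.03  0.02] 0.01 mm [-0.4  0.5  0.4]
```

```bash
python3 -m pendant '[[[0,0,0,0],[0,0,0,0],[0,0,0,0],[0,0,0,0],[0,0,0,0],[0,0,0,0],[0,0,-0.05,0],[0,0,-0.1,0],[0,0,-0.2,0],[0,0,-0.3,0]]]' 0.2; python3 -m pendant '[[[0,0,-0.6,0],[0,0,-0.9,0],[0,0,-0.9,0],[0,0,-0.9,0],[0,0,-0.9,0],[0,0,-0.5,0],[0,0,0,0],[0,0,0,0],[0,0,0,0],[0,0,0,0]]]'
python3 - <<'E'
from h import *
plan(465,129,200,0)
snap("scene","s4");snap("side","d4");snap("wrist","w4")
crop("pics/s4.png","pics/s4a.png",400,120,560,300,4)
E
```

```text
time: 16.23
tool_pos: [444.9, 344.0, 122.8]
tcp_rot: [-179.5, 3.1, 11.3]
ft_force: [0.3, 0.5, 0.3]
finger_gap: 51.1
time: 17.07
tool_pos: [451.3, 344.8, 229.1]
tcp_rot: [-179.4, 2.7, 11.4]
ft_force: [0.6, 0.2, -0.9]
finger_gap: 51.3
pos [451.3 344.8 229.1] rpy [-179.4    2.7   11.4] gap 51.3 F [ 0.6  0.2 -0.9] t 17.07
units x,y,z,turn: [-1.38 10.73  1.41] 2.48 mm [-27.6 214.5  28.2]
```

View pics/s4a.png

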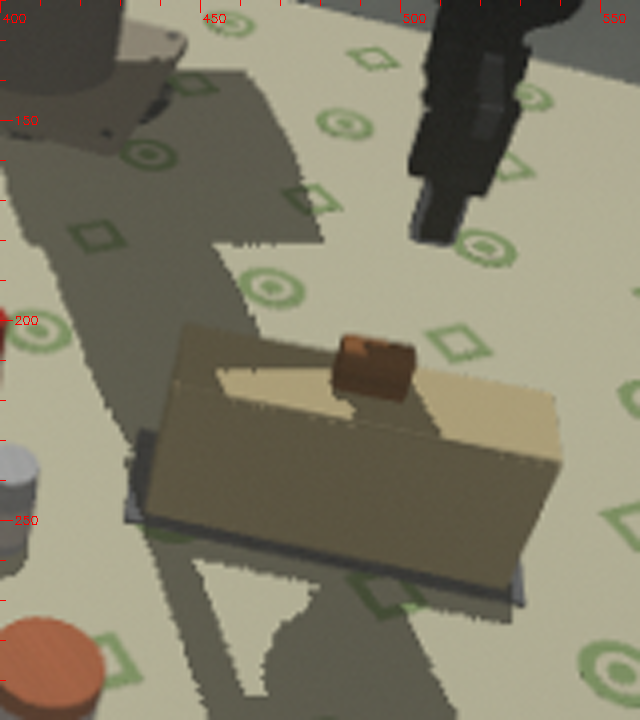

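View pics/w4.png

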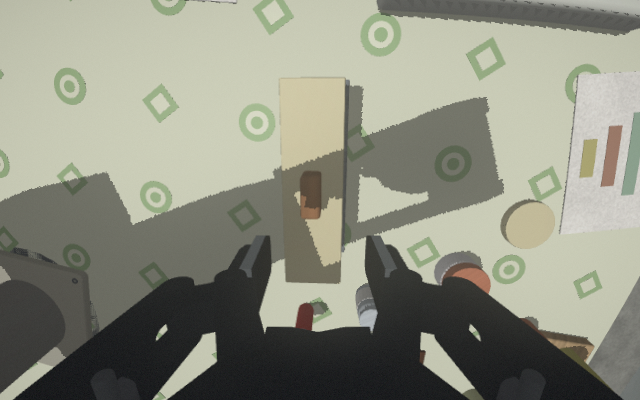

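Run:
```python
from h import *
import pickle
np.set_printoptions(precision=1,suppress=True)
st=pickle.load(open("pics/w4.pkl","rb"))
q=bp("wrist",[(279,78),(345,77),(340,283),(286,281)],103,st);print(q,q.mean(0))
a=(q[0]+q[1]-q[2]-q[3])/2;print(np.degrees(np.arctan2(-a[0],a[1])),np.linalg.norm(a))
P=np.array([(185,323),(555,393),(562,462),(172,383)])/4+[400-.375,120-.375]
q=bp("scene",P,103);print(q,q.mean(0))
P=np.array([(146,512),(511,588)])/4+[400-.375,120-.375]
print(bp("scene",P,3))
P=np.array([(128,517),(523,600)])/4+[400-.375,120-.375]
print("pad",bp("scene",P,3))
```

```text
[[390.5 438.8 103. ]
 [448.  450.8 103. ]
 [488.4 249.  103. ]
 [431.1 238.1 103. ]] [439.5 344.1 103. ]
11.373726832523655 205.27050620090372
[[431.7 236.4 103. ]
 [390.6 440.2 103. ]
 [450.  450.3 103. ]
 [489.  245.2 103. ]] [440.3 343.  103. ]
[[488.1 247.9   3. ]
 [446.2 453.6   3. ]]
pad [[497.4 239.7   3. ]
 [452.6 461.3   3. ]]
```

```bash
python3 -m pendant '[[[-0.13,0.5,0,0],[-0.13,0.9,0,0.05],[-0.13,1,0,0.1],[-0.13,1,0,0.1],[-0.13,1,0,0.1],[-0.13,1,0,0.1],[-0.13,1,0,0.1],[-0.13,1,0,0],[-0.13,0.8,0,0],[-0.06,0.4,0,0]]]' 0.3
python3 - <<'E'
from h import *
plan(465,129,150,8.6)
E
python3 -m pendant '[[[0,0,0,0],[0,0,0,0],[0,0,0,0],[0,0,0,0],[0,0,0,0],[0,0,0,0],[0,0,0,0],[0,0,0,0],[0,0,0,0],[0,0,0,0]]]'
python3 - <<'E'
from h import *
plan(465,129,150,8.6)
snap("wrist","w5")
E
```

```text
time: 18.05
tool_pos: [451.6, 158.8, 221.2]
tcp_rot: [-179.8, 3.5, 8.9]
ft_force: [-0.3, -0.4, 1.0]
finger_gap: 55.2
pos [451.6 158.8 221.2] rpy [-179.8    3.5    8.9] gap 55.2 F [-0.3 -0.4  1. ] t 18.05
units x,y,z,turn: [0.65 1.59 3.52] 0.07 mm [12.9 31.8 70.5]
time: 18.88
tool_pos: [450.6, 160.3, 220.1]
tcp_rot: [-179.7, 3.6, 9.0]
ft_force: [-0.4, 0.3, -0.6]
finger_gap: 55.8
pos [450.6 160.3 220.1] rpy [-179.7    3.6    9. ] gap 55.8 F [-0.4  0.3 -0.6] t 18.88
units x,y,z,turn: [0.68 1.67 3.46] 0.09 mm [13.7 33.5 69.2]
```

View pics/w5.png

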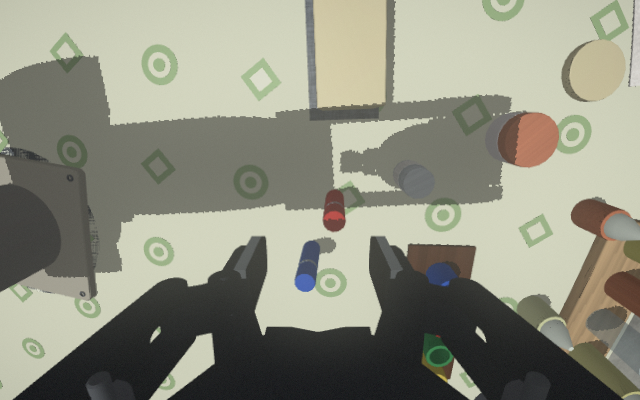

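```bash
python3 -m pendant '[[[0.3,0,0,0],[0.6,0,0,0],[0.9,0,0,0],[0.9,0,0,0],[0.9,0,0,0],[0.9,0,0,0],[0.9,0,0,0],[0.9,0,0,0],[0.6,0,0,0],[0.3,0,0,0]]]' 0.3
python3 - <<'E'
from h import *
plan(465,129,150,8.6)
E
python3 -m pendant '[[[-0.3,0,0,0],[-0.6,0,0,0],[-0.9,0,0,0],[-0.9,0,0,0],[-0.9,0,0,0],[-0.9,0,0,0],[-0.9,0,0,0],[-0.9,0,0,0],[-0.6,0,0,0],[-0.3,0,0,0]]]' 0.3
python3 - <<'E'
from h import *
plan(465,129,150,8.6)
E
```

```text
time: 19.77
tool_pos: [601.7, 183.8, 209.6]
tcp_rot: [-179.7, 3.5, 9.0]
ft_force: [-0.0, 0.7, 0.2]
finger_gap: 55.8
pos [601.7 183.8 209.6] rpy [-179.7    3.5    9. ] gap 55.8 F [-0.   0.7  0.2] t 19.77
units x,y,z,turn: [-6.99  1.65  3.41] 0.09 mm [-139.7   33.1   68.1]
time: 20.6
tool_pos: [449.1, 159.1, 215.4]
tcp_rot: [-179.7, 3.7, 8.9]
ft_force: [1.1, -0.4, -0.8]
finger_gap: 55.2
pos [449.1 159.1 215.4] rpy [-179.7    3.7    8.9] gap 55.2 F [ 1.1 -0.4 -0.8] t 20.6
units x,y,z,turn: [0.76 1.63 3.22] 0.08 mm [15.2 32.5 64.4]
```

```bash
cat >> h.py <<'E'
def tilt():
    st=sense();M=R.from_euler('xyz',st["tcp_rot"],degrees=True).as_matrix()
    print("t %.2f"%st["time"],"zaxis tilt deg x,y:",np.degrees(M[:2,2]).round(2),"yaw",st["tcp_rot"][2].round(1),"pos",st["tool_pos"].round(1), "j",st["joint_pos"].round(1))
E
python3 -c "
from h import *; tilt()"
python3 -m pendant '[[[0,0,0,0.3],[0,0,0,0.3],[0,0,0,0.3],[0,0,0,0.3],[0,0,0,0.3],[0,0,0,0.3],[0,0,0,0.3],[0,0,0,0.3],[0,0,0,0.3],[0,0,0,0]]]' 0.3 >/dev/null;python3 -c "
from h import *; tilt()"
python3 -m pendant '[[[0,0,0,-0.3],[0,0,0,-0.3],[0,0,0,-0.3],[0,0,0,-0.3],[0,0,0,-0.3],[0,0,0,-0.3],[0,0,0,-0.3],[0,0,0,-0.3],[0,0,0,-0.3],[0,0,0,0]]]' 0.3 >/dev/null;python3 -c "
from h import *; tilt()"
```

```text
t 20.60 zaxis tilt deg x,y: [-3.74 -0.32] yaw 8.9 pos [449.1 159.1 215.4] j [ 12.9  -7.8 102.2   0.5  89.3   4. ]
t 21.43 zaxis tilt deg x,y: [-3.56 -0.29] yaw -5.0 pos [451.8 159.3 215.6] j [ 12.9  -7.5 102.    0.5  89.1  17.8]
t 22.27 zaxis tilt deg x,y: [-3.59 -0.29] yaw 9.0 pos [453.9 159.4 215. ] j [ 12.9  -7.2 101.7   0.5  89.    3.9]
```

```bash
python3 -m pendant '[[[0,-0.5,0,0.1],[0,-0.9,0,0.1],[0,-0.9,0,0.1],[0,-0.9,0,0.1],[0,-0.9,0,0.1],[0,-0.9,0,0.1],[0,-0.9,0,0.1],[0,-0.5,0,0.1],[0,0,0,0],[0,0,0,0]]]' 0.3 >/dev/null;python3 -c "
from h import *; tilt()"
python3 -m pendant '[[[0,0.5,0,-0.1],[0,0.9,0,-0.1],[0,0.9,0,-0.1],[0,0.9,0,-0.1],[0,0.9,0,-0.1],[0,0.9,0,-0.1],[0,0.9,0,-0.1],[0,0.5,0,-0.1],[0,0,0,0],[0,0,0,0]]]' 0.3 >/dev/null;python3 -c "
from h import *; tilt()"
```

```text
t 23.10 zaxis tilt deg x,y: [-3.61 -0.2 ] yaw 4.8 pos [435.7 297.4 215. ] j [27.7 -0.2 95.   1.5 88.4 22.8]
t 23.93 zaxis tilt deg x,y: [-3.61 -0.39] yaw 8.6 pos [449.9 153.8 214.2] j [ 12.4  -8.  102.5   0.4  89.1   3.8]
```

```bash
python3 -m pendant '[[[0.5,0.3,-0.1,0],[0.9,0.6,-0.1,0],[0.9,0.6,-0.1,0],[0.9,0.6,-0.1,0],[0.9,0.6,-0.1,0],[0.9,0.6,-0.1,0],[0.9,0.6,-0.1,0],[0.9,0.6,-0.1,0],[0.8,0.5,-0.1,0],[0.5,0.3,-0.1,0]]]' 0.3 >/dev/null;python3 -c "
from h import *; tilt()"
python3 -m pendant '[[[0.2,0,0,0],[0.2,0,-0.1,0],[0.2,0,-0.1,0],[0,0,-0.1,0],[0,0,-0.1,0],[0,0,-0.1,0],[0,0,-0.1,0],[0,0,-0.1,0],[0,0,-0.1,0],[0,0,-0.1,0]]]' 0.3 >/dev/null;python3 -c "
from h import *; tilt()"
```

```text
t 24.77 zaxis tilt deg x,y: [-3.5  -0.34] yaw 8.9 pos [637.6  71.8 223.1] j [ 2.  17.6 74.6 -0.2 91.3 -6.9]
t 25.60 zaxis tilt deg x,y: [-3.57 -0.34] yaw 9.1 pos [652.   76.  240.9] j [ 2.3 19.6 70.3 -0.2 93.7 -6.8]
```

```bash
python3 -m pendant '[[[-0.1,-0.3,0,0],[-0.2,-0.6,0,-0.05],[-0.33,-0.9,0,-0.05],[-0.33,-0.9,0,-0.05],[-0.33,-0.9,0,-0.05],[-0.33,-0.9,0,-0.05],[-0.33,-0.9,0,-0.05],[-0.33,-0.9,0,0],[-0.33,-0.9,0,0],[-0.33,-0.9,0,0]]]' >/dev/null; python3 -c "
from h import *; tilt()"
python3 -m pendant '[[[0.1,0.3,0,0],[0.2,0.6,0,0.05],[0.33,0.9,0,0.05],[0.33,0.9,0,0.05],[0.33,0.9,0,0.05],[0.33,0.9,0,0.05],[0.33,0.9,0,0.05],[0.33,0.9,0,0],[0.33,0.9,0,0],[0.33,0.9,0,0]]]' >/dev/null; python3 -c "
from h import *; tilt()"
```

```text
t 26.43 zaxis tilt deg x,y: [-3.58 -0.28] yaw 10.4 pos [558.9 234.9 245.8] j [17.5 11.5 79.4  0.8 92.6  7.1]
t 27.27 zaxis tilt deg x,y: [-3.62 -0.23] yaw 9.5 pos [643.6  82.7 240.8] j [ 2.8 18.4 71.7 -0.1 93.5 -6.7]
```

```bash
python3 -m pendant '[[[0,0,-0.6,0],[0,0,-0.9,0],[0,0,-0.9,0],[0,0,-0.9,0],[0,0,-0.9,0],[0,0,-0.5,0],[0,0,0,0],[0,0,0,0],[0,0,0,0],[0,0,0,0]]]' >/dev/null; python3 -c "
from h import *; tilt()"
python3 -m pendant '[[[0,0,0.6,0],[0,0,0.9,0],[0,0,0.9,0],[0,0,0.9,0],[0,0,0.9,0],[0,0,0.5,0],[0,0,0,0],[0,0,0,0],[0,0,0,0],[0,0,0,0]]]' >/dev/null; python3 -c "
from h import *; tilt()"
```

```text
t 28.10 zaxis tilt deg x,y: [-3.94 -0.3 ] yaw 8.8 pos [650.3  72.  336.2] j [  1.9  19.3  60.9  -0.2 103.8  -6.9]
t 28.93 zaxis tilt deg x,y: [-4.6  -0.32] yaw 8.9 pos [639.2  72.2 230.8] j [ 2.  18.8 72.4 -0.2 93.4 -6.9]
```

```bash
python3 -m pendant '[[[0.5,0,0,0],[0.9,0,-0.05,0],[0.9,0,-0.05,0],[0.9,0,-0.05,0],[0.9,0,-0.05,0],[0.9,0,-0.05,0],[0.9,0,-0.05,0],[0.9,0,-0.05,0],[0.9,0,-0.05,0],[0.5,0,0,0]]]' 0.3 >/dev/null;python3 -c "
from h import *; tilt()"
python3 -m pendant '[[[0.5,0,0,0],[0.5,0,0,0],[0.5,0,0,0],[0.5,0,0,0],[0.5,0,0,0],[0.5,0,0,0],[0.5,0,0,0],[0.5,0,0,0],[0.5,0,0,0],[0.5,0,0,0]]]' 0.3 >/dev/null;python3 -c "
from h import *; tilt()"
```

```text
t 29.77 zaxis tilt deg x,y: [-3.27 -0.26] yaw 8.8 pos [812.5  98.6 244.4] j [ 3.400e+00  5.020e+01  2.790e+01 -1.000e-01  1.052e+02 -5.500e+00]
t 30.60 zaxis tilt deg x,y: [-0.74  0.06] yaw 8.8 pos [873.2 109.5 224.8] j [ 3.800e+00  6.830e+01  1.300e+00  1.000e-01  1.111e+02 -5.000e+00]
```

```bash
python3 -m pendant '[[[-0.3,0,0,0],[-0.3,0,0,0],[-0.4,0,0,0],[-0.4,0,0,0],[-0.4,0,0,0],[-0.4,0,0,0],[-0.4,0,0,0],[-0.4,0,0,0],[-0.4,0,0,0],[-0.4,0,0,0]]]' 0.3 >/dev/null;python3 -c "
from h import *; tilt()"
python3 -m pendant '[[[-0.4,-0.2,0,0],[-0.4,-0.2,0,0],[-0.4,-0.2,0,0],[-0.4,-0.2,0,0],[-0.4,-0.2,0,0],[-0.4,-0.2,0,0],[-0.4,-0.2,0,0],[-0.4,-0.2,0,0],[-0.4,-0.2,0,0],[-0.4,-0.2,0,0]]]' 0.3 >/dev/null;python3 -c "
from h import *; tilt()"
```

```text
t 31.43 zaxis tilt deg x,y: [2.85 0.3 ] yaw 8.9 pos [810.   98.8 255.8] j [ 3.3 40.5 40.9  0.1 95.7 -5.5]
t 32.27 zaxis tilt deg x,y: [7.31 0.65] yaw 8.8 pos [737.7 127.3 295.6] j [ 5.9 22.9 60.9 -0.1 88.9 -2.8]
```

```bash
python3 -m pendant '[[[-0.2,0,0.2,0],[-0.2,0,0.2,0],[-0.2,0,0.2,0],[-0.2,0,0.2,0],[-0.2,0,0.2,0],[-0.2,0,0.2,0],[-0.2,0,0.2,0],[-0.2,0,0.2,0],[-0.2,0,0.2,0],[-0.2,0,0.2,0]]]' 0.3 >/dev/null;python3 -c "
from h import *; tilt()"
python3 -m pendant '[[[-0.2,0,0,0],[-0.2,0,0,0],[-0.2,0,0,0],[-0.2,0,0,0],[-0.2,0,0,0],[-0.2,0,0,0],[-0.2,0,0,0],[-0.2,0,0,0],[-0.2,0,0,0],[-0.2,0,0,0]]]' 0.3 >/dev/null;python3 -c "
from h import *; tilt()"
```

```text
t 33.10 zaxis tilt deg x,y: [8.54 0.78] yaw 8.8 pos [706.2 121.4 258.6] j [ 5.7 16.7 72.4 -0.1 82.3 -3. ]
t 33.93 zaxis tilt deg x,y: [8.49 0.77] yaw 8.8 pos [662.5 114.7 251.2] j [ 5.5 10.  80.9 -0.  80.6 -3.3]
```

```bash
python3 -m pendant '[[[0,0,-1,0],[0,0,-1,0],[0,0,-1,0],[0,0,-1,0],[0,0,-1,0],[0,0,1,0],[0,0,1,0],[0,0,1,0],[0,0,1,0],[0,0,1,0]]]' 0.3 >/dev/null;python3 -c "
from h import *; tilt()"
python3 -m pendant '[[[-1,0,0,0],[-1,0,0,0],[-1,0,0,0],[-1,0,0,0],[-1,0,0,0],[-1,0,0,0],[-1,0,0,0],[-1,0,0,0],[-1,0,0,0],[-1,0,0,0]]]' 0.3 >/dev/null;python3 -c "
from h import *; tilt()"
```

```text
t 34.77 zaxis tilt deg x,y: [9.31 0.85] yaw 8.8 pos [662.6 114.7 262. ] j [ 5.5  9.  81.  -0.  80.7 -3.3]
t 35.60 zaxis tilt deg x,y: [8.64 0.79] yaw 8.8 pos [456.1  82.8 218. ] j [  3.8 -23.3 115.    0.2  79.5  -5. ]
```

```bash
python3 -m pendant '[[[-0.6,0,-0.1,0],[-0.6,0,-0.1,0],[-0.6,0,-0.1,0],[-0.6,0,-0.1,0],[-0.6,0,-0.1,0],[-0.6,0,-0.1,0],[-0.6,0,-0.1,0],[-0.6,0,-0.1,0],[-0.3,0,0,0],[0,0,0,0]]]' 0.3 >/dev/null;python3 -c "
from h import *; tilt()"
```

```text
t 36.43 zaxis tilt deg x,y: [8.91 0.78] yaw 8.8 pos [344.7  66.  216.9] j [  1.9 -46.3 129.5   0.5  87.8  -6.8]
```

```bash
python3 -m pendant '[[[-0.3,0,0,0],[-0.3,0,0,0],[-0.3,0,0,0],[-0.3,0,0,0],[-0.3,0,0,0],[0,0,0,0],[0,0,0,0],[0,0,0,0],[0,0,0,0],[0,0,0,0]]]' 0.3 >/dev/null;python3 -c "
from h import *; tilt()"
```

```text
t 37.27 zaxis tilt deg x,y: [8.66 0.7 ] yaw 8.8 pos [323.1  63.1 212.6] j [  1.6 -51.  132.3   0.5  90.   -7.1]
```

```bash
python3 -m pendant '[[[-0.4,0,0,0],[-0.4,0,0,0],[-0.4,0,0,0],[-0.4,0,0,0],[-0.4,0,0,0],[-0.4,0,0,0],[-0.4,0,0,0],[-0.4,0,0,0],[-0.4,0,0,0],[0,0,0,0]]]' 0.3 >/dev/null;python3 -c "
from h import *; tilt()"
```

```text
t 38.10 zaxis tilt deg x,y: [ 5.51 -0.03] yaw 8.8 pos [301.5  64.1 204.5] j [  2.8 -51.1 132.9  -0.3  92.7  -5.9]
```

```bash
python3 -m pendant '[[[-0.4,0,0,0],[-0.4,0,0,0],[-0.4,0,0,0],[-0.4,0,0,0],[-0.4,0,0,0],[-0.4,0,0,0],[-0.4,0,0,0],[-0.4,0,0,0],[-0.4,0,0,0],[0,0,0,0]]]' 0.3 >/dev/null;python3 -c "
from h import *; tilt()"
```

```text
t 38.93 zaxis tilt deg x,y: [ 2.35 -0.85] yaw 8.7 pos [279.5  66.6 200.6] j [  4.5 -51.1 133.2  -1.   95.6  -4.3]
```

```bash
python3 -m pendant '[[[0.2,0.7,0,0],[0.2,0.7,0,0],[0.2,0.7,0,0],[0,0.7,0,0],[0,0.7,0,0],[0,0.7,0,0],[0,0.7,0,0],[0,0.7,0,0],[0,0.7,0,0],[0,0.5,0,0]]]' 0.3 >/dev/null;python3 -c "
from h import *; tilt()"
python3 -m pendant '[[[-0.4,0,0,0],[-0.4,0,0,0],[-0.4,0,0,0],[-0.4,0,0,0],[-0.4,0,0,0],[0,0,0,0],[0,0,0,0],[0,0,0,0],[0,0,0,0],[0,0,0,0]]]' 0.3 >/dev/null;python3 -c "
from h import *; tilt()"
```

```text
t 39.77 zaxis tilt deg x,y: [ 2.45 -0.81] yaw 9.1 pos [313.4 -70.1 204.4] j [-22.  -43.9 129.1   0.2  92.2 -31. ]
t 40.60 zaxis tilt deg x,y: [ 2.13 -0.75] yaw 8.8 pos [277.4 -80.3 202.7] j [-26.7 -51.  132.9   0.3  95.9 -35.5]
```

```bash
python3 -m pendant '[[[-0.4,0,0,0],[-0.4,0,0,0],[-0.4,0,0,0],[-0.4,0,0,0],[-0.4,0,0,0],[-0.4,0,0,0],[0,0,0,0],[0,0,0,0],[0,0,0,0],[0,0,0,0]]]' 0.3 >/dev/null;python3 -c "
from h import *; tilt()"
```

```text
t 41.43 zaxis tilt deg x,y: [ 0.32 -0.13] yaw 8.8 pos [257.6 -99.7 202.8] j [-3.190e+01 -5.110e+01  1.329e+02  1.000e-01  9.780e+01 -4.070e+01]
```

```bash
python3 -c "
from h import *
plan(445,51.5,200,8.6)"
python3 -m pendant '[[[0.3,-0.1,0,0],[0.4,-0.3,0,0],[0.4,-0.3,0,0],[0.4,-0.3,0,0],[0.4,-0.3,0,0],[0.4,-0.3,0,0],[0.4,-0.3,0,0],[0.4,-0.3,0,0],[0.4,-0.3,0,0],[0.4,-0.3,0,0]]]' 0.3 >/dev/null;python3 -c "
from h import *; tilt()
plan(445,51.5,200,8.6)"
```

```text
pos [257.6 -99.7 202.8] rpy [179.8  -0.3   8.8] gap 55.3 F [-0.3  0.2 -1. ] t 41.43
units x,y,z,turn: [10.41 -6.05  0.18] 0.04 mm [ 208.2 -120.9    3.5]
t 42.27 zaxis tilt deg x,y: [ 0.5  -0.15] yaw 8.7 pos [332.4 -26.8 203.1] j [-13.4 -38.4 126.1  -0.   91.8 -22.1]
pos [332.4 -26.8 203.1] rpy [179.8  -0.5   8.7] gap 55.4 F [ 0.5 -0.3 -0.4] t 42.27
units x,y,z,turn: [ 6.16 -3.02  0.19] 0.02 mm [123.1 -60.4   3.9]
```

```bash
python3 -m pendant '[[[0.5,-0.27,0.1,0],[0.6,-0.3,0.1,0],[0.6,-0.3,0.1,0],[0.6,-0.3,0.1,0],[0.6,-0.3,0.1,0],[0.6,-0.3,0.1,0],[0.6,-0.3,0.1,0],[0.6,-0.3,0.1,0],[0.5,-0.2,0,0],[0.2,-0.1,0,0]]]' 0.4 >/dev/null;python3 -c "
from h import *; tilt()
plan(445,51.5,140,8.6)
snap('wrist','w6');snap('scene','s6')"
```

```text
t 43.10 zaxis tilt deg x,y: [ 0.55 -0.05] yaw 9.1 pos [439.4  54.7 185.1] j [ 5.000e-01 -1.690e+01  1.131e+02 -1.000e-01  8.320e+01 -8.600e+00]
pos [439.4  54.7 185.1] rpy [179.9  -0.5   9.1] gap 59.7 F [ 0.2  0.5 -0.2] t 43.1
units x,y,z,turn: [0.23 0.2  2.26] 0.1 mm [ 4.6  3.9 45.2]
```

View pics/w6.png

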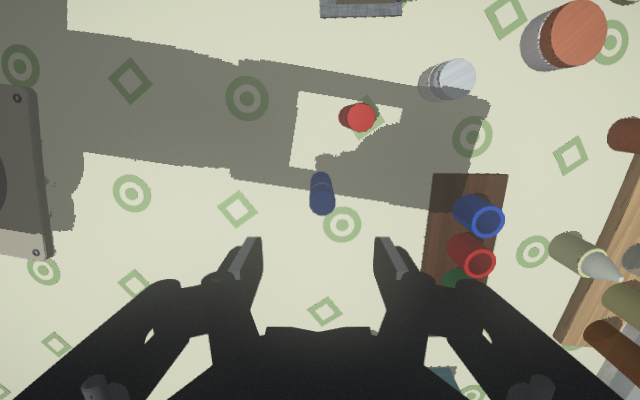

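View pics/s6.png

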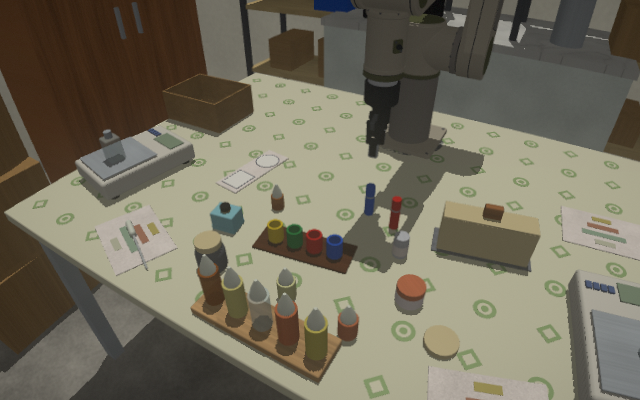

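Run:
```python
from h import *
crop("pics/w6.png","pics/w6a.png",300,90,520,290,3.5)
```

```text
(no output)
```

View pics/w6a.png

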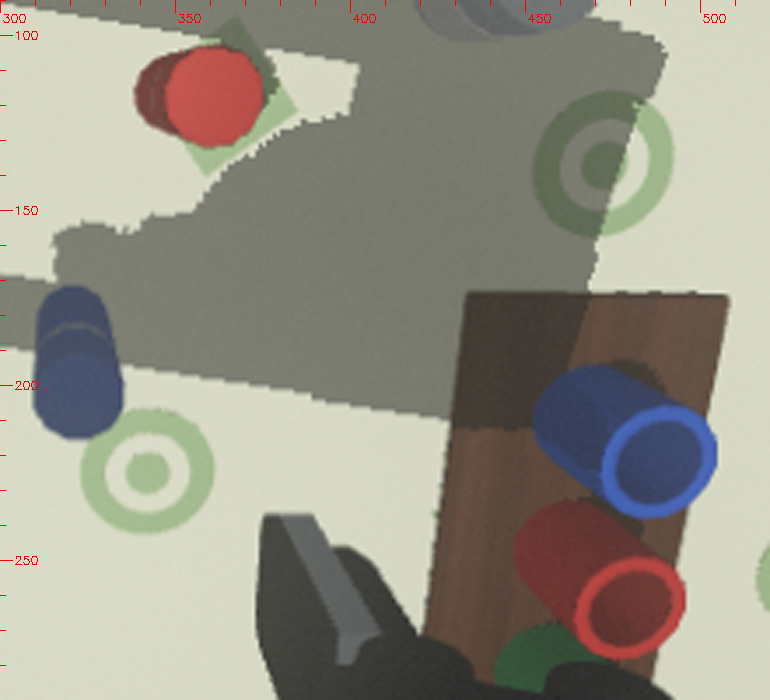

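Run:
```python
from h import *
import pickle
np.set_printoptions(precision=1,suppress=True)
st=pickle.load(open("pics/w6.pkl","rb"))
P=np.array([(214,97),(79,393),(660,461),(630,608)])/3.5+[300-.36,90-.36]
print(bp("wrist",P,[90,90,52,52],st))
P=np.array([(466,292),(729,295)])/3.5+[300-.36,90-.36]
print(bp("wrist",P,6,st))
plan(445,51.5,140,8.6)
```

```text
[[463.7 128.3  90. ]
 [444.5  52.9  90. ]
 [625.3  47.2  52. ]
 [632.4  -2.4  52. ]]
[[572.4  81.9   6. ]
 [663.   95.6   6. ]]
pos [438.6  54.2 185.1] rpy [179.9  -0.5   9.1] gap 59.8 F [-0.7 -1.1 -0.5] t 43.2
units x,y,z,turn: [0.3 0.2 2.3] 0.1 mm [ 5.5  3.6 45.1]
```

```bash
python3 -m pendant '[[[0.06,0.04,0.3,0.05],[0.06,0.04,0.4,0.05],[0.06,0.02,0.4,0],[0.06,0,0.4,0],[0.03,0,0.4,0],[0,0,0.4,0],[0,0,0.4,0],[0,0,0.4,0],[0,0,0.3,0],[0,0,0.1,0]]]' 0.2 >/dev/null;python3 -c "
from h import *; tilt()
plan(444.7,52.2,55,8.6)"
```

```text
t 44.03 zaxis tilt deg x,y: [ 0.41 -0.09] yaw 8.5 pos [443.   51.5 106.6] j [ 1.000e-01 -1.190e+01  1.175e+02 -1.000e-01  7.400e+01 -8.300e+00]
pos [443.   51.5 106.6] rpy [179.9  -0.4   8.5] gap 51.3 F [-0.6 -0.5 -0.4] t 44.03
units x,y,z,turn: [ 0.07 -0.03  2.58] -0.03 mm [ 1.5 -0.5 51.6]
```

```bash
python3 -m pendant '[[[0.03,0,0.2,0],[0.03,0,0.3,0],[0,0,0.3,0],[0,0,0.3,0],[0,0,0.3,0],[0,0,0.3,0],[0,0,0.3,0],[0,0,0.25,0],[0,0,0.1,0],[0,0,0,0]]]' 0.2 >/dev/null;python3 -c "
from h import *; tilt()
plan(444.7,52.2,55,8.6)
snap('wrist','w7');snap('side','d7')
crop('pics/w7.png','pics/w7a.png',220,130,420,330,3.5)
crop('pics/d7.png','pics/d7a.png',290,180,450,320,4)
"
```

```text
t 44.87 zaxis tilt deg x,y: [ 0.41 -0.09] yaw 8.5 pos [444.7  51.8  54.3] j [ 1.000e-01 -7.400e+00  1.195e+02 -1.000e-01  6.750e+01 -8.300e+00]
pos [444.7  51.8  54.3] rpy [179.9  -0.4   8.5] gap 51.1 F [ 0.4  0.4 -0.4] t 44.87
units x,y,z,turn: [ 0.   -0.02 -0.03] -0.03 mm [ 0.  -0.4 -0.7]
```

View pics/w7a.png

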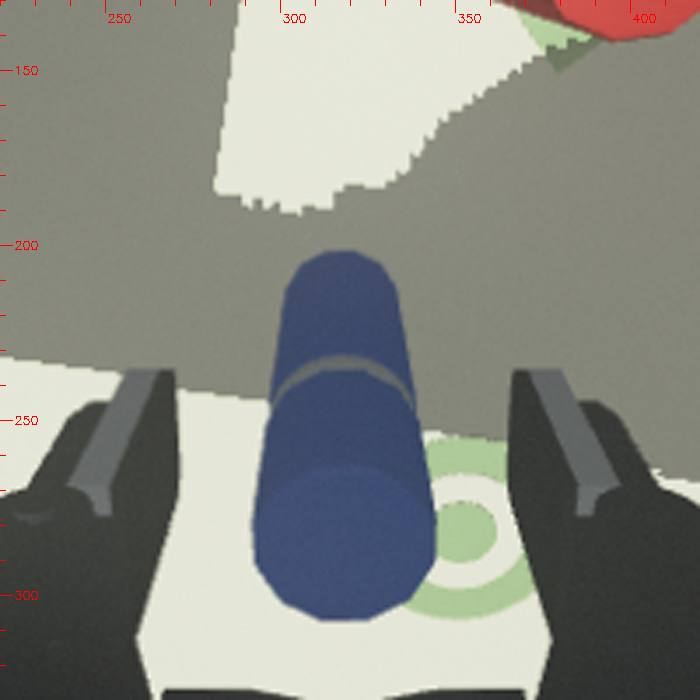

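View pics/d7a.png

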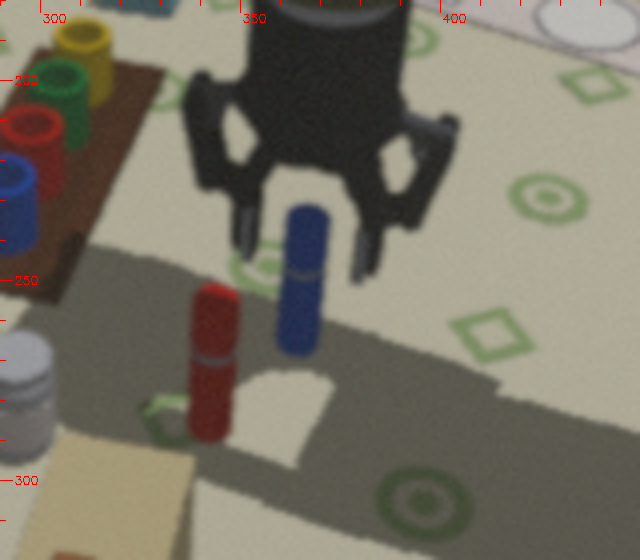

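```bash
python3 -m pendant '[[[0,0,0,0],[0,0,0,0],[0,0,0,0],[0,0,0,0],[0,0,0,0],[0,0,0,0],[0,0,0,0],[0,0,0,0],[0,0,0,0],[0,0,0,0]]]' -1 40;
python3 -m pendant '[[[0,0,-0.2,0],[0,0,-0.4,0],[0,0,-0.4,0],[0,0,-0.4,0],[0,0,-0.4,0],[0,0,-0.4,0],[0,0,-0.4,0],[0,0,-0.4,0],[0,0,-0.2,0],[0,0,0,0]]]' -1 40;python3 -c "
from h import *; tilt()
plan(626,46.8,135,8.6)
snap('wrist','w8');snap('side','d8')
crop('pics/w8.png','pics/w8a.png',220,130,420,330,3.5)
crop('pics/d8.png','pics/d8a.png',290,180,450,320,4)
"
```

```text
time: 45.8
tool_pos: [446.3, 51.8, 56.5]
tcp_rot: [179.8, -0.6, 8.5]
ft_force: [0.1, 0.6, -0.5]
finger_gap: 23.0
time: 46.63
tool_pos: [446.6, 51.9, 129.6]
tcp_rot: [179.8, -0.8, 8.5]
ft_force: [-0.4, -0.4, -1.3]
finger_gap: 23.2
t 46.63 zaxis tilt deg x,y: [ 0.8  -0.08] yaw 8.5 pos [446.6  51.9 129.6] j [ 2.00e-01 -1.32e+01  1.16e+02 -1.00e-01  7.64e+01 -8.30e+00]
pos [446.6  51.9 129.6] rpy [179.8  -0.8   8.5] gap 23.2 F [-0.4 -0.4 -1.3] t 46.63
units x,y,z,turn: [ 8.84  1.58 -0.14] -0.03 mm [176.7  31.5  -2.8]
```

View pics/w8a.png

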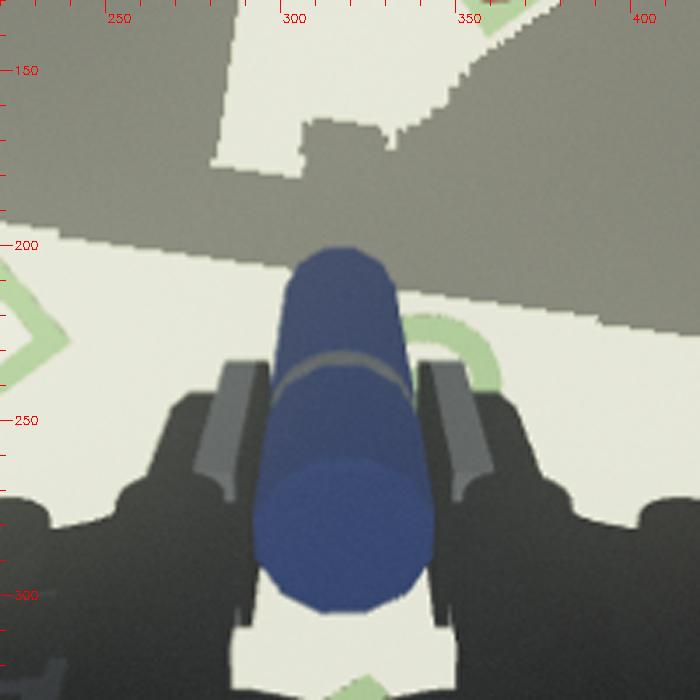

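View pics/d8a.png

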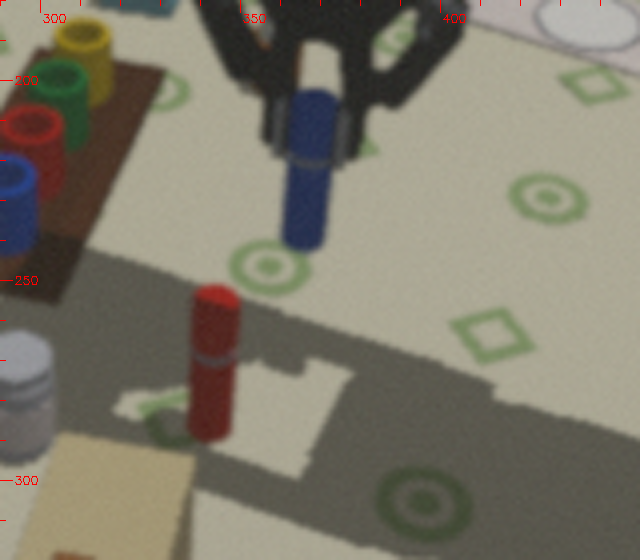

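```bash
python3 -m pendant '[[[0.2,0.07,0,0],[0.4,0.07,0,0],[0.45,0.08,0,0],[0.45,0.08,0,0],[0.45,0.08,0,0],[0.45,0.08,0,0],[0.45,0.08,0,0],[0.45,0.08,0,0],[0.45,0.08,0,0],[0.45,0.08,0,0]]]' >/dev/null;python3 -c "
from h import *; tilt()
plan(626,46.8,135,8.6)"
python3 -m pendant '[[[0.45,0.08,0,0],[0.45,0.08,0,0],[0.45,0.08,0,0],[0.45,0.08,0,0],[0.45,0.08,0,0],[0.45,0.08,0,0],[0.4,0.08,0,0],[0.2,0.08,0,0],[0,0,0,0],[0,0,0,0]]]' >/dev/null;python3 -c "
from h import *; tilt()
plan(626,46.8,135,8.6)"
```

```text
t 47.57 zaxis tilt deg x,y: [ 0.15 -0.09] yaw 8.4 pos [535.4  48.2 121.6] j [-3.000e-01  2.300e+00  1.025e+02 -1.000e-01  7.510e+01 -8.700e+00]
pos [535.4  48.2 121.6] rpy [ 1.799e+02 -1.000e-01  8.400e+00] gap 22.7 F [-0.2 -0.6 -1. ] t 47.57
units x,y,z,turn: [ 4.47  0.74 -0.66] -0.03 mm [ 89.5  14.7 -13.2]
t 48.40 zaxis tilt deg x,y: [-0.56 -0.08] yaw 8.4 pos [608.7  44.  109.9] j [-0.6 14.5 90.3 -0.1 75.8 -9. ]
pos [608.7  44.  109.9] rpy [-180.     0.6    8.4] gap 23.0 F [ 0.3  0.9 -0.5] t 48.4
units x,y,z,turn: [ 0.86 -0.01 -1.26] -0.05 mm [ 17.3  -0.2 -25.3]
```

```bash
python3 -m pendant '[[[0,0,-0.2,0],[0,0,-0.2,0],[0,0,-0.2,0],[0,0,-0.2,0],[0.1,0,-0.1,0],[0.15,0,-0.1,0],[0.15,0,-0.1,0],[0.15,0,-0.1,0],[0.15,0,0,0],[0.1,0,0,0]]]' >/dev/null;python3 -c "
from h import *; tilt()
plan(626,46.8,125,8.6)
snap('wrist','w9');crop('pics/w9.png','pics/w9a.png',220,130,480,330,3)
snap('side','d9');crop('pics/d9.png','pics/d9a.png',220,140,380,280,4)
snap('scene','s9');crop('pics/s9.png','pics/s9a.png',250,150,400,290,4)
"
```

```text
t 49.23 zaxis tilt deg x,y: [-0.5  -0.08] yaw 8.4 pos [625.3  46.8 137.3] j [-0.4 15.5 86.1 -0.1 78.9 -8.7]
pos [625.3  46.8 137.3] rpy [180.    0.5   8.4] gap 23.0 F [ 0.  -0.1 -0.6] t 49.23
units x,y,z,turn: [0.04 0.01 0.62] -0.04 mm [ 0.8  0.1 12.3]
```

View pics/w9a.png

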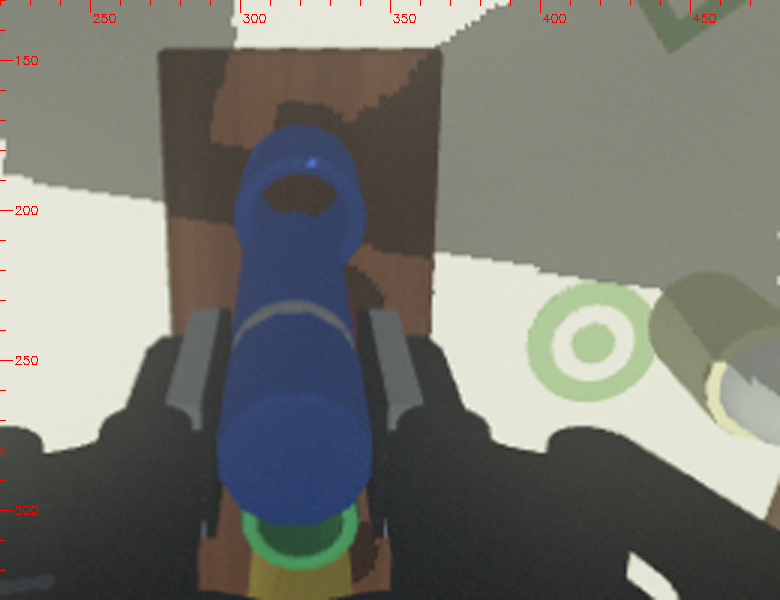

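View pics/d9a.png

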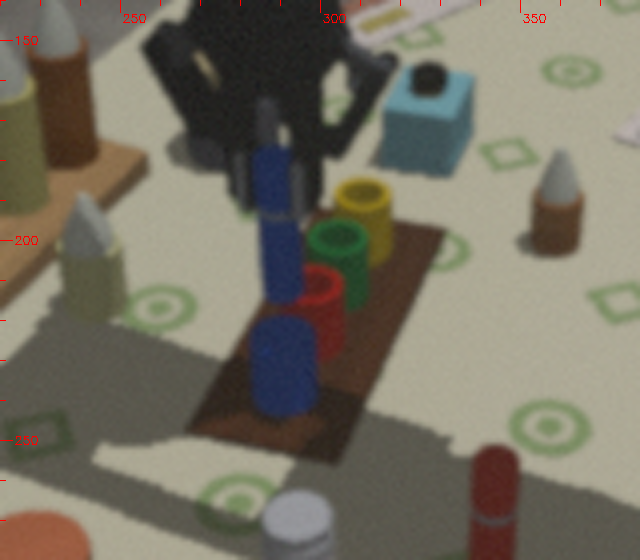

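View pics/s9a.png

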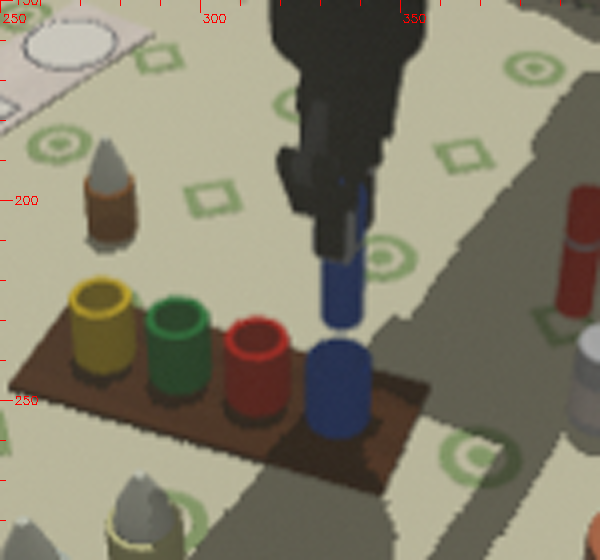

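Run:
```python
from h import *
import pickle
np.set_printoptions(precision=1,suppress=True)
st=pickle.load(open("pics/w9.pkl","rb"))
P=np.array([(301,212),(300,527),(160,49),(442,49)])/3+[220-.33,130-.33]
print(bp("wrist",P,[52,52,6,6],st))
print(bp("wrist",np.array([(295,458)])/3+[220-.33,130-.33],st["tool_pos"][2]-56.5+90,st),st["tool_pos"])
P=np.array([(295,270),(338,238),(363,193)])/4+[220-.375,140-.375]
print(bp("side",np.array([(314,285),(338,238),(363,193)])/4+[220-.375,140-.375],52))
print(bp("scene",np.array([(257,339),(178,317),(101,297),(338,363)])/4+[250-.375,150-.375],52))
```

```text
[[626.1  49.   52. ]
 [641.3 -53.7  52. ]
 [575.7  82.2   6. ]
 [664.5  95.4   6. ]]
[[625.6  47.5 170.8]] [625.3  46.8 137.3]
[[ 632.7   -1.4   52. ]
 [ 641.2  -49.9   52. ]
 [ 648.9 -100.5   52. ]]
[[ 635.5   -2.3   52. ]
 [ 641.9  -51.6   52. ]
 [ 649.5 -100.6   52. ]
 [ 630.2   47.3   52. ]]
```

```bash
python3 -m pendant '[[[0.03,0,0.1,0],[0.03,0,0.15,0],[0,0,0.15,0],[0,0,0.15,0],[0,0,0.15,0],[0,0,0.15,0],[0,0,0.15,0],[0,0,0.1,0],[0,0,0,0],[0,0,0,0]]]' >/dev/null;python3 -c "
from h import *; tilt()
plan(626.6,47,62,8.6)
snap('wrist','w10');crop('pics/w10.png','pics/w10a.png',240,130,400,330,4)
snap('scene','s10');crop('pics/s10.png','pics/s10a.png',290,180,390,280,6)
"
```

```text
t 50.22 zaxis tilt deg x,y: [-0.77 -0.08] yaw 8.4 pos [624.1  46.9 110.2] j [-0.3 17.  87.3 -0.1 76.5 -8.7]
pos [624.1  46.9 110.2] rpy [-180.     0.8    8.4] gap 23.0 F [ 0.1  0.2 -0.7] t 50.22
units x,y,z,turn: [0.16 0.01 2.41] -0.05 mm [ 3.1  0.2 48.1]
```

View pics/w10a.png

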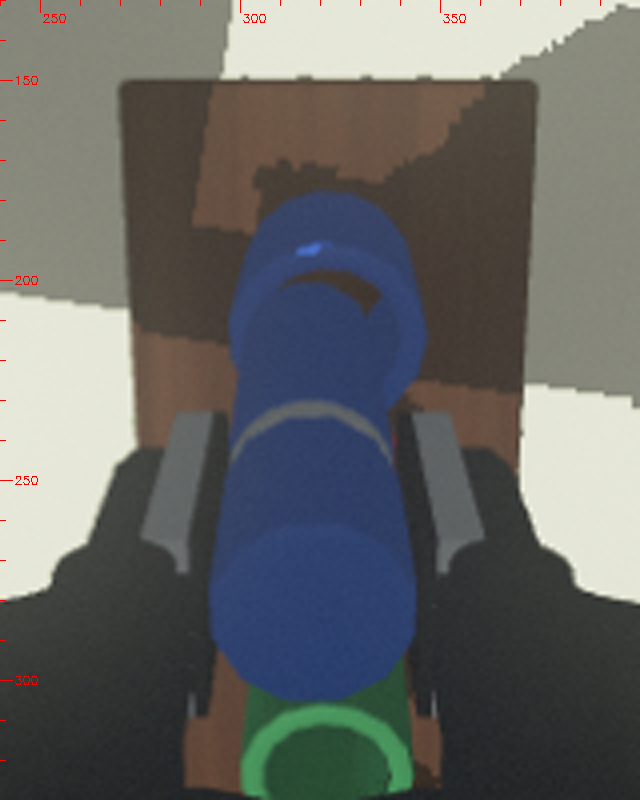

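View pics/s10a.png

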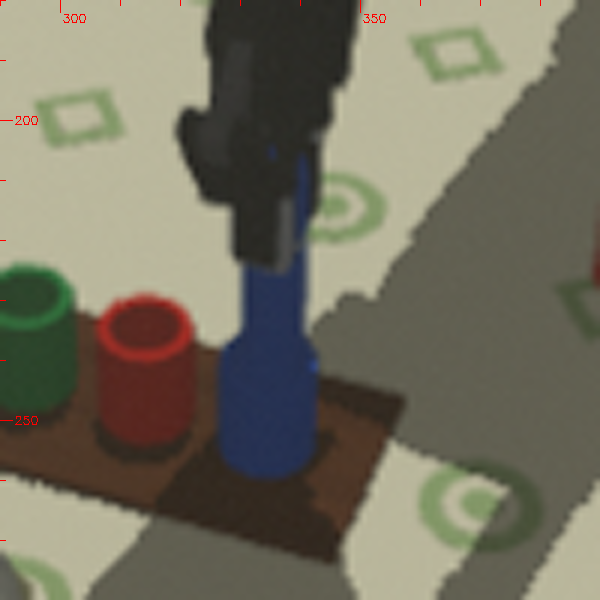

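Run:
```python
from h import *
import pickle
np.set_printoptions(precision=1,suppress=True)
st=pickle.load(open("pics/w10.pkl","rb"))
# inner rim top, vial bottom top, inner rim right edge, vial right edge, outer rim top
P=np.array([(327,268),(318,282),(228,325),(427,325),(327,244),(240,370),(388,370)])/4+[240-.375,130-.375]
print(bp("wrist",P,[52,53.7,52,52,52,53.7,53.7],st))
```

```text
[[624.   60.1  52. ]
 [622.7  57.8  53.7]
 [607.4  46.4  52. ]
 [644.1  52.   52. ]
 [623.3  64.7  52. ]
 [610.8  38.6  53.7]
 [638.2  42.7  53.7]]
```

```bash
python3 -m pendant '[[[0.06,-0.01,0,0],[0.03,-0.01,0,0],[0,0,0.1,0],[0,0,0.1,0],[0.01,0,0.1,0],[0.01,0,0.1,0],[0,0,0,0],[0,0,0,0],[0,0,0,0],[0,0,0,0]]]' >/dev/null;python3 -c "
from h import *; tilt()
plan(625.7,47.4,62,8.6)
snap('wrist','w11');crop('pics/w11.png','pics/w11a.png',240,130,400,330,4)"
```

```text
t 51.15 zaxis tilt deg x,y: [-0.68 -0.08] yaw 8.4 pos [627.   47.7 102.2] j [-0.3 17.7 87.2 -0.1 75.7 -8.6]
pos [627.   47.7 102.2] rpy [-180.     0.7    8.4] gap 23.0 F [ 0.3 -0.1 -0.4] t 51.15
units x,y,z,turn: [-0.04  0.    2.01] -0.04 mm [-0.8  0.1 40.3]
```

View pics/w11a.png

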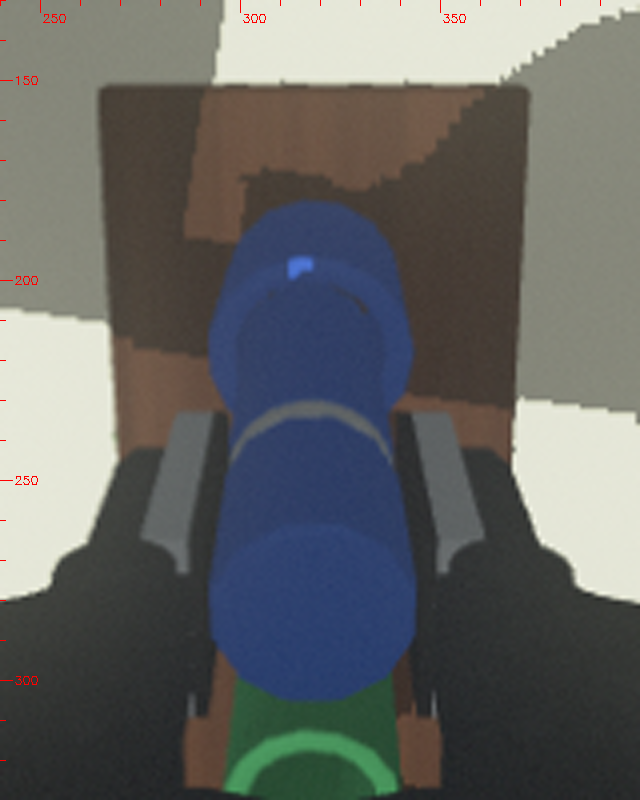

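```bash
python3 -m pendant '[[[-0.01,0,0.1,0],[0,0,0.15,0],[0.01,0,0.15,0],[0,0,0.15,0],[0.01,0,0.15,0],[0,0,0.15,0],[0.01,0,0.15,0],[0,0,0.15,0],[0,0,0.1,0],[0,0,0,0]]]' >/dev/null;python3 -c "
from h import *; tilt()
plan(625.7,47.4,62,8.6)"
```

```text
t 52.03 zaxis tilt deg x,y: [-0.71 -0.08] yaw 8.4 pos [626.9  47.7  74.1] j [-0.3 19.4 88.3 -0.1 73.  -8.6]
pos [626.9  47.7  74.1] rpy [-180.     0.7    8.4] gap 22.8 F [-0.4 -0.6 -0.9] t 52.03
units x,y,z,turn: [-0.05  0.    0.61] -0.05 mm [-1.   0.1 12.1]
```

```bash
python3 -m pendant '[[[0,0,0.1,0],[0,0,0.1,0],[0,0,0.1,0],[0,0,0.1,0],[0,0,0.08,0],[0,0,0.06,0],[0,0,0.03,0],[0,0,0,0],[0,0,0,0],[0,0,0,0]]]' >/dev/null;python3 -c "
from h import *; tilt()
plan(625.7,47.4,62,8.6)"
```

```text
t 52.87 zaxis tilt deg x,y: [-0.66 -0.08] yaw 8.4 pos [627.1  47.6  62.1] j [-0.3 20.2 88.7 -0.1 71.8 -8.6]
pos [627.1  47.6  62.1] rpy [-180.     0.7    8.4] gap 22.9 F [-1.  -0.3 -0.9] t 52.87
units x,y,z,turn: [-0.07 -0.    0.01] -0.05 mm [-1.5 -0.   0.1]
```

```bash
python3 -m pendant '[[[0,0,0,0],[0,0,0,0],[0,0,0,0],[0,0,0,0],[0,0,0,0],[0,0,0,0],[0,0,0,0],[0,0,-0.1,0],[0,0,-0.2,0],[0,0,-0.3,0]]]' 0.2;python3 -m pendant '[[[0,0,-0.4,0],[0,0,-0.4,0],[0,0,-0.4,0],[0,0,-0.4,0],[-0.1,0,-0.4,0],[-0.2,-0.1,-0.3,0],[-0.3,-0.2,-0.3,0],[-0.3,-0.3,-0.2,0],[-0.3,-0.3,-0.2,0],[-0.3,-0.3,-0.2,0]]]';python3 -c "
from h import *; tilt()
plan(464.5,128.5,170,8.6)
snap('side','d12');crop('pics/d12.png','pics/d12a.png',220,140,380,280,4)
snap('scene','s12');crop('pics/s12.png','pics/s12a.png',250,150,420,290,4)
"
```

```text
time: 53.7
tool_pos: [626.7, 47.7, 73.9]
tcp_rot: [-180.0, 0.7, 8.4]
ft_force: [-0.4, -0.4, -0.3]
finger_gap: 51.3
time: 54.53
tool_pos: [593.5, 67.8, 148.6]
tcp_rot: [180.0, 0.5, 8.3]
ft_force: [-0.0, -0.4, 0.1]
finger_gap: 51.2
t 54.53 zaxis tilt deg x,y: [-0.45 -0.09] yaw 8.3 pos [593.5  67.8 148.6] j [ 1.6 10.5 90.7 -0.1 79.3 -6.6]
pos [593.5  67.8 148.6] rpy [180.    0.5   8.3] gap 51.2 F [-0.  -0.4  0.1] t 54.53
units x,y,z,turn: [-5.95 -3.93 -1.02] -0.06 mm [-119.1  -78.7  -20.5]
```

View pics/d12a.png

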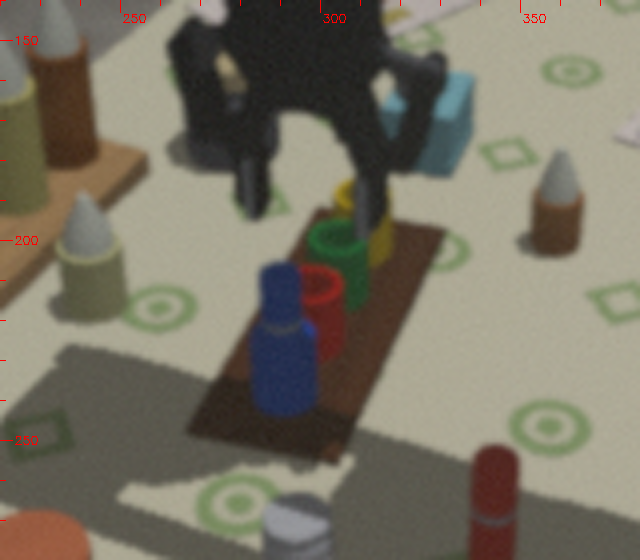

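View pics/s12a.png

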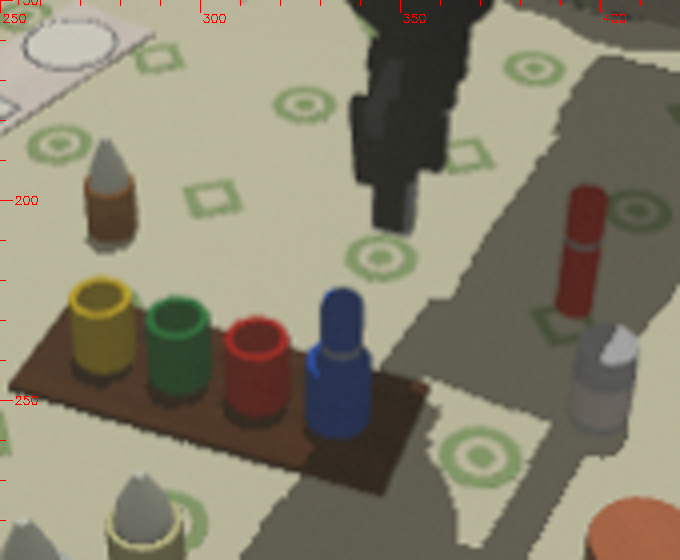

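```bash
python3 -m pendant '[[[-0.4,-0.3,0,0],[-0.5,-0.35,0,0],[-0.5,-0.35,0,0],[-0.5,-0.35,0,0],[-0.5,-0.35,0,0],[-0.5,-0.35,0,0],[-0.5,-0.35,0,0],[-0.5,-0.35,0,0],[-0.5,-0.35,0,0],[-0.5,-0.35,0,0]]]' 0.2 > /dev/null;python3 -c "
from h import *; tilt()
plan(464.5,128.5,130,8.6)"
python3 -m pendant '[[[-0.3,-0.1,0,0],[-0.1,-0.05,0,0],[0,0,0.1,0],[0,0,0.1,0],[0,0,0.1,0],[0,0,0,0],[0,0,0,0],[0,0,0,0],[0,0,0,0],[0,0,0,0]]]' 0.2 > /dev/null;python3 -c "
from h import *; tilt()
plan(464.5,128.5,130,8.6);snap('wrist','w13')
crop('pics/w13.png','pics/w13a.png',240,130,440,330,3.5)"
```

```text
t 55.47 zaxis tilt deg x,y: [-0.59 -0.18] yaw 8.4 pos [480.4 124.1 145.8] j [ 8.600e+00 -4.800e+00  1.068e+02 -1.000e-01  7.860e+01  2.000e-01]
pos [480.4 124.1 145.8] rpy [179.9   0.6   8.4] gap 51.5 F [-0.4  0.3  0.8] t 55.47
units x,y,z,turn: [-0.74 -0.34  0.8 ] -0.04 mm [-14.9  -6.7  15.9]
t 56.30 zaxis tilt deg x,y: [-0.68 -0.23] yaw 8.5 pos [471.1 125.5 137.7] j [ 9.000e+00 -5.700e+00  1.085e+02 -1.000e-01  7.790e+01  5.000e-01]
pos [471.1 125.5 137.7] rpy [179.9   0.7   8.5] gap 51.3 F [ 0.3 -0.3  0.2] t 56.3
units x,y,z,turn: [-0.3  -0.2   0.39] -0.03 mm [-6.  -4.   7.8]
```

View pics/w13a.png

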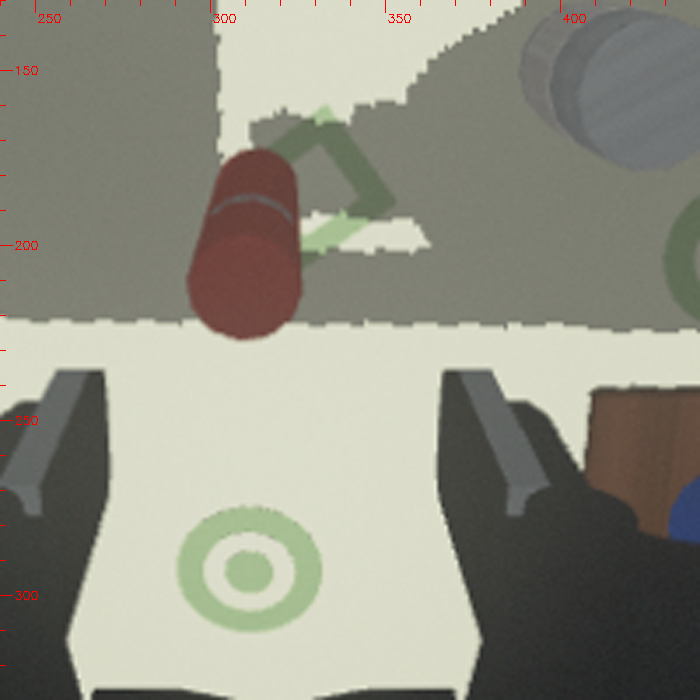

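```bash
python3 - <<'E'
from h import *
import pickle
np.set_printoptions(precision=1,suppress=True)
st=pickle.load(open("pics/w13.pkl","rb"))
P=np.array([(245,284)])/3.5+[240-.36,130-.36]
print(bp("wrist",P,[90],st))
E
python3 -m pendant '[[[-0.1,-0.06,0.2,0],[-0.1,-0.06,0.2,0],[-0.08,-0.06,0.2,0],[0,0,0.2,0],[0,0,0.2,0],[0,0,0,0],[0,0,0,0],[0,0,0,0],[0,0,0,0],[0,0,0,0]]]' 0.2 > /dev/null;python3 -c "
from h import *; tilt()
plan(464.5,128.5,55,8.6)"
```

```text
[[464.  130.1  90. ]]
t 57.18 zaxis tilt deg x,y: [-0.73 -0.24] yaw 8.5 pos [463.5 128.5 115.1] j [ 9.500e+00 -5.300e+00  1.107e+02 -1.000e-01  7.540e+01  1.000e+00]
pos [463.5 128.5 115.1] rpy [179.9   0.8   8.5] gap 51.2 F [-0.8  0.6  0.1] t 57.18
units x,y,z,turn: [ 0.09 -0.    3.  ] -0.02 mm [ 1.7 -0.  60.1]
```

Target (464.2, 129).

```bash
python3 -m pendant '[[[0.04,-0.02,0.2,0],[0.02,0,0.3,0],[0,0,0.35,0],[0,0,0.35,0],[0,0,0.35,0],[0,0,0.35,0],[0,0,0.35,0],[0,0,0.3,0],[0,0,0.15,0],[0,0,0,0]]]' 0.2 > /dev/null;python3 -c "
from h import *; tilt()
plan(464.2,129,55,8.6);snap('wrist','w14')
crop('pics/w14.png','pics/w14a.png',220,130,420,330,3.5)"
```

```text
t 58.02 zaxis tilt deg x,y: [-0.8  -0.25] yaw 8.5 pos [463.4 128.7  54.3] j [ 9.500e+00 -7.000e-01  1.131e+02 -1.000e-01  6.840e+01  1.100e+00]
pos [463.4 128.7  54.3] rpy [179.9   0.8   8.5] gap 51.3 F [ 0.5  0.  -0.4] t 58.02
units x,y,z,turn: [ 0.04 -0.01 -0.04] -0.03 mm [ 0.8 -0.2 -0.7]
```

View pics/w14a.png

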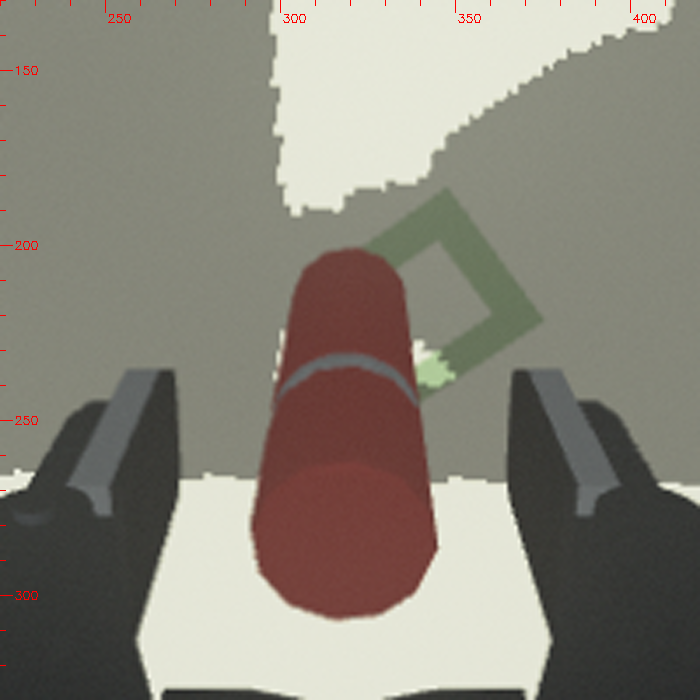

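```bash
python3 -m pendant '[[[0.03,0,0,0],[0,0,0,0],[0,0,0,0],[0,0,0,0],[0,0,0,0],[0,0,0,0],[0,0,0,0],[0,0,0,0],[0,0,0,0],[0,0,0,0]]]' -1 40;
python3 -m pendant '[[[0,0,-0.2,0],[0,0,-0.5,0],[0,0,-0.6,0],[0,0,-0.6,0],[0,0,-0.6,0],[0,0,-0.6,0],[0,0,-0.6,0],[0,0,-0.6,0],[0,0,-0.4,0],[0,0,-0.2,0]]]' -1 40;python3 -c "
from h import *; tilt()
plan(634,-2.5,170,8.6)"
```

```text
time: 58.9
tool_pos: [465.8, 129.0, 56.6]
tcp_rot: [179.9, 0.6, 8.5]
ft_force: [0.7, 0.8, -1.3]
finger_gap: 22.8
time: 59.73
tool_pos: [466.2, 129.3, 164.5]
tcp_rot: [179.9, 0.6, 8.5]
ft_force: [0.8, 0.2, -1.0]
finger_gap: 22.6
t 59.73 zaxis tilt deg x,y: [-0.6  -0.22] yaw 8.5 pos [466.2 129.3 164.5] j [ 9.500e+00 -7.800e+00  1.075e+02 -1.000e-01  8.090e+01  1.100e+00]
pos [466.2 129.3 164.5] rpy [179.9   0.6   8.5] gap 22.6 F [ 0.8  0.2 -1. ] t 59.73
units x,y,z,turn: [ 7.32  7.76 -0.34] -0.03 mm [146.5 155.2  -6.8]
```

```bash
python3 -m pendant '[[[0.2,0.25,-0.05,0],[0.4,0.45,-0.1,0],[0.43,0.45,-0.1,0],[0.43,0.45,-0.1,0],[0.43,0.45,-0.1,0],[0.43,0.45,-0.1,0],[0.43,0.45,-0.1,0],[0.43,0.45,-0.1,0],[0.43,0.45,-0.1,0],[0.43,0.45,-0.1,0]]]'  >/dev/null;python3 -c "
from h import *; tilt()
plan(634,-2.5,165,8.6)"
python3 -m pendant '[[[0.43,0.45,-0.05,0],[0.43,0.45,-0.05,0],[0.43,0.45,-0.05,0],[0.43,0.45,-0.05,0],[0.43,0.45,0,0],[0.43,0.45,0,0],[0.3,0.3,0,0],[0.1,0.1,0,0],[0,0,0,0],[0,0,0,0]]]'  >/dev/null;python3 -c "
from h import *; tilt()
plan(634,-2.5,125,8.6)"
```

```text
t 60.57 zaxis tilt deg x,y: [-0.94 -0.26] yaw 8.4 pos [566.9  46.2 179.7] j [-0.3  5.3 93.1 -0.3 82.6 -8.7]
pos [566.9  46.2 179.7] rpy [179.9   1.    8.4] gap 22.8 F [-0.6  0.7 -0.3] t 60.57
units x,y,z,turn: [2.97 2.9  0.69] -0.04 mm [59.5 57.9 13.8]
t 61.40 zaxis tilt deg x,y: [-1.69 -0.28] yaw 7.8 pos [642.6 -23.4 172. ] j [ -6.4  17.5  80.   -0.5  84.1 -14.2]
pos [642.6 -23.4 172. ] rpy [179.9   1.7   7.8] gap 23.2 F [-1.  -0.1 -0. ] t 61.4
units x,y,z,turn: [-0.21 -1.1   2.35] -0.17 mm [ -4.3 -21.9  47.1]
```

```bash
python3 -m pendant '[[[-0.05,-0.2,0,-0.1],[-0.05,-0.2,0,-0.05],[-0.05,-0.2,0.05,0],[0,-0.2,0.1,0],[0,-0.15,0.15,0],[0,0,0.2,0],[0,0,0.2,0],[0,0,0.2,0],[0,0,0.2,0],[0,0,0.1,0]]]'  >/dev/null;python3 -c "
from h import *; tilt()
plan(634,-2.5,125,8.6);snap('wrist','w15')
crop('pics/w15.png','pics/w15a.png',240,130,400,330,4)
snap('scene','s15');crop('pics/s15.png','pics/s15a.png',250,150,400,290,5)"
```

```text
t 62.23 zaxis tilt deg x,y: [-1.67 -0.26] yaw 8.8 pos [ 6.340e+02 -1.000e-01  1.464e+02] j [ -4.4  17.2  83.1  -0.4  81.3 -13.2]
pos [ 6.340e+02 -1.000e-01  1.464e+02] rpy [180.    1.7   8.8] gap 23.5 F [-0.3  0.2 -0.7] t 62.23
units x,y,z,turn: [0.01 0.12 1.07] 0.05 mm [ 0.3  2.3 21.4]
```

View pics/w15a.png

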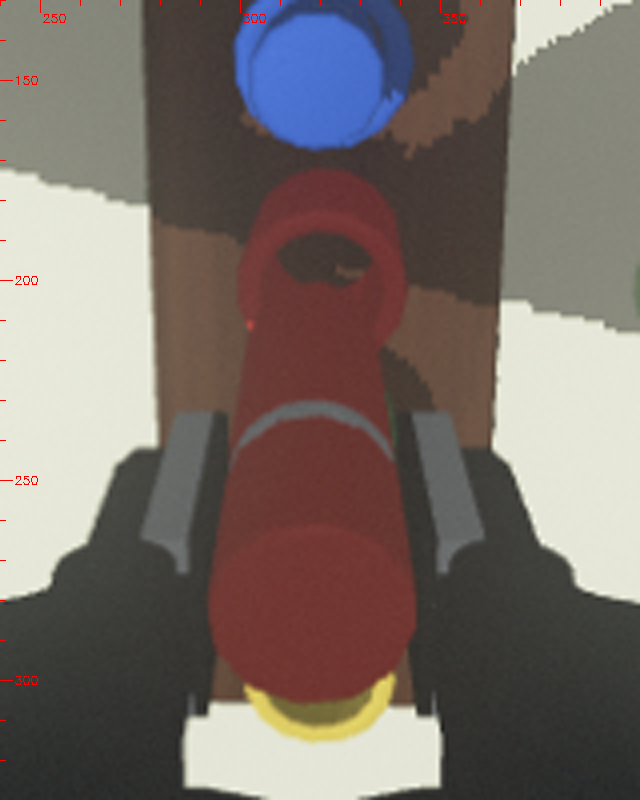

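View pics/s15a.png

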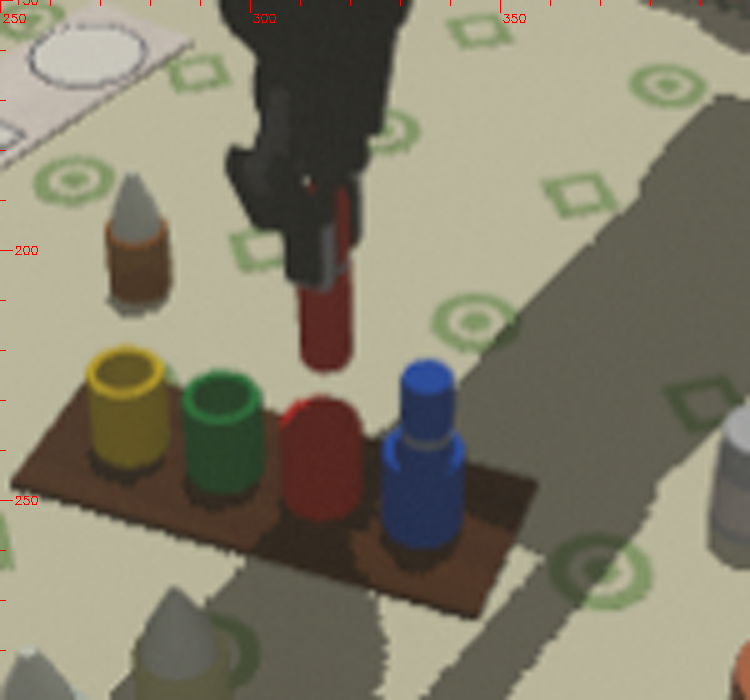

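```bash
python3 -m pendant '[[[0.02,0.05,0.1,0.03],[0.02,0.04,0.15,0],[0.02,0,0.2,0],[0.01,0,0.2,0],[0.01,0,0.2,0],[0.01,0,0.2,0],[0,0,0.2,0],[0,0,0.2,0],[0,0,0.1,0],[0,0,0,0]]]'  >/dev/null;python3 -c "
from h import *; tilt()
plan(635,-1.8,62,8.6);snap('wrist','w16')
crop('pics/w16.png','pics/w16a.png',240,130,400,330,4)"
```

```text
t 63.17 zaxis tilt deg x,y: [-1.69 -0.26] yaw 8.6 pos [635.4  -2.8 112. ] j [ -4.6  19.1  84.5  -0.4  78.  -13.1]
pos [635.4  -2.8 112. ] rpy [180.    1.7   8.6] gap 23.0 F [-0.3  0.5 -0.5] t 63.17
units x,y,z,turn: [ 0.06 -0.05  2.5 ] -0.0 mm [ 1.2 -1.  49.9]
```

View pics/w16a.png

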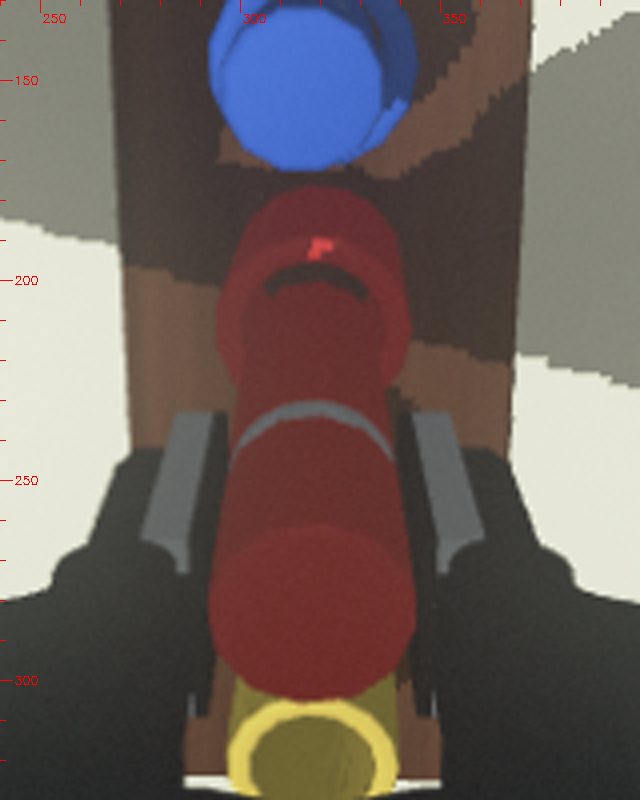

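```bash
python3 -m pendant '[[[0,-0.05,0,0],[0,0,0.1,0],[0.01,0,0.1,0],[0,0,0.1,0],[0.01,0,0.1,0],[0,0,0.1,0],[0,0,0.05,0],[0,0,0,0],[0,0,0,0],[0,0,0,0]]]'  >/dev/null;python3 -c "
from h import *; tilt()
plan(635.4,-1.8,62,8.6);snap('wrist','w17')
crop('pics/w17.png','pics/w17a.png',240,130,400,330,4)"
```

```text
t 64.05 zaxis tilt deg x,y: [-1.6  -0.28] yaw 8.6 pos [635.9  -1.9 101. ] j [ -4.6  19.7  85.   -0.4  76.9 -13. ]
pos [635.9  -1.9 101. ] rpy [180.    1.6   8.6] gap 23.1 F [ 0.   0.6 -0. ] t 64.05
units x,y,z,turn: [ 0.03 -0.01  1.95] -0.0 mm [ 0.6 -0.2 39. ]
```

View pics/w17a.png

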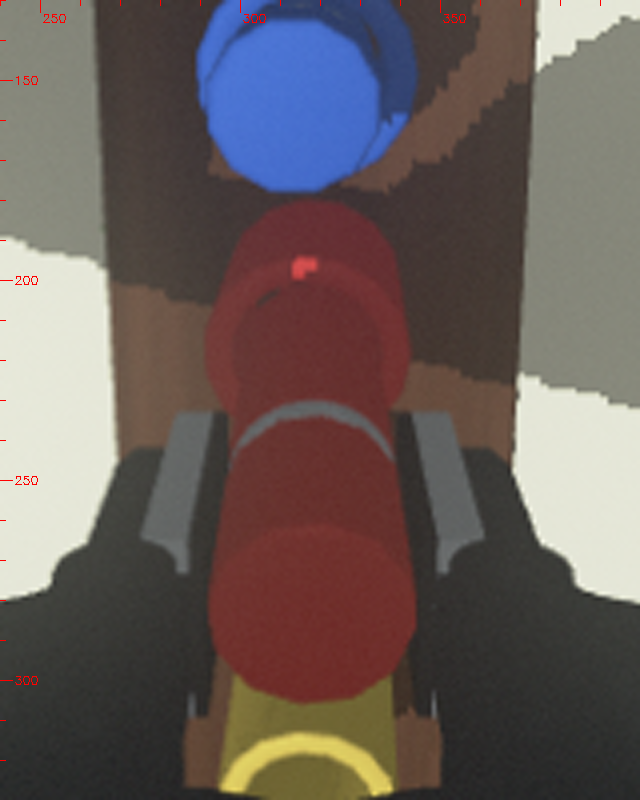

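```bash
python3 -m pendant '[[[0,0,0.1,0],[0,0,0.15,0],[0.01,0,0.15,0],[0,0,0.15,0],[0.01,0,0.15,0],[0,0,0.15,0],[0.01,0,0.15,0],[0,0,0.15,0],[0,0,0.1,0],[0,0,0,0]]]' >/dev/null;python3 -c "
from h import *; tilt()
plan(635.4,-1.8,62,8.6)"
```

```text
t 64.93 zaxis tilt deg x,y: [-1.66 -0.29] yaw 8.6 pos [635.3  -2.1  73. ] j [ -4.6  21.3  86.1  -0.4  74.2 -13. ]
pos [635.3  -2.1  73. ] rpy [180.    1.7   8.6] gap 22.9 F [ 0.4 -0.   0. ] t 64.93
units x,y,z,turn: [ 0.02 -0.01  0.55] -0.0 mm [ 0.4 -0.3 10.9]
```

```bash
python3 -m pendant '[[[0,0,0.1,0],[0,0,0.1,0],[0.01,0,0.1,0],[0,0,0.1,0],[0,0,0.06,0],[0,0,0.04,0],[0,0,0.02,0],[0,0,0,0],[0,0,0,0],[0,0,0,0]]]' ;
python3 -m pendant '[[[0,0,0,0],[0,0,0,0],[0,0,0,0],[0,0,0,0],[0,0,0,0],[0,0,0,0],[0,0,0,0],[0,0,-0.1,0],[0,0,-0.2,0],[0,0,-0.3,0]]]' 0.2;python3 -m pendant '[[[0,0,-0.4,0],[0,0,-0.5,0],[0,0,-0.5,0],[0,0,-0.5,0],[0,0,-0.5,0],[0,0,-0.5,0],[0,0,-0.5,0],[0,0,-0.4,0],[0,0,-0.2,0],[0,0,0,0]]]';python3 -c "
from h import *; tilt()
snap('side','d18');crop('pics/d18.png','pics/d18a.png',220,140,380,280,4)
snap('scene','s18');snap('wrist','w18')
"
```

```text
time: 65.77
tool_pos: [635.4, -2.3, 61.7]
tcp_rot: [179.9, 1.7, 8.6]
ft_force: [-0.9, -0.7, 0.0]
finger_gap: 23.1
time: 66.6
tool_pos: [635.7, -1.7, 73.9]
tcp_rot: [180.0, 1.7, 8.6]
ft_force: [0.0, -0.2, -0.6]
finger_gap: 51.3
time: 67.43
tool_pos: [640.8, -1.4, 168.6]
tcp_rot: [179.9, 1.2, 8.6]
ft_force: [-0.3, -0.2, -0.2]
finger_gap: 51.7
t 67.43 zaxis tilt deg x,y: [-1.18 -0.31] yaw 8.6 pos [640.8  -1.4 168.6] j [ -4.5  16.8  81.2  -0.4  83.1 -13. ]
```

View pics/d18a.png

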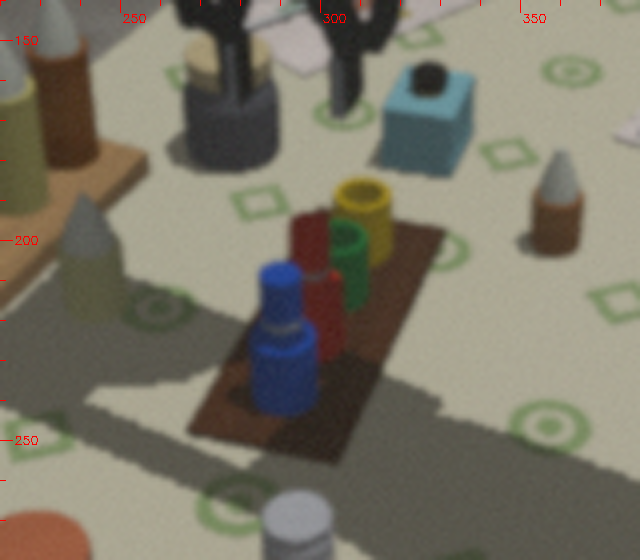

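View pics/s18.png

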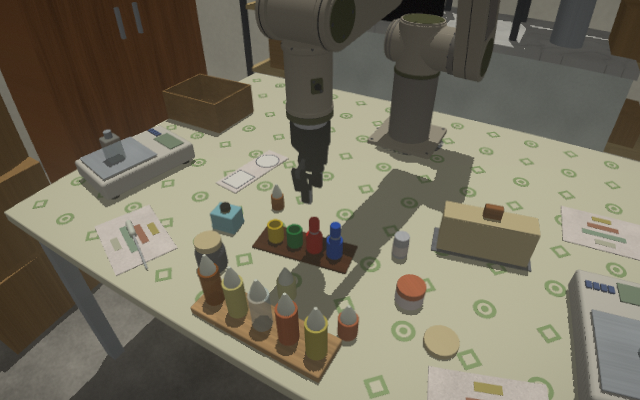

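View pics/w18.png

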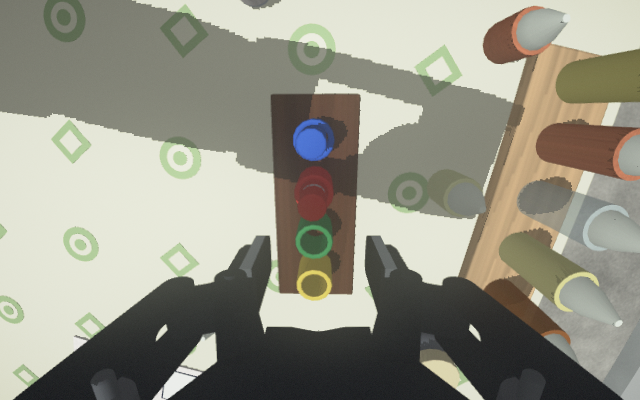

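```bash
python3 -c "
from h import *
plan(440.5,343.8,180,11.4)"
python3 -m pendant '[[[-0.3,-0.4,-0.1,0],[-0.4,-0.8,-0.1,0],[-0.4,-0.8,-0.1,0],[-0.4,-0.8,-0.1,-0.05],[-0.4,-0.8,0,-0.05],[-0.4,-0.8,0,-0.05],[-0.4,-0.8,0,-0.05],[-0.4,-0.8,0,-0.05],[-0.4,-0.8,0,-0.05],[-0.4,-0.8,0,-0.05]]]' >/dev/null;python3 -c "
from h import *; tilt()
plan(440.5,343.8,180,11.4)"
```

```text
pos [639.8  -1.4 166.4] rpy [179.9   1.4   8.6] gap 50.9 F [ 0.1 -0.3  0.3] t 67.58
units x,y,z,turn: [ -7.29 -18.55  -0.53] -0.61 mm [-145.8 -371.   -10.7]
t 68.42 zaxis tilt deg x,y: [-2.32 -0.31] yaw 10.0 pos [525.8 142.3 167.4] j [ 9.7  3.5 96.3  0.1 82.6 -0.3]
pos [525.8 142.3 167.4] rpy [-179.9    2.3   10. ] gap 50.9 F [ 0.3 -0.3  0.7] t 68.42
units x,y,z,turn: [ -2.48 -10.67  -0.51] -0.31 mm [ -49.5 -213.3  -10.2]
```

```bash
python3 -m pendant '[[[-0.14,-0.6,-0.05,0],[-0.14,-0.6,-0.05,0],[-0.14,-0.6,-0.05,0],[-0.14,-0.6,-0.05,-0.05],[-0.14,-0.6,0,-0.05],[-0.14,-0.6,0,-0.05],[-0.14,-0.6,0,-0.05],[-0.14,-0.6,0,-0.05],[-0.14,-0.6,0,-0.05],[-0.14,-0.6,0,-0.05]]]' >/dev/null;python3 -c "
from h import *; tilt()
plan(440.5,343.8,180,11.4)"
python3 -m pendant '[[[-0.13,-0.5,-0.05,0],[-0.13,-0.5,-0.05,0],[-0.13,-0.5,-0.05,0],[-0.13,-0.5,-0.05,0],[-0.13,-0.5,0,0],[-0.1,-0.4,0,0],[-0.1,-0.4,0,0],[0,-0.2,0,0],[0,0,0,0],[0,0,0,0]]]' >/dev/null;python3 -c "
from h import *; tilt()
plan(440.5,343.8,180,11.4)"
```

```text
t 69.25 zaxis tilt deg x,y: [-2.55 -0.34] yaw 11.8 pos [469.1 266.3 171.3] j [23.6  2.5 96.9  0.7 83.1 11.8]
pos [469.1 266.3 171.3] rpy [-179.8    2.6   11.8] gap 51.3 F [ 0.8  1.2 -0.5] t 69.25
units x,y,z,turn: [-0.63 -4.09 -0.39] 0.08 mm [-12.6 -81.8  -7.9]
t 70.08 zaxis tilt deg x,y: [-2.55 -0.33] yaw 11.9 pos [433.5 341.1 176.9] j [32.2  4.  94.7  1.1 83.6 20.1]
pos [433.5 341.1 176.9] rpy [-179.8    2.6   11.9] gap 51.0 F [ 0.2 -0.2 -0.1] t 70.08
units x,y,z,turn: [ 0.36 -0.06 -0.17] 0.12 mm [ 7.2 -1.2 -3.4]
```

```bash
python3 -m pendant '[[[0.06,0,0.2,0.06],[0.06,0,0.2,0.05],[0.06,0,0.25,0],[0.06,0,0.25,0],[0.06,0,0.3,0],[0.06,0,0.3,0],[0.02,0,0.3,0],[0.02,0,0.2,0],[0.02,0,0.1,0],[0,0,0,0]]]' 0.1 >/dev/null;python3 -c "
from h import *; tilt()
plan(440.3,343.6,111,11.4);snap('wrist','w19');crop('pics/w19.png','pics/w19a.png',220,130,420,330,3)"
```

```text
t 70.92 zaxis tilt deg x,y: [-2.68 -0.45] yaw 11.2 pos [441.  339.9 128. ] j [31.7  7.3 96.5  1.  78.7 20.3]
pos [441.  339.9 128. ] rpy [-179.9    2.7   11.2] gap 47.1 F [-0.7 -0.8 -0.1] t 70.92
units x,y,z,turn: [ 0.04 -0.19  0.85] -0.04 mm [ 0.8 -3.7 17. ]
```

View pics/w19a.png

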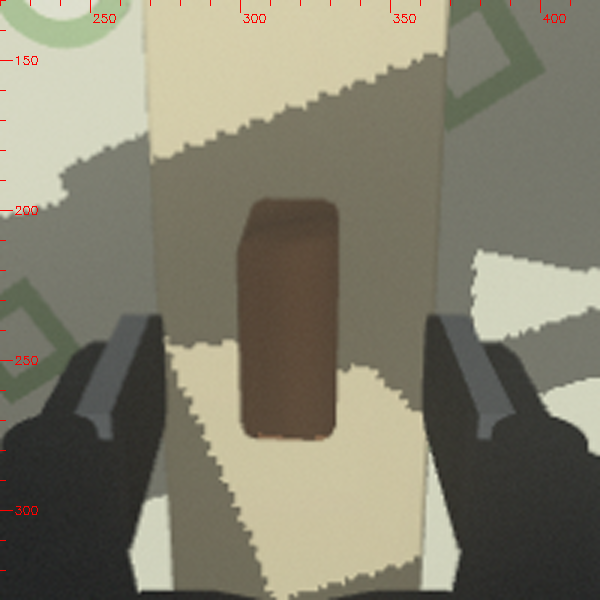

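```bash
python3 -m pendant '[[[-0.02,-0.1,0.15,-0.03],[0,-0.08,0.2,0],[0,0,0.2,0],[0.02,0,0.15,0],[0.02,0,0.08,0],[0,0,0,0],[0,0,0,0],[0,0,0,0],[0,0,0,0],[0,0,0,0]]]' 0.1 >/dev/null;python3 -c "
from h import *; tilt()
plan(440.3,343.6,111,11.4)"
```

```text
t 71.80 zaxis tilt deg x,y: [-2.56 -0.37] yaw 11.4 pos [440.5 344.6 112.4] j [32.1  8.4 97.   1.1 77.  20.5]
pos [440.5 344.6 112.4] rpy [-179.9    2.6   11.4] gap 46.7 F [-1.   0.  -0.8] t 71.8
units x,y,z,turn: [-0.02  0.05  0.07] -0.0 mm [-0.3  1.   1.4]
```

Close with a moderate grip, then press down gently and watch the tilt.

```bash
python3 -m pendant '[[[0,0.04,0.03,0],[0,0,0,0],[0,0,0,0],[0,0,0,0],[0,0,0,0],[0,0,0,0],[0,0,0,0],[0,0,0,0],[0,0,0,0],[0,0,0,0]]]' -1 80;python3 -c "
from h import *; tilt()"
python3 -m pendant '[[[0,0,0.05,0],[0,0,0.05,0],[0,0,0.05,0],[0,0,0.05,0],[0,0,0,0],[0,0,0,0],[0,0,0,0],[0,0,0,0],[0,0,0,0],[0,0,0,0]]]';python3 -c "
from h import *; tilt()"
```

```text
time: 72.63
tool_pos: [441.3, 344.0, 112.8]
tcp_rot: [-179.8, 2.5, 11.4]
ft_force: [-0.3, 0.1, 0.5]
finger_gap: 16.6
t 72.63 zaxis tilt deg x,y: [-2.46 -0.32] yaw 11.4 pos [441.3 344.  112.8] j [32.   8.4 97.   1.1 76.9 20.4]
time: 73.47
tool_pos: [441.4, 344.0, 112.7]
tcp_rot: [-179.8, 2.5, 11.4]
ft_force: [-1.1, 0.1, 1.2]
finger_gap: 16.4
t 73.47 zaxis tilt deg x,y: [-2.44 -0.33] yaw 11.4 pos [441.4 344.  112.7] j [32.   8.3 97.   1.  76.9 20.4]
```

```bash
python3 -m pendant '[[[0,0,0.1,0],[0,0,0.1,0],[0,0,0.15,0],[0,0,0.15,0],[0,0,0.15,0],[0,0,0.15,0],[0,0,0.15,0],[0,0,0.15,0],[0,0,0.15,0],[0,0,0.15,0]]]';python3 -c "
from h import *; tilt()"
```

```text
time: 74.3
tool_pos: [442.0, 344.2, 112.8]
tcp_rot: [-179.8, 2.2, 11.4]
ft_force: [-10.1, -8.1, 23.6]
finger_gap: 16.6
t 74.30 zaxis tilt deg x,y: [-2.2  -0.26] yaw 11.4 pos [442.  344.2 112.8] j [32.   8.2 97.1  1.  76.6 20.4]
```

```bash
python3 -m pendant '[[[0,0,0.2,0],[0,0,0.2,0],[0,0,0.2,0],[0,0,0.2,0],[0,0,0.2,0],[0,0,0.2,0],[0,0,0.2,0],[0,0,0.2,0],[0,0,0.2,0],[0,0,0,0]]]';python3 -c "
from h import *; tilt()
snap('side','d20');crop('pics/d20.png','pics/d20a.png',200,250,420,400,3.5)
snap('scene','s20');crop('pics/s20.png','pics/s20a.png',400,120,560,300,4)"
```

```text
time: 75.13
tool_pos: [442.0, 344.2, 114.0]
tcp_rot: [-179.8, 2.0, 11.4]
ft_force: [-0.3, -0.1, -2.6]
finger_gap: 16.4
t 75.13 zaxis tilt deg x,y: [-1.98 -0.19] yaw 11.4 pos [442.  344.2 114. ] j [32.1  7.9 97.3  0.9 76.5 20.4]
```

View pics/s20a.png

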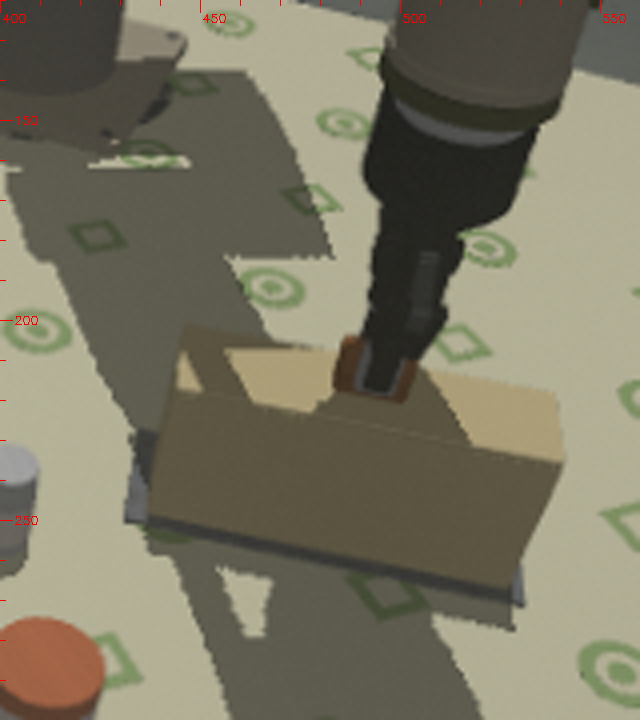

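```bash
python3 -m pendant '[[[0,0,-0.3,0],[0,0,-0.5,0],[0,0,-0.7,0],[0,0,-0.7,0],[0,0,-0.7,0],[0,0,-0.7,0],[0,0,-0.7,0],[0,0,-0.7,0],[0,0,-0.6,0],[0,0,-0.3,0]]]' -1 80;python3 -c "
from h import *; tilt()
plan(638,-27.6,245,8.6)"
```

```text
time: 76.07
tool_pos: [443.9, 343.0, 233.2]
tcp_rot: [180.0, 2.6, 11.4]
ft_force: [0.1, 0.4, -1.8]
finger_gap: 16.1
t 76.07 zaxis tilt deg x,y: [-2.51 -0.52] yaw 11.4 pos [443.9 343.  233.2] j [31.9  3.7 89.1  0.9 89.6 20.4]
pos [443.9 343.  233.2] rpy [180.    2.6  11.4] gap 16.1 F [ 0.1  0.4 -1.8] t 76.07
units x,y,z,turn: [ 5.81 20.09 -0.85] 0.62 mm [116.2 401.8 -16.9]
```

```bash
python3 -m pendant '[[[0.15,0.3,-0.1,0],[0.2,0.6,-0.1,0],[0.2,0.7,-0.1,0.05],[0.2,0.7,-0.1,0.05],[0.2,0.7,-0.1,0.05],[0.2,0.7,-0.1,0.05],[0.2,0.7,-0.1,0.05],[0.2,0.7,-0.1,0.05],[0.2,0.7,-0.1,0],[0.2,0.7,-0.1,0]]]' >/dev/null;python3 -c "
from h import *; tilt()
plan(638,-27.6,245,8.6)"
python3 -m pendant '[[[0.2,0.7,-0.1,0],[0.2,0.7,-0.1,0],[0.2,0.7,-0.1,0.05],[0.2,0.7,-0.1,0.05],[0.2,0.7,-0.1,0.05],[0.2,0.7,-0.1,0.05],[0.2,0.7,-0.1,0],[0.2,0.7,-0.1,0],[0.2,0.7,-0.1,0],[0.2,0.6,-0.1,0]]]' >/dev/null;python3 -c "
from h import *; tilt()
plan(638,-27.6,245,8.6)"
```

```text
t 76.90 zaxis tilt deg x,y: [-2.98 -0.79] yaw 10.1 pos [510.1 210.9 246.6] j [17.1  2.7 88.8  0.1 91.6  6.9]
pos [510.1 210.9 246.6] rpy [179.7   3.1  10.1] gap 16.2 F [ 0.3  0.8 -2.7] t 76.9
units x,y,z,turn: [ 4.2  12.86 -0.09] 0.33 mm [ 84.  257.3  -1.8]
t 77.73 zaxis tilt deg x,y: [-4.   -1.11] yaw 8.8 pos [573.4  61.  254.6] j [ 1.6  7.4 83.  -1.  93.6 -7.2]
pos [573.4  61.  254.6] rpy [179.5   4.1   8.8] gap 16.4 F [-0.4 -0.4 -2.6] t 77.73
units x,y,z,turn: [2.54 4.87 0.34] 0.04 mm [50.9 97.3  6.7]
```

```bash
python3 -m pendant '[[[0.3,0.3,-0.1,0],[0.6,0.5,-0.1,0],[0.8,0.5,-0.1,0],[0.8,0.5,-0.1,0],[0.8,0.5,-0.1,0],[0.8,0.5,-0.1,0],[0.8,0.5,-0.1,0],[0.8,0.4,-0.1,0],[0.8,0.2,-0.1,0],[0.8,0,-0.1,0]]]' >/dev/null;python3 -c "
from h import *; tilt()"
python3 -m pendant '[[[0.8,0,-0.1,0],[0.8,0,-0.1,0],[0.6,0,-0.1,0],[0,0,0,0],[0,0,0,0],[0,0,0,0],[0,0,0,0],[0,0,0,0],[0,0,0,0],[0,0,0,0]]]' >/dev/null;python3 -c "
from h import *; tilt()"
```

```text
t 78.57 zaxis tilt deg x,y: [-4.54 -1.09] yaw 8.5 pos [736.3  -5.6 258.1] j [ -3.7  34.   49.8  -1.4 100.6 -12.4]
t 79.40 zaxis tilt deg x,y: [-5.08 -1.02] yaw 8.4 pos [781.8  -1.7 252.2] j [ -3.3  44.1  36.3  -1.4 104.7 -12. ]
```

```bash
python3 -m pendant '[[[0.4,0,0,0],[0.5,0,0,0],[0.5,0,0,0],[0.5,0,0,0],[0.5,0,0,0],[0,0,0,0],[0,0,0,0],[0,0,0,0],[0,0,0,0],[0,0,0,0]]]' >/dev/null;python3 -c "
from h import *; tilt()"
```

```text
t 80.23 zaxis tilt deg x,y: [-4.86 -1.05] yaw 8.4 pos [828.6   5.2 252.8] j [ -2.6  57.1  16.4  -1.4 111.3 -11.5]
```

```bash
python3 -m pendant '[[[0.4,0,0,0],[0.4,0,0,0],[0.4,0,0,0],[0.4,0,0,0],[0,0,0,0],[0,0,0,0],[0,0,0,0],[0,0,0,0],[0,0,0,0],[0,0,0,0]]]' >/dev/null;python3 -c "
from h import *; tilt()"
```

```text
t 81.07 zaxis tilt deg x,y: [-4.35 -1.05] yaw 8.4 pos [848.4   8.9 251.2] j [ -2.3  66.4   1.8  -1.4 116.2 -11.3]
```

```bash
python3 -m pendant '[[[-0.2,0,0,0],[-0.2,0,0,0],[-0.2,0,0,0],[-0.2,0,0,0],[-0.2,0,0,0],[-0.2,0,0,0],[-0.2,0,0,0],[-0.2,0,0,0],[0,0,0,0],[0,0,0,0]]]' >/dev/null;python3 -c "
from h import *; tilt()"
```

```text
t 81.90 zaxis tilt deg x,y: [-3.77 -1.08] yaw 8.3 pos [816.5   3.7 259.9] j [ -2.8  51.1  25.   -1.3 107.7 -11.5]
```

```bash
python3 -m pendant '[[[-0.4,0,0,0],[-0.4,0,0,0],[-0.4,0,0,0],[-0.4,0,0,0],[-0.4,0,0,0],[-0.4,0,0,0],[-0.4,0,0,0],[-0.4,0,0,0],[-0.2,0,0,0],[0,0,0,0]]]' >/dev/null;python3 -c "
from h import *; tilt()"
```

```text
t 82.73 zaxis tilt deg x,y: [-3.47 -1.08] yaw 8.3 pos [749.5  -6.3 266.6] j [ -3.8  35.3  47.2  -1.3 100.9 -12.3]
```

```bash
python3 -m pendant '[[[0.4,0,0,0],[0.6,0,0,0],[0.6,0,0,0],[0.6,0,0,0],[0.6,0,0,0],[0.6,0,0,0],[0.6,0,0,0],[0.4,0,0,0],[0.4,0,0,0],[0.4,0,0,0]]]' >/dev/null;python3 -c "
from h import *; tilt()"
python3 -m pendant '[[[0.4,0,0,0],[0.4,0,0,0],[0.4,0,0,0],[0,0,0,0],[0,0,0,0],[0,0,0,0],[0,0,0,0],[0,0,0,0],[0,0,0,0],[0,0,0,0]]]' >/dev/null;python3 -c "
from h import *; tilt()"
```

```text
t 83.57 zaxis tilt deg x,y: [-3.19 -1.07] yaw 8.3 pos [853.2   9.9 259. ] j [ -2.3  66.2   1.2  -1.3 115.7 -11.2]
t 84.40 zaxis tilt deg x,y: [-2.11 -1.05] yaw 8.4 pos [862.7  13.7 250.8] j [ -2.   66.6   1.3  -1.2 114.1 -10.9]
```

```bash
python3 -m pendant '[[[-0.2,0,0,0],[-0.3,0,0,0],[-0.3,0,0,0],[-0.3,0,0,0],[-0.3,0,0,0],[-0.3,0,0,0],[-0.3,0,0,0],[-0.3,0,0,0],[-0.3,0,0,0],[-0.3,0,0,0]]]' >/dev/null;python3 -c "
from h import *; tilt()"
python3 -m pendant '[[[-0.3,0,0,0],[-0.4,0,0,0],[-0.4,0,0,0],[-0.4,0,0,0],[-0.4,0,0,0],[-0.4,0,0,0],[-0.4,0,0,0],[-0.4,0,0,0],[-0.2,0,0,0],[0,0,0,0]]]' >/dev/null;python3 -c "
from h import *; tilt()"
```

```text
t 85.23 zaxis tilt deg x,y: [-1.67 -1.07] yaw 8.3 pos [804.6   4.5 255.9] j [ -2.8  44.4  35.3  -1.2 101.9 -11.4]
t 86.07 zaxis tilt deg x,y: [-0.94 -1.12] yaw 8.3 pos [737.6  -6.3 266.5] j [ -3.9  30.1  54.2  -1.2  96.6 -12.3]
```

```bash
python3 -c "
from h import *; plan(638.5,-27.6,240,8.6)"
python3 -m pendant '[[[-0.3,0,0.1,0],[-0.5,0.05,0.1,0],[-0.5,0.05,0.1,0],[-0.5,0.05,0.1,0],[-0.5,0.05,0.1,0],[-0.5,0.05,0.1,0],[-0.5,0.05,0.1,0],[-0.5,0.05,0.1,0],[-0.4,0.05,0.1,0],[-0.2,0,0.1,0]]]' >/dev/null;python3 -c "
from h import *; tilt()
plan(638.5,-27.6,180,8.6)"
```

```text
pos [737.6  -6.3 266.5] rpy [179.    1.1   8.3] gap 16.5 F [-0.3 -0.3 -1.3] t 86.07
units x,y,z,turn: [-5.03  0.31  1.43] -0.07 mm [-100.6    6.3   28.5]
t 86.90 zaxis tilt deg x,y: [-0.38 -1.14] yaw 8.3 pos [653.1 -27.7 251.7] j [ -6.3  15.7  73.8  -1.2  90.7 -14.6]
pos [653.1 -27.7 251.7] rpy [178.9   0.5   8.3] gap 16.2 F [-0.3  0.7 -1.7] t 86.9
units x,y,z,turn: [-0.69 -0.18  3.59] -0.06 mm [-13.7  -3.6  71.7]
```

```bash
python3 -m pendant '[[[-0.1,-0.03,0.1,-0.05],[-0.2,-0.05,0.1,0],[-0.15,-0.05,0.2,0],[-0.1,-0.03,0.2,0],[-0.05,0,0.2,0],[0,0,0.1,0],[0,0,0,0],[0,0,0,0],[0,0,0,0],[0,0,0,0]]]' >/dev/null;python3 -c "
from h import *; tilt()
plan(638.5,-27.6,180,8.6)
snap('side','d21');crop('pics/d21.png','pics/d21a.png',220,110,380,280,4)
snap('scene','s21');crop('pics/s21.png','pics/s21a.png',220,120,400,290,4)"
```

```text
t 87.73 zaxis tilt deg x,y: [-0.35 -1.12] yaw 8.6 pos [640.8 -26.  231.6] j [ -6.2  14.1  77.7  -1.2  88.3 -14.8]
pos [640.8 -26.  231.6] rpy [178.9   0.5   8.6] gap 16.3 F [ 0.7 -0.5 -2.5] t 87.73
units x,y,z,turn: [-0.1   0.02  2.58] 0.0 mm [-2.   0.3 51.6]
```

View pics/d21a.png

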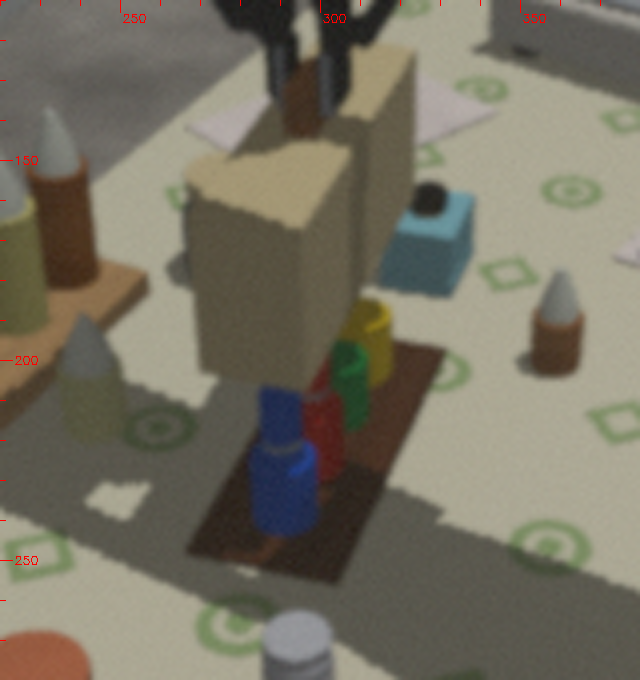

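View pics/s21a.png

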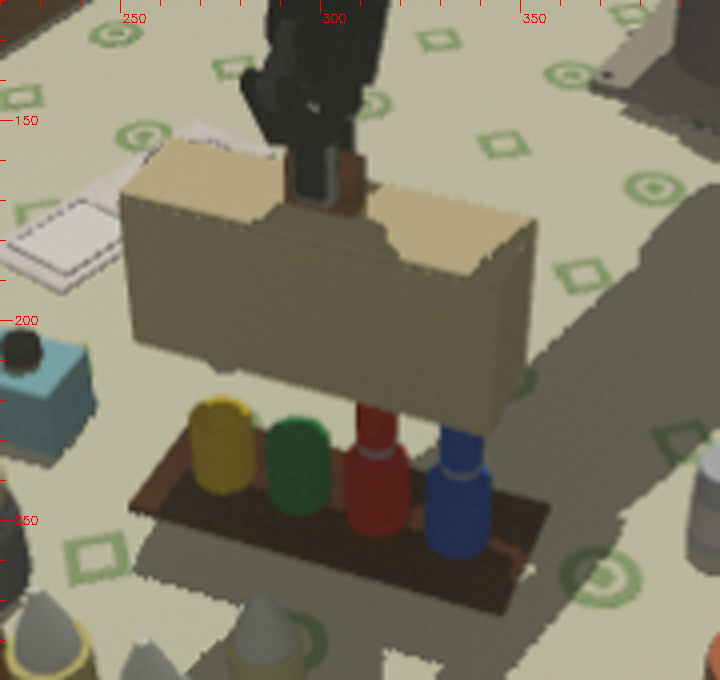

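```bash
cat >> h.py <<'E'
from scipy.optimize import least_squares
def fitlid(obs,x0):
    # obs: list of (cam, (sx,sy,top?), (u,v)); pose = knob centre xyz, rpy
    L=lambda s:np.array([30*s[0],104*s[1],-15 if s[2] else -115.])
    def f(p):
        Rm=R.from_euler('xyz',p[3:],degrees=True).as_matrix()
        r=[]
        for c,s,uv in obs: r+=list(pr(c,Rm@L(s)+p[:3])[0]-uv)
        return r
    s=least_squares(f,x0,x_scale=[1,1,1,.5,.5,.5]); 
    return s.x,np.array(s.fun).reshape(-1,2)
E
python3 - <<'E'
from h import *
np.set_printoptions(precision=2,suppress=True)
S=lambda u,v:np.array([u,v])/4+[220-.375,120-.375]
D=lambda u,v:np.array([u,v])/4+[220-.375,110-.375]
obs=[("scene",(1,-1,1),S(120,193)),("scene",(-1,-1,1),S(172,137)),("scene",(-1,1,1),S(536,220)),("scene",(1,1,1),S(470,276)),("scene",(1,-1,0),S(136,342)),("scene",(1,1,0),S(490,435)),
("side",(1,1,1),D(187,178)),("side",(-1,1,1),D(301,228)),("side",(-1,-1,1),D(415,50)),("side",(1,1,0),D(202,370)),("side",(-1,1,0),D(303,390))]
x,r=fitlid(obs,[640,-27,240,0,0,8.6]);print(x);print(r)
E
```

```text
[641.72 -31.55 236.75   1.38   0.04   6.36]
[[-1.96  0.01]
 [-0.52  0.03]
 [-1.64 -1.88]
 [ 4.18  0.46]
 [ 0.11  0.52]
 [-1.05  0.19]
 [-0.46  5.06]
 [-0.8  -2.42]
 [ 3.17  0.77]
 [-1.29 -1.38]
 [-0.16 -0.99]]
```

Run:
```python
from h import *
np.set_printoptions(precision=2,suppress=True)
S=lambda u,v:np.array([u,v])/4+[220-.375,120-.375]
D=lambda u,v:np.array([u,v])/4+[220-.375,110-.375]
obs=[("scene",(1,-1,1),S(120,193)),("scene",(-1,-1,1),S(172,137)),("scene",(-1,1,1),S(536,220)),("scene",(1,-1,0),S(136,342)),("scene",(1,1,0),S(490,435)),
("side",(-1,1,1),D(301,228)),("side",(-1,-1,1),D(415,50)),("side",(1,1,0),D(202,370)),("side",(-1,1,0),D(303,390))]
x,r=fitlid(obs,[640,-27,240,0,0,8.6]);print(x);print(r)
```

```text
[642.08 -26.2  237.47  -0.55  -0.1    8.18]
[[-0.9  -0.08]
 [-0.14 -0.29]
 [ 0.46 -0.88]
 [-0.21  0.46]
 [ 0.34  0.86]
 [-0.36 -0.02]
 [ 0.93 -0.46]
 [-0.76  0.46]
 [ 0.71  0.42]]
```

```bash
python3 -c "
from h import *; plan(636.5,-27.3,170,8.8)"
python3 -m pendant '[[[-0.06,0.01,0.1,-0.04],[-0.06,0.01,0.2,0],[-0.05,0.02,0.3,0],[-0.02,0.02,0.4,0],[0,0.02,0.4,0],[0,0,0.4,0],[0,0,0.4,0],[0,0,0.3,0],[0,0,0.2,0],[0,0,0,0]]]' >/dev/null;python3 -c "
from h import *; tilt()
plan(636.5,-27.3,116,8.8)"
```

```text
pos [640.8 -26.  231.7] rpy [178.9   0.5   8.6] gap 16.3 F [-0.3  0.1 -1.5] t 87.83
units x,y,z,turn: [-0.2  -0.02  3.09] -0.04 mm [-3.9 -0.5 61.7]
t 88.67 zaxis tilt deg x,y: [-0.45 -1.1 ] yaw 8.8 pos [635.7 -29.6 170.4] j [ -6.6  15.4  82.7  -1.2  82.2 -15.3]
pos [635.7 -29.6 170.4] rpy [179.    0.6   8.8] gap 16.6 F [ 0.3 -0.3 -2. ] t 88.67
units x,y,z,turn: [ 0.09 -0.16  2.72] 0.0 mm [ 1.7 -3.2 54.3]
```

```bash
python3 -m pendant '[[[0.04,-0.07,0.05,0],[0.03,-0.06,0.1,0],[0,0,0.2,0],[0,0,0.3,0],[0,-0.01,0.3,0],[0,-0.01,0.3,0],[0,-0.01,0.3,0],[0,-0.01,0.3,0],[0,-0.01,0.2,0],[0,0,0.1,0]]]' >/dev/null;python3 -c "
from h import *; tilt()
plan(636.5,-27.3,112.5,8.8)"
```

```text
t 89.50 zaxis tilt deg x,y: [-0.32 -1.12] yaw 8.8 pos [637.3 -26.2 124.1] j [ -6.3  17.5  85.1  -1.2  77.5 -14.9]
pos [637.3 -26.2 124.1] rpy [178.9   0.5   8.8] gap 16.3 F [-0.2 -0.1 -1.8] t 89.5
units x,y,z,turn: [-0.04  0.04  0.58] 0.0 mm [-0.8  0.7 11.6]
```

```bash
python3 -m pendant '[[[-0.03,0.03,0.1,0],[-0.01,0.02,0.1,0],[0,0,0.1,0],[0,0,0.08,0],[0,0,0.06,0],[0,0,0.05,0],[0,0,0,0],[0,0,0,0],[0,0,0,0],[0,0,0,0]]]' ;python3 -c "
from h import *; tilt()
plan(636.5,-27.3,112.5,8.8)"
python3 -m pendant '[[[0,0,0.05,0],[0,0,0.06,0],[0,0,0.08,0],[0,0,0.08,0],[0,0,0.08,0],[0,0,0.08,0],[0,0,0,0],[0,0,0,0],[0,0,0,0],[0,0,0,0]]]' ;python3 -c "
from h import *; tilt()
plan(636.5,-27.3,112.5,8.8)"
```

```text
time: 90.33
tool_pos: [637.1, -27.9, 116.5]
tcp_rot: [178.9, 0.4, 8.8]
ft_force: [-1.6, -1.0, 1.0]
finger_gap: 15.9
t 90.33 zaxis tilt deg x,y: [-0.22 -1.11] yaw 8.8 pos [637.1 -27.9 116.5] j [ -6.5  17.8  85.6  -1.2  76.7 -15. ]
pos [637.1 -27.9 116.5] rpy [178.9   0.4   8.8] gap 15.9 F [-1.6 -1.   1. ] t 90.33
units x,y,z,turn: [-0.02 -0.04  0.2 ] 0.01 mm [-0.5 -0.8  4. ]
time: 91.17
tool_pos: [639.5, -29.3, 115.5]
tcp_rot: [178.8, 0.0, 8.8]
ft_force: [-1.4, -1.9, 1.0]
finger_gap: 16.3
t 91.17 zaxis tilt deg x,y: [ 0.15 -1.24] yaw 8.8 pos [639.5 -29.3 115.5] j [ -6.5  17.9  85.7  -1.3  76.2 -15.1]
pos [639.5 -29.3 115.5] rpy [178.8   0.    8.8] gap 16.3 F [-1.4 -1.9  1. ] t 91.17
units x,y,z,turn: [-0.13 -0.12  0.15] 0.01 mm [-2.7 -2.5  2.9]
```

```bash
python3 -m pendant '[[[0,0,-0.08,0],[-0.06,-0.05,-0.02,0],[-0.06,-0.05,0,0],[0,0,0,0],[0,0,0,0],[0,0,0,0],[0,0,0,0],[0,0,0,0],[0,0,0,0],[0,0,0,0]]]' ;python3 -c "
from h import *; tilt()
plan(636.5,-27.3,112.5,8.8)
snap('side','d22');crop('pics/d22.png','pics/d22a.png',240,150,360,270,5)
snap('scene','s22');crop('pics/s22.png','pics/s22a.png',240,170,380,290,5)"
```

```text
time: 92.0
tool_pos: [636.6, -27.6, 116.0]
tcp_rot: [178.7, 0.1, 8.8]
ft_force: [0.6, -0.4, 0.2]
finger_gap: 16.3
t 92.00 zaxis tilt deg x,y: [ 0.13 -1.25] yaw 8.8 pos [636.6 -27.6 116. ] j [ -6.4  17.4  86.1  -1.3  76.2 -14.9]
pos [636.6 -27.6 116. ] rpy [1.787e+02 1.000e-01 8.800e+00] gap 16.3 F [ 0.6 -0.4  0.2] t 92.0
units x,y,z,turn: [-0.   -0.02  0.18] 0.0 mm [-0.  -0.4  3.5]
```

View pics/d22a.png

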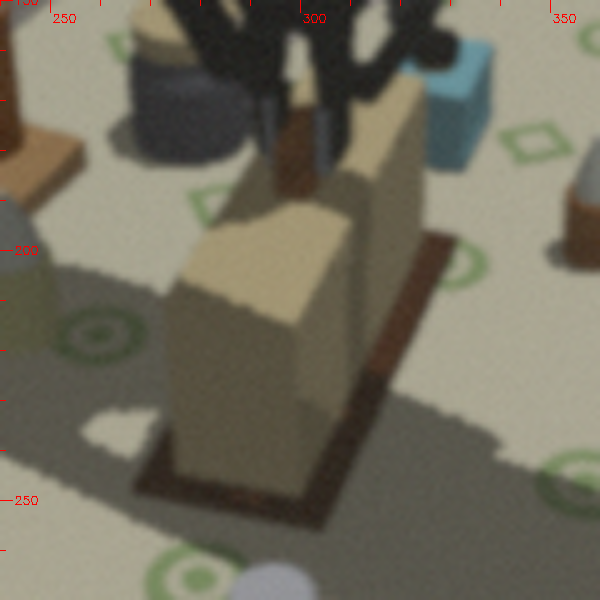

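View pics/s22a.png

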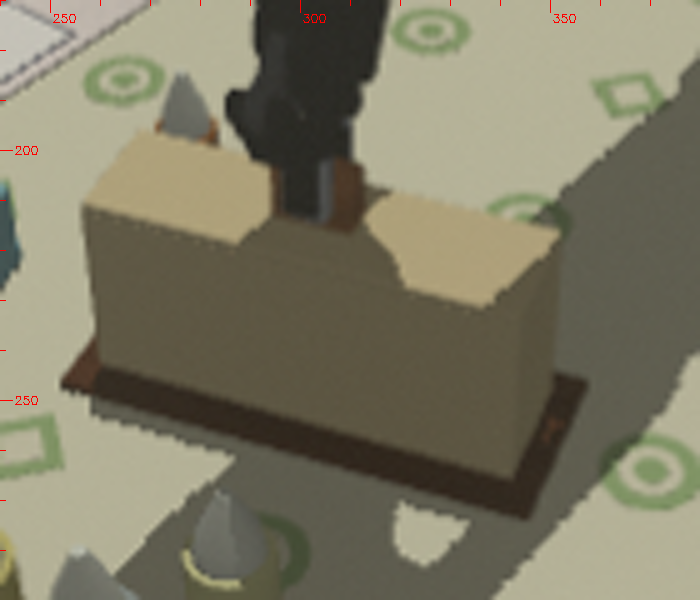

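```bash
python3 -m pendant '[[[0,0,0,0],[0,0,0,0],[0,0,0,0],[0,0,0,0],[0,0,0,0],[0,0,0,0],[0,0,0,0],[0,0,-0.1,0],[0,0,-0.2,0],[0,0,-0.4,0]]]' 0.2;python3 -m pendant '[[[0,0,-0.5,0],[0,0,-0.6,0],[0,0,-0.6,0],[0,0,-0.6,0],[0,0,-0.6,0],[0,0,-0.6,0],[0,0,-0.6,0],[0,0,-0.4,0],[0,0,-0.2,0],[0,0,0,0]]]' >/dev/null;python3 -c "
from h import *; tilt()
snap('wrist','w23');snap('scene','s23');crop('pics/s23.png','pics/s23a.png',190,140,390,290,4);crop('pics/w23.png','pics/w23a.png',240,40,400,330,2.5);snap('side','d23')"
```

```text
time: 92.93
tool_pos: [636.0, -27.1, 129.5]
tcp_rot: [178.8, 0.2, 8.8]
ft_force: [-0.5, 0.2, -0.4]
finger_gap: 51.0
t 93.77 zaxis tilt deg x,y: [ 0.62 -1.3 ] yaw 8.8 pos [638.3 -25.  241.4] j [ -6.1  12.6  78.5  -1.2  88.1 -14.9]
```

View pics/w23.png

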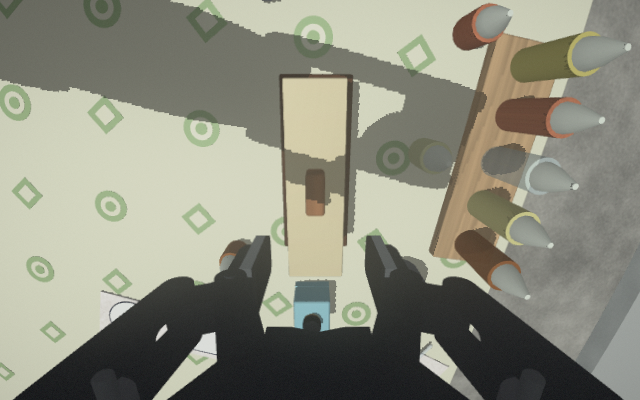

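View pics/s23a.png

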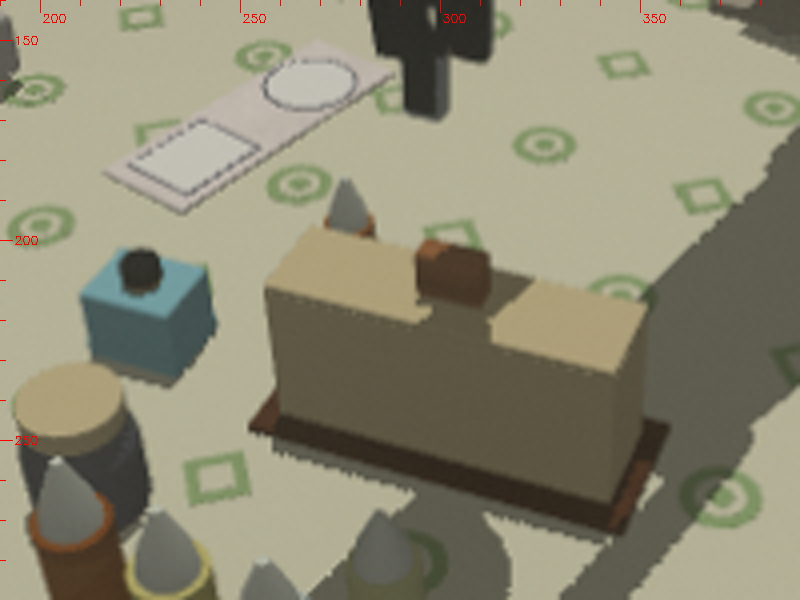

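View pics/d23.png

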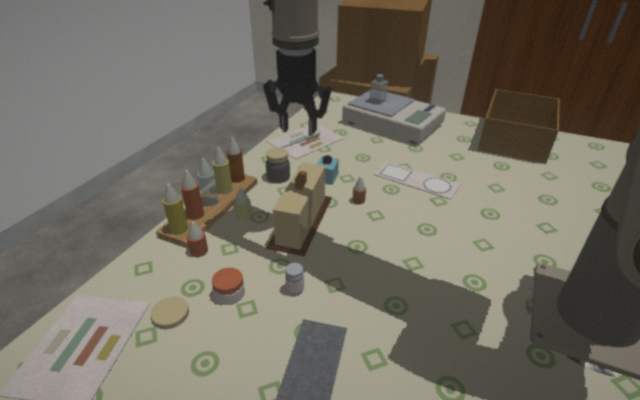

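Run:
```python
from h import *
np.set_printoptions(precision=1,suppress=True)
P=np.array([(121,248),(208,265),(167,317),(80,294)])/4+[190-.375,140-.375]
q=bp("scene",P,50);print(q,q.mean(0))
for i in range(4):
    d=q[(i+1)%4]-q[i];print(np.linalg.norm(d),np.degrees(np.arctan2(d[1],d[0])))
plan(664,-236,220,8.8)
```

```text
[[ 646.6 -273.5   50. ]
 [ 632.8 -213.9   50. ]
 [ 684.6 -204.1   50. ]
 [ 694.4 -265.2   50. ]] [ 664.6 -239.2   50. ]
61.20365195574711 103.04879588005286
52.786318397769726 10.690606573256735
61.90902541257813 -80.90871306905593
48.545668279352874 -170.17465042373894
pos [637.4 -24.9 239. ] rpy [178.7  -0.2   8.8] gap 51.2 F [-0.2 -0.  -0.7] t 93.92
units x,y,z,turn: [-0.3 10.6  1.2] 0.0 mm [ -6.2 212.2  23.9]
```

Run:
```python
from h import *
np.set_printoptions(precision=1,suppress=True)
print(bp("scene",np.array([(69,400)])/4+[190-.375,140-.375],80), bp("side",[(277.5,155)],80))
print(bp("scene",np.array([(141,258)])/4+[190-.375,140-.375],66),bp("side",[(327,158.5)],66))
crop("pics/w23.png","pics/w23b.png",230,230,430,370,4)
```

```text
[[ 790.4 -179.8   80. ]] [[ 780.8 -168.8   80. ]]
[[ 662.5 -240.2   66. ]] [[ 661.6 -231.3   66. ]]
```

View pics/w23b.png

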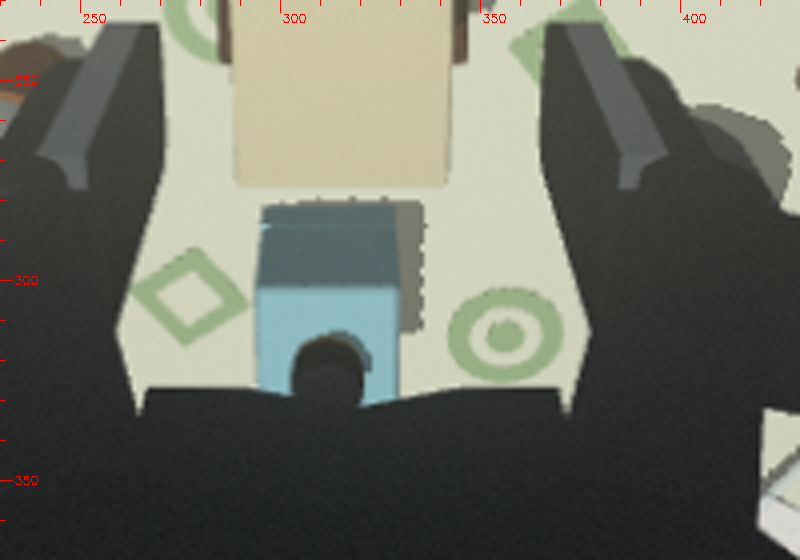

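```bash
python3 -m pendant '[[[0,0.4,0,0],[0,0.8,0,0],[0,0.9,0,0],[0,0.9,0,0],[0,0.9,0,0],[0,0.9,0,0],[0,0.9,0,0],[0,0.9,0,0],[0,0.7,0,0],[0,0.4,0,0]]]' 1 40 >/dev/null;python3 -c "
from h import *; tilt()
plan(664,-236,150,9);snap('wrist','w24');snap('scene','s24')"
```

```text
t 94.75 zaxis tilt deg x,y: [-0.44 -1.19] yaw 8.8 pos [ 657.5 -192.7  231.7] j [-19.9  20.8  69.7  -1.3  89.5 -28.8]
pos [ 657.5 -192.7  231.7] rpy [178.9   0.6   8.8] gap 85.3 F [ 0.1  0.2 -0.3] t 94.75
units x,y,z,turn: [0.03 2.11 4.13] -0.03 mm [ 0.7 42.2 82.6]
```

View pics/w24.png

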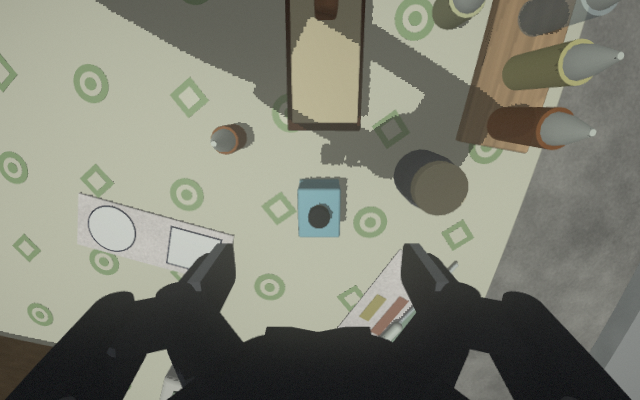

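Run:
```python
from h import *
crop("pics/w24.png","pics/w24a.png",70,170,250,290,4)
crop("pics/w24.png","pics/w24b.png",280,160,360,250,6)
```

```text
(no output)
```

View pics/w24a.png

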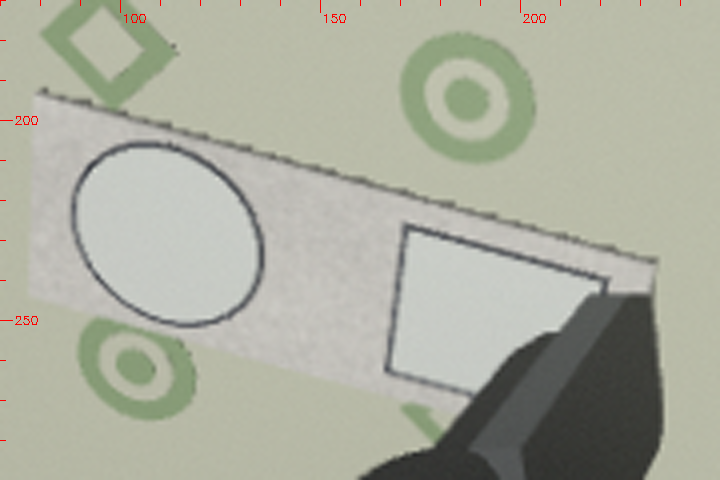

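View pics/w24b.png

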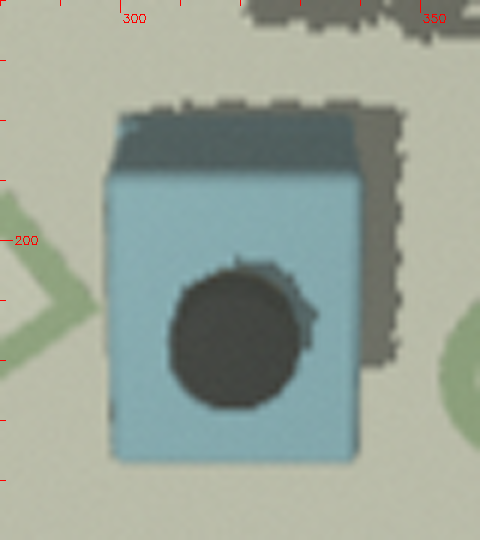

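Run:
```python
from h import *
import pickle
np.set_printoptions(precision=1,suppress=True)
st=pickle.load(open("pics/w24.pkl","rb"))
P=np.array([(107,172),(361,174),(357,461),(111,460)])/6+[280-.42,160-.42]
q=bp("wrist",P,50,st);print(q,q.mean(0))
for i in range(4):
    d=q[(i+1)%4]-q[i];print(np.linalg.norm(d),np.degrees(np.arctan2(d[1],d[0])))
print("cap",bp("wrist",np.array([(235,338)])/6+[280-.42,160-.42],66,st))
P=np.array([(405,226),(607,278),(387,371),(168,234),(40,92),(656,260)])/4+[70-.375,170-.375]
q=bp("wrist",P,3,st);print(q)
for a,b in((0,1),(0,2),(4,5)):
    d=q[b]-q[a];print(np.linalg.norm(d),np.degrees(np.arctan2(d[1],d[0])))
plan(664,-236,150,9)
```

```text
[[ 634.3 -212.5   50. ]
 [ 683.7 -205.    50. ]
 [ 693.8 -266.    50. ]
 [ 643.4 -273.9   50. ]] [ 663.8 -239.3   50. ]
49.91338474226413 8.554673567291854
61.762013328958076 -80.56464440673594
51.05132290184269 -171.12220669651697
62.042904382800806 98.38121290201585
cap [[ 663.8 -236.9   66. ]]
[[ 459.7 -310.5    3. ]
 [ 533.7 -318.9    3. ]
 [ 452.2 -371.7    3. ]
 [ 370.4 -328.7    3. ]
 [ 326.  -280.7    3. ]
 [ 551.  -308.8    3. ]]
74.49259495298764 -6.474092204668597
61.675602687701755 -96.98347055052541
226.71166527378764 -7.1108773071248335
pos [ 657.4 -192.1  231.7] rpy [178.9   0.6   8.8] gap 85.5 F [-0.7  0.5  0.3] t 94.85
units x,y,z,turn: [0.  2.1 4.1] -0.04 mm [ 0.6 42.8 82.5]
```

```bash
python3 -m pendant '[[[0,0.2,0.2,0],[0,0.3,0.3,0],[0,0.3,0.4,0],[0,0.3,0.4,0],[0,0.3,0.4,0],[0,0.25,0.5,0],[0,0.2,0.5,0],[0,0.1,0.5,0],[0,0,0.4,0],[0,0,0.2,0]]]' >/dev/null;python3 -c "
from h import *; tilt()
plan(664.2,-237.5,15,8.9)"
```

```text
t 95.68 zaxis tilt deg x,y: [-0.52 -1.06] yaw 9.0 pos [ 663.3 -232.2  147.3] j [-22.9  26.1  71.9  -1.2  82.1 -31.7]
pos [ 663.3 -232.2  147.3] rpy [179.    0.7   9. ] gap 85.4 F [-0.2  0.5 -0.9] t 95.68
units x,y,z,turn: [0.08 0.16 6.62] 0.03 mm [  1.6   3.2 132.3]
```

```bash
python3 -m pendant '[[[0.02,0.08,0.3,0.02],[0.02,0.08,0.5,0],[0.02,0,0.6,0],[0.02,0,0.6,0],[0,0,0.6,0],[0,0,0.5,0],[0,0,0.5,0],[0,0,0.4,0],[0,0,0.3,0],[0,0,0.1,0]]]' >/dev/null;python3 -c "
from h import *; tilt()
plan(664.2,-237.5,15,8.9);snap('wrist','w25')"
```

```text
t 96.52 zaxis tilt deg x,y: [-0.65 -0.99] yaw 9.0 pos [ 663.7 -235.7   47.9] j [-23.1  31.5  75.4  -1.2  73.3 -31.8]
pos [ 663.7 -235.7   47.9] rpy [179.1   0.8   9. ] gap 85.8 F [ 0.2  0.6 -0.1] t 96.52
units x,y,z,turn: [0.03 0.07 1.64] 0.02 mm [ 0.6  1.4 32.9]
```

View pics/w25.png

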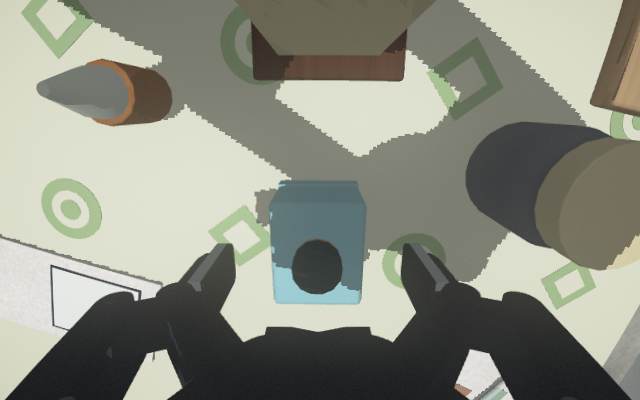

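Centred. Lower the rest and close.

```bash
python3 -m pendant '[[[0.02,0.04,0.2,0.02],[0,0.02,0.25,0],[0,0,0.25,0],[0,0,0.25,0],[0,0,0.25,0],[0,0,0.2,0],[0,0,0.1,0],[0,0,0,0],[0,0,0,0],[0,0,0,0]]]' >/dev/null;python3 -c "
from h import *; tilt()
plan(664.2,-237.5,15,8.9)"
python3 -m pendant '[[[0,0,0,0],[0,0,0,0],[0,0,0,0],[0,0,0,0],[0,0,0,0],[0,0,0,0],[0,0,0,0],[0,0,0,0],[0,0,0,0],[0,0,0,0]]]' -1 50;python3 -c "
from h import *; tilt()"
```

```text
t 97.40 zaxis tilt deg x,y: [-0.47 -1.07] yaw 8.9 pos [ 665.6 -238.2   17. ] j [-23.2  33.7  75.9  -1.2  70.4 -31.7]
pos [ 665.6 -238.2   17. ] rpy [179.    0.6   8.9] gap 85.3 F [0.3 0.7 1. ] t 97.4
units x,y,z,turn: [-0.06 -0.05  0.1 ] -0.0 mm [-1.2 -0.9  2. ]
time: 98.23
tool_pos: [665.9, -238.4, 18.1]
tcp_rot: [179.0, 0.6, 8.9]
ft_force: [-1.3, 0.3, -0.1]
finger_gap: 51.4
t 98.23 zaxis tilt deg x,y: [-0.42 -1.1 ] yaw 8.9 pos [ 665.9 -238.4   18.1] j [-23.2  33.6  75.8  -1.2  70.5 -31.7]
```

```bash
python3 -m pendant '[[[0,0,-0.3,0],[0,0,-0.5,0],[0,0,-0.6,0],[0,0,-0.6,0],[0,0,-0.6,0],[0,0,-0.6,0],[0,0,-0.6,0],[0,0,-0.6,0],[0,0,-0.5,0],[0,0,-0.3,0]]]' >/dev/null;python3 -c "
from h import *; tilt()
plan(492.4,-345.6,120,82.7)"
```

```text
t 99.07 zaxis tilt deg x,y: [-0.46 -1.07] yaw 8.9 pos [ 666.2 -235.9  133. ] j [-23.   27.2  71.9  -1.2  80.9 -31.8]
pos [ 666.2 -235.9  133. ] rpy [179.    0.6   8.9] gap 51.0 F [ 1.3 -0.3 -2.9] t 99.07
units x,y,z,turn: [-9.43  4.06  0.82] -16.1 mm [-188.5   81.3   16.5]
```

```bash
python3 -m pendant '[[[-0.4,0.2,-0.05,0],[-0.7,0.3,-0.05,0],[-0.8,0.35,-0.05,0],[-0.8,0.35,-0.05,0],[-0.8,0.35,-0.05,0],[-0.8,0.35,-0.05,0],[-0.8,0.35,-0.05,0],[-0.8,0.35,-0.05,0],[-0.7,0.3,0,0],[-0.4,0.2,0,0]]]' >/dev/null;python3 -c "
from h import *; tilt()"
python3 -m pendant '[[[0,0,0,-0.5],[0,0,0,-0.9],[0,0,0,-0.9],[0,0,0,-0.9],[0,0,0,-0.9],[0,0,0,-0.9],[0,0,0,-0.9],[0,0,0,-0.9],[0,0,0,-0.9],[0,0,0,-0.9]]]' >/dev/null;python3 -c "
from h import *; tilt();plan(492.4,-345.6,100,82.7)"
```

```text
t 99.90 zaxis tilt deg x,y: [-0.56 -1.04] yaw 9.1 pos [ 528.4 -322.2  143.3] j [-35.4  13.5  87.9  -1.2  78.5 -44.3]
t 100.73 zaxis tilt deg x,y: [-0.96 -0.8 ] yaw 49.9 pos [ 520.5 -324.5  138.8] j [-36.   13.3  88.6  -1.2  78.5 -85.7]
pos [ 520.5 -324.5  138.8] rpy [-179.8    1.2   49.9] gap 51.2 F [ 0.4  1.4 -3.5] t 100.73
units x,y,z,turn: [-1.67 -0.39  1.98] -7.15 mm [-33.4  -7.8  39.6]
```

```bash
python3 -m pendant '[[[0,0,0,-0.9],[0,0,0,-0.9],[0,0,0,-0.9],[0,0,0,-0.9],[0,0,0,-0.9],[0,0,0,-0.9],[0,0,0,-0.8],[0,0,0,-0.4],[0,0,0,0],[0,0,0,0]]]' >/dev/null;python3 -c "
from h import *; tilt();plan(492.4,-345.6,100,82.7)"
```

```text
t 101.57 zaxis tilt deg x,y: [-1.31 -0.54] yaw 82.0 pos [ 516.3 -323.7  134. ] j [ -36.2   13.3   89.    -1.2   78.4 -117.9]
pos [ 516.3 -323.7  134. ] rpy [-178.8    0.7   82. ] gap 51.5 F [-0.6  0.5 -2.4] t 101.57
units x,y,z,turn: [-1.23 -0.99  1.74] -0.16 mm [-24.6 -19.9  34.8]
```

```bash
python3 -m pendant '[[[-0.15,-0.1,0.1,-0.1],[-0.15,-0.1,0.1,-0.05],[-0.15,-0.12,0.1,0],[-0.15,-0.12,0.2,0],[-0.15,-0.12,0.2,0],[-0.15,-0.12,0.2,0],[-0.12,-0.1,0.2,0],[-0.1,-0.1,0.2,0],[0,0,0.1,0],[0,0,0,0]]]' >/dev/null;python3 -c "
from h import *; tilt();plan(493.6,-345.8,40,82.7);snap('wrist','w26')"
```

```text
t 102.40 zaxis tilt deg x,y: [-1.41 -0.47] yaw 82.4 pos [ 491.4 -346.2  102.3] j [ -39.3   13.9   91.8   -1.3   75.1 -121.3]
pos [ 491.4 -346.2  102.3] rpy [-178.7    0.7   82.4] gap 51.4 F [ 0.5  1.  -3.1] t 102.4
units x,y,z,turn: [0.07 0.18 3.11] -0.06 mm [ 1.4  3.6 62.2]
```

View pics/w26.png

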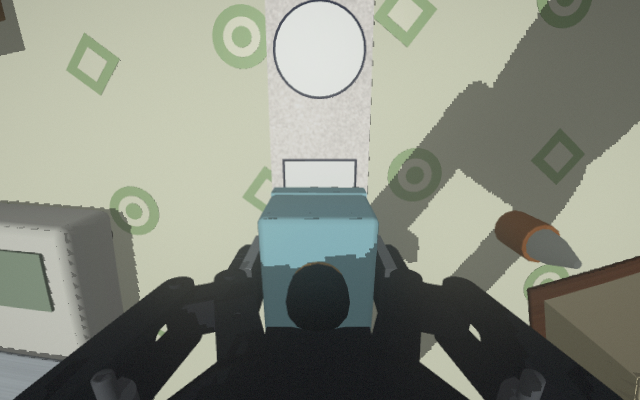

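```bash
python3 - <<'E'
from h import *
import pickle
np.set_printoptions(precision=1,suppress=True)
st=pickle.load(open("pics/w26.pkl","rb"))
q=bp("wrist",[(319.5,49),(284,160),(356,159.5)],3,st);print(q)
u=np.array([np.cos(np.radians(-7.3)),np.sin(np.radians(-7.3))])
print((q[1]+q[2])[:2]/2+38*u, q[0][:2]+124*u)
d=q[2]-q[1];print(np.degrees(np.arctan2(d[1],d[0])))
E
python3 -m pendant '[[[0.03,0.05,0.2,-0.05],[0.03,0.05,0.3,0],[0,0.05,0.4,0],[0,0.02,0.4,0],[0,0,0.4,0],[0,0,0.4,0],[0,0,0.4,0],[0,0,0.3,0],[0,0,0.1,0],[0,0,0,0]]]' >/dev/null;python3 -c "
from h import *; tilt();plan(493.6,-345.8,21,82.7)"
```

```text
[[ 368.8 -329.6    3. ]
 [ 451.8 -371.3    3. ]
 [ 459.4 -310.1    3. ]]
[ 493.2 -345.5] [ 491.8 -345.4]
82.91298319392551
t 103.28 zaxis tilt deg x,y: [-1.45 -0.42] yaw 82.7 pos [ 494.1 -344.7   37.1] j [ -39.    18.5   93.7   -1.3   68.7 -121.3]
pos [ 494.1 -344.7   37.1] rpy [-178.6    0.6   82.7] gap 51.3 F [-1.2  0.  -3.4] t 103.28
units x,y,z,turn: [-0.05  0.    0.81] 0.01 mm [-1.   0.  16.1]
```

```bash
python3 -m pendant '[[[-0.04,0,0.1,0],[0,0,0.15,0],[0,0,0.15,0],[0,0,0.15,0],[0,0,0.1,0],[0,0,0.05,0],[0,0,0.02,0],[0,0,0,0],[0,0,0,0],[0,0,0,0]]]';python3 -c "
from h import *; tilt();plan(493.6,-345.8,21,82.7)"
```

```text
time: 104.12
tool_pos: [494.6, -346.7, 22.9]
tcp_rot: [-178.7, 0.7, 82.7]
ft_force: [0.5, -0.9, -3.4]
finger_gap: 51.1
t 104.12 zaxis tilt deg x,y: [-1.33 -0.52] yaw 82.7 pos [ 494.6 -346.7   22.9] j [ -39.1   19.7   93.9   -1.4   67.1 -121.3]
pos [ 494.6 -346.7   22.9] rpy [-178.7    0.7   82.7] gap 51.1 F [ 0.5 -0.9 -3.4] t 104.12
units x,y,z,turn: [ 0.04 -0.05  0.1 ] 0.01 mm [ 0.8 -1.1  1.9]
```

```bash
python3 -m pendant '[[[0.03,-0.04,0.04,0],[0,0,0.04,0],[0,0,0.03,0],[0,0,0,0],[0,0,0,0],[0,0,0,0],[0,0,0,0],[0,0,0,0],[0,0,0,0],[0,0,0,0]]]';python3 -c "
from h import *; tilt();plan(493.6,-345.8,21,82.7)"
```

```text
time: 104.95
tool_pos: [494.4, -346.4, 22.3]
tcp_rot: [-178.8, 0.7, 82.7]
ft_force: [-0.2, 0.5, -0.8]
finger_gap: 50.9
t 104.95 zaxis tilt deg x,y: [-1.26 -0.58] yaw 82.7 pos [ 494.4 -346.4   22.3] j [ -39.1   19.6   94.1   -1.4   66.9 -121.3]
pos [ 494.4 -346.4   22.3] rpy [-178.8    0.7   82.7] gap 50.9 F [-0.2  0.5 -0.8] t 104.95
units x,y,z,turn: [ 0.03 -0.04  0.07] 0.01 mm [ 0.5 -0.8  1.3]
```

```bash
python3 -m pendant '[[[0,0,0,0],[0,0,0,0],[0,0,0,0],[0,0,0,0],[0,0,0,0],[0,0,0,0],[0,0,0,0],[0,0,-0.1,0],[0,0,-0.2,0],[0,0,-0.3,0]]]' 1 >/dev/null;python3 -m pendant '[[[0,0,-0.4,0],[0,0,-0.6,0],[0,0,-0.7,0],[0,0,-0.8,0],[0,0,-0.8,0],[0,0,-0.8,0],[0,0,-0.8,0],[0,0,-0.7,0],[0,0,-0.4,0],[0,0,0,0]]]' ;python3 -c "
from h import *; tilt()
snap('scene','s27');crop('pics/s27.png','pics/s27a.png',190,120,320,220,6);snap('wrist','w27');plan(662.2,242.5,150,82)"
```

```text
time: 106.62
tool_pos: [499.4, -346.3, 173.4]
tcp_rot: [-179.3, 1.0, 82.7]
ft_force: [0.2, 0.3, 1.2]
finger_gap: 85.4
t 106.62 zaxis tilt deg x,y: [-0.8  -0.95] yaw 82.7 pos [ 499.4 -346.3  173.4] j [ -38.8   10.6   87.9   -1.3   81.5 -121.4]
pos [ 498.8 -345.8  171.1] rpy [-179.2    1.    82.7] gap 85.0 F [ 0.8 -1.2 -0.4] t 106.72
units x,y,z,turn: [30.23  4.39  0.48] 0.16 mm [604.6  87.9   9.7]
```

View pics/s27a.png

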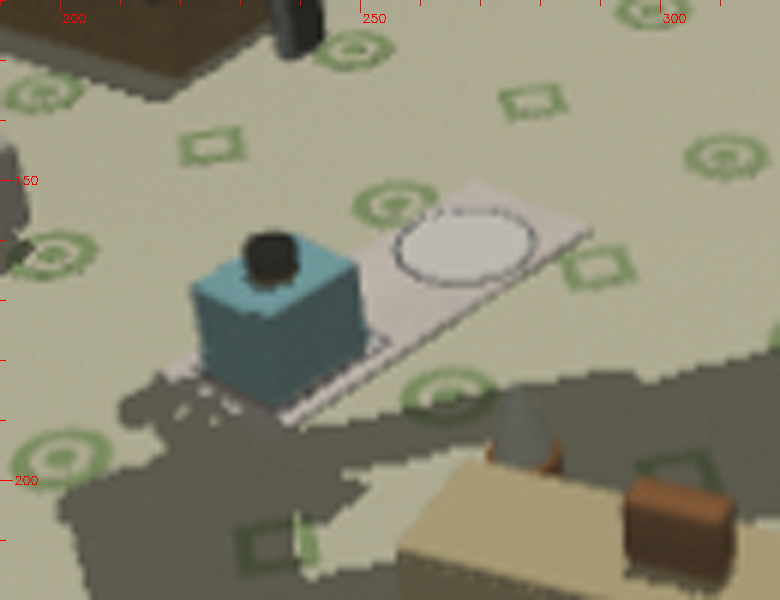

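View pics/w27.png

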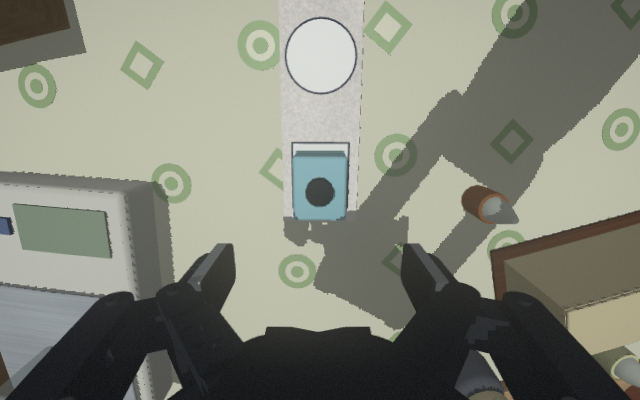

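View pics/s27.png

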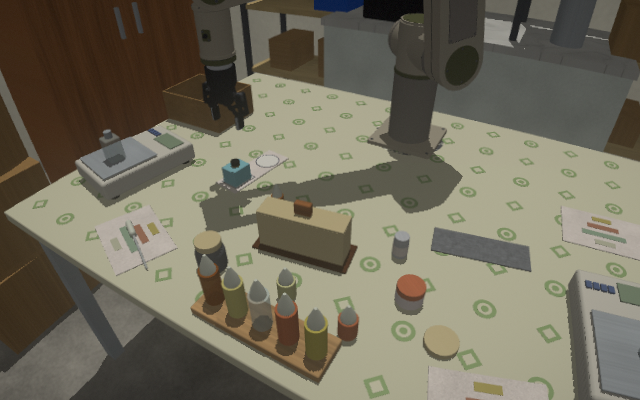

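Run:
```python
from h import *
import pickle
np.set_printoptions(precision=1,suppress=True)
crop("pics/w27.png","pics/w27a.png",270,130,370,230,6)
st=pickle.load(open("pics/w27.pkl","rb"))
print(bp("wrist",[(320,192)],69,st))
print(bp("wrist",[(292.5,142.5),(349,142.5),(321,55)],3,st))
print("jar", bp("scene",[(411.3,285.2)],46))
crop("pics/s27.png","pics/s27b.png",360,230,460,320,6)
```

```text
[[ 493.9 -345.4   69. ]]
[[ 451.9 -371.     3. ]
 [ 459.6 -310.     3. ]
 [ 368.4 -329.3    3. ]]
jar [[663.7 242.2  46. ]]
```

View pics/w27a.png

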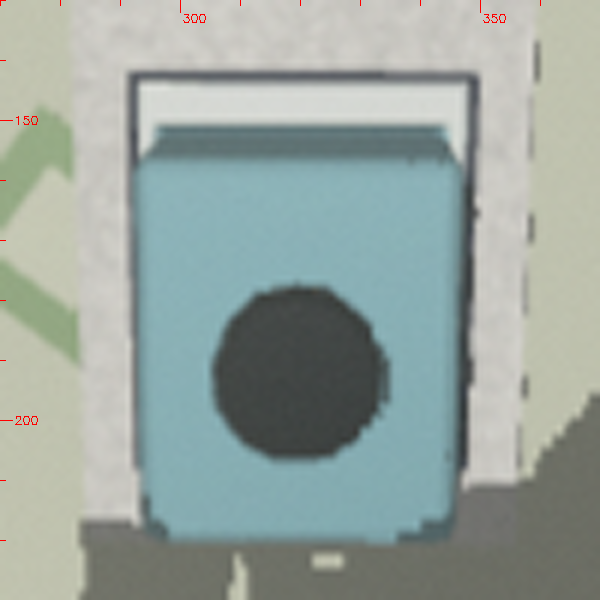

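View pics/s27b.png

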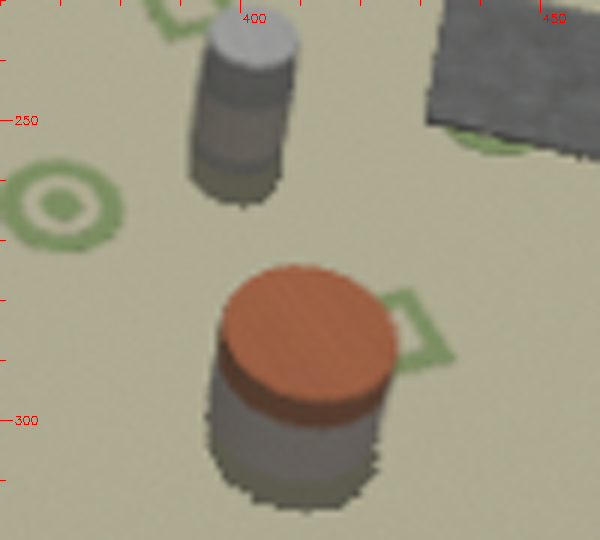

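```bash
python3 -m pendant '[[[0.4,0.1,-0.2,0],[0.8,0.15,-0.2,0],[0.9,0.15,-0.2,0],[0.9,0.15,-0.2,0],[0.9,0.15,-0.1,0],[0.9,0.15,-0.1,0],[0.9,0.15,-0.1,0],[0.9,0.15,-0.1,0],[0.9,0.15,0,0],[0.9,0.15,0,0]]]' 1 >/dev/null;python3 -c "
from h import *; tilt();plan(662.8,242.3,150,82)"
python3 -m pendant '[[[0.9,0.13,0,0],[0.9,0.13,0,0],[0.9,0.13,0,0],[0.9,0.13,0,0],[0.9,0.13,0,0],[0.9,0.13,0,0],[0.9,0.13,0,0],[0.9,0.13,0,0],[0.9,0.13,0,0],[0.9,0.13,0,0]]]' >/dev/null;python3 -c "
from h import *; tilt();plan(662.8,242.3,150,82)"
```

```text
t 107.55 zaxis tilt deg x,y: [-2.02 -0.19] yaw 82.4 pos [ 544.5 -170.8  180.6] j [ -22.     6.4   91.8   -0.9   83.6 -104.3]
pos [ 544.5 -170.8  180.6] rpy [-178.     0.5   82.4] gap 85.5 F [ 0.1 -0.5 -0.6] t 107.55
units x,y,z,turn: [21.27  3.18  1.25] 0.09 mm [425.3  63.6  25. ]
t 108.38 zaxis tilt deg x,y: [-3.39  0.17] yaw 82.5 pos [586.8  21.6 164.8] j [ -2.9  11.1  88.4  -0.   84.  -85.4]
pos [586.8  21.6 164.8] rpy [-176.6    0.3   82.5] gap 85.3 F [ 0.3 -0.3 -0.1] t 108.38
units x,y,z,turn: [11.44  2.37  0.55] 0.11 mm [228.8  47.3  11. ]
```

```bash
python3 -m pendant '[[[0.9,0.2,0,0],[0.9,0.2,0,0],[0.9,0.2,0,0],[0.9,0.2,0,0],[0.9,0.2,0,0],[0.9,0.2,0,0],[0.9,0.2,0,0],[0.7,0.2,0,0],[0.4,0.1,0,0],[0,0,0,0]]]' >/dev/null;python3 -c "
from h import *; tilt();plan(662.8,242.3,150,82);snap('wrist','w28')"
```

```text
t 109.22 zaxis tilt deg x,y: [-4.88  0.12] yaw 82.8 pos [630.6 180.7 146.7] j [ 10.9  23.4  75.5   1.1  85.9 -72. ]
pos [630.6 180.7 146.7] rpy [-175.1    0.5   82.8] gap 85.3 F [ 1. -0.  0.] t 109.22
units x,y,z,turn: [ 3.26  1.19 -0.29] 0.18 mm [65.1 23.9 -5.9]
```

View pics/w28.png

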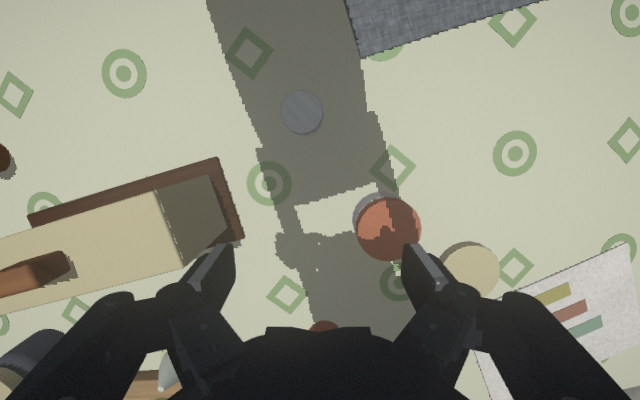

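Run:
```python
from h import *
import pickle
np.set_printoptions(precision=1,suppress=True)
st=pickle.load(open("pics/w28.pkl","rb"))
print(bp("wrist",[(388.5,229),(470,268)],[46,14],st),bp("scene",[(441,340)],14))
plan(663,242.3,100,82.5)
```

```text
[[659.2 241.4  46. ]
 [725.3 332.6  14. ]] [[735.4 332.2  14. ]]
pos [630.2 179.9 146.5] rpy [-175.1    0.5   82.8] gap 85.2 F [-0.3  0.8 -1. ] t 109.27
units x,y,z,turn: [3.3 1.4 2.2] 0.07 mm [66.4 28.6 43.6]
```

```bash
python3 -m pendant '[[[0.3,0.1,0,0],[0.4,0.1,0,0],[0.4,0.15,0.1,0.05],[0.4,0.15,0.2,0],[0.4,0.15,0.2,0],[0.4,0.15,0.2,0],[0.4,0.15,0.2,0],[0.3,0.1,0.2,0],[0.1,0,0.1,0],[0,0,0,0]]]' 1 30 >/dev/null;python3 -c "
from h import *; tilt();plan(660.5,242.2,14,82.5)"
```

```text
t 110.10 zaxis tilt deg x,y: [-5.06  0.04] yaw 82.4 pos [658.8 242.  115.7] j [ 15.3  31.8  67.7   1.4  85.3 -67.3]
pos [658.8 242.  115.7] rpy [-175.     0.6   82.4] gap 85.7 F [0.  0.3 0.3] t 110.1
units x,y,z,turn: [0.08 0.53 5.06] -0.02 mm [  1.5  10.6 101.1]
```

```bash
python3 -m pendant '[[[0.01,0.05,0.2,0],[0.01,0.05,0.4,0],[0,0.05,0.4,0],[0,0.05,0.4,0],[0,0.05,0.4,0],[0,0.05,0.4,0],[0,0.05,0.4,0],[0,0.05,0.3,0],[0,0.05,0.2,0],[0,0,0,0]]]' 1 >/dev/null;python3 -c "
from h import *; tilt();plan(660.5,242.2,14,82.5);snap('wrist','w29')"
```

```text
t 110.93 zaxis tilt deg x,y: [-5.2  -0.02] yaw 82.3 pos [661.4 239.2  44.8] j [ 15.   35.9  69.7   1.3  79.4 -67.6]
pos [661.4 239.2  44.8] rpy [-174.8    0.7   82.3] gap 84.9 F [-0.2  0.  -0.2] t 110.93
units x,y,z,turn: [0.16 0.08 1.54] -0.04 mm [ 3.2  1.5 30.8]
```

View pics/w29.png

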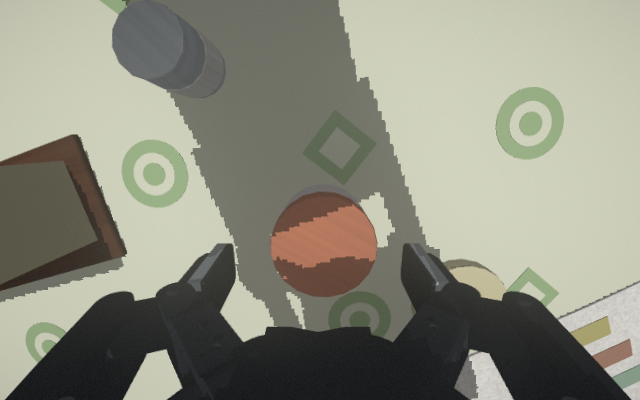

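```bash
python3 - <<'E'
from h import *
import pickle
np.set_printoptions(precision=1,suppress=True)
st=pickle.load(open("pics/w29.pkl","rb"))
print(bp("wrist",[(324,244.5)],[46],st))
E
python3 -m pendant '[[[0.05,0.02,0.1,0],[0.05,0.02,0.2,0],[0.04,0.02,0.2,0],[0,0.01,0.25,0],[0,0.01,0.25,0],[0,0.01,0.25,0],[0,0,0.15,0],[0,0,0.05,0],[0,0,0,0],[0,0,0,0]]]' 1 >/dev/null;python3 -c "
from h import *; tilt();plan(660.5,242.2,14,82.5)"
```

```text
[[658.9 243.1  46. ]]
t 111.82 zaxis tilt deg x,y: [-5.04  0.02] yaw 82.3 pos [662.1 242.7  14.8] j [ 15.3  37.9  70.2   1.4  76.7 -67.4]
pos [662.1 242.7  14.8] rpy [-175.     0.7   82.3] gap 85.2 F [-0.5 -0.2  0.5] t 111.82
units x,y,z,turn: [-0.04 -0.07  0.05] -0.03 mm [-0.7 -1.4  0.9]
```

```bash
python3 -m pendant '[[[0,-0.06,0,0],[0,-0.05,0,0],[0,0,0,0],[0,0,0,0],[0,0,0,0],[0,0,0,0],[0,0,0,0],[0,0,0,0],[0,0,0,0],[0,0,0,0]]]' -1 40;python3 -m pendant '[[[0,0,-0.2,0],[0,0,-0.4,0],[0,0,-0.5,0],[0,0,-0.6,0],[0,0,-0.6,0],[0,0,-0.6,0],[0,0,-0.6,0],[0,0,-0.6,0],[0,0,-0.5,0],[0,0,-0.3,0]]]';python3 -c "
from h import *; tilt();plan(371,-328.5,150,82.5);snap('side','d30')"
```

```text
time: 112.65
tool_pos: [659.9, 243.1, 15.8]
tcp_rot: [-175.0, 0.6, 82.3]
ft_force: [0.2, 0.1, -0.5]
finger_gap: 58.9
time: 113.48
tool_pos: [669.7, 243.1, 125.1]
tcp_rot: [-175.1, 0.6, 82.3]
ft_force: [-0.0, 0.4, -2.0]
finger_gap: 59.4
t 113.48 zaxis tilt deg x,y: [-4.9   0.06] yaw 82.3 pos [669.7 243.1 125.1] j [ 15.1  33.   65.2   1.3  86.6 -67.3]
pos [669.7 243.1 125.1] rpy [-175.1    0.6   82.3] gap 59.4 F [-0.   0.4 -2. ] t 113.48
units x,y,z,turn: [-3.033e+01 -1.103e+01  1.000e-02] -0.04 mm [-6.065e+02 -2.205e+02  2.000e-01]
```

View pics/d30.png

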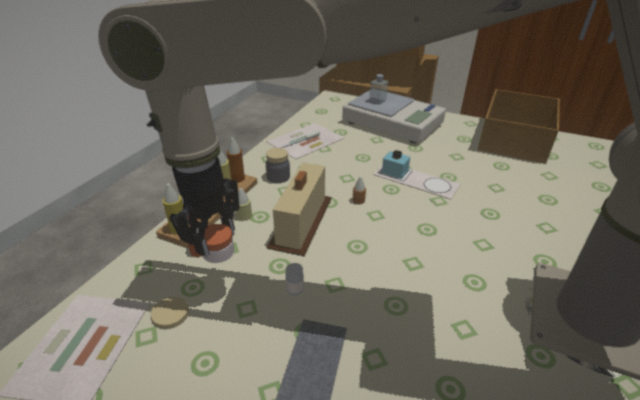

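```bash
python3 -m pendant '[[[-0.2,-0.3,-0.4,0],[-0.4,-0.5,-0.4,0],[-0.6,-0.6,-0.4,0],[-0.7,-0.6,-0.3,0],[-0.7,-0.6,-0.3,0],[-0.7,-0.6,-0.3,0],[-0.7,-0.6,-0.2,0],[-0.7,-0.6,-0.1,0],[-0.7,-0.5,-0.1,0],[-0.7,-0.5,-0.1,0]]]' >/dev/null;python3 -c "
from h import *; tilt();plan(371,-328.5,150,82.5)"
python3 -m pendant '[[[-0.8,-0.4,-0.1,0],[-0.8,-0.4,-0.1,0],[-0.8,-0.4,-0.1,0],[-0.8,-0.3,-0.1,0],[-0.8,-0.3,-0.1,0],[-0.8,-0.3,-0.1,0],[-0.8,-0.3,-0.1,0],[-0.8,-0.3,-0.1,0],[-0.8,-0.3,-0.1,0],[-0.8,-0.3,-0.1,0]]]' >/dev/null;python3 -c "
from h import *; tilt();plan(371,-328.5,150,82.5)"
```

```text
t 114.37 zaxis tilt deg x,y: [-4.99  0.07] yaw 82.5 pos [546.2 134.6 188.1] j [  8.1   7.8  89.6   0.8  87.5 -74.4]
pos [546.2 134.6 188.1] rpy [-175.     0.6   82.5] gap 58.8 F [ 0.3  0.  -1.1] t 114.37
units x,y,z,turn: [-24.08  -5.46   2.63] 0.0 mm [-481.6 -109.2   52.6]
t 115.20 zaxis tilt deg x,y: [-5.24  0.08] yaw 82.6 pos [453.8 -21.4 214.6] j [ -8.6  -9.7 104.1  -0.7  90.8 -91.2]
pos [453.8 -21.4 214.6] rpy [-174.8    0.6   82.6] gap 58.8 F [ 0.7 -0.  -1.8] t 115.2
units x,y,z,turn: [-15.73  -1.82   3.57] 0.03 mm [-314.5  -36.4   71.4]
```

```bash
python3 -m pendant '[[[-0.8,-0.1,0,0],[-0.8,-0.1,0,0],[-0.8,-0.1,0,0],[-0.8,-0.1,0,0],[-0.8,-0.1,0,0],[-0.8,-0.1,0,0],[-0.8,-0.1,0,0],[-0.8,-0.1,0,0],[-0.8,-0.1,0,0],[-0.8,-0.1,0,0]]]' >/dev/null;python3 -c "
from h import *; tilt();plan(371,-328.5,150,82.5)"
python3 -m pendant '[[[-0.8,-0.1,0.1,0],[-0.8,-0.1,0.1,0],[-0.8,-0.1,0.1,0],[-0.7,-0.1,0.1,0],[-0.5,-0.1,0.1,0],[-0.3,-0.1,0.1,0],[-0.1,0,0.1,0],[0,0,0.1,0],[0,0,0.1,0],[0,0,0,0]]]' >/dev/null;python3 -c "
from h import *; tilt();plan(371,-328.5,150,82.5)"
```

```text
t 116.03 zaxis tilt deg x,y: [-5.31  0.14] yaw 82.6 pos [ 408.4 -184.1  217.6] j [ -28.8  -11.1  105.1   -2.4   90.8 -111.4]
pos [ 408.4 -184.1  217.6] rpy [-174.7    0.5   82.6] gap 58.9 F [-1.1 -0.4 -1.9] t 116.03
units x,y,z,turn: [-7.37 -0.61  3.52] 0.03 mm [-147.4  -12.1   70.4]
t 116.87 zaxis tilt deg x,y: [-5.4   0.26] yaw 82.5 pos [ 381.2 -266.4  199.3] j [ -38.8   -8.   104.2   -3.2   88.2 -121. ]
pos [ 381.2 -266.4  199.3] rpy [-174.6    0.4   82.5] gap 59.1 F [ 0.4 -0.3 -1.2] t 116.87
units x,y,z,turn: [-3.12  0.14  2.49] -0.01 mm [-62.5   2.7  49.7]
```

```bash
python3 -m pendant '[[[-0.3,0,0.1,0],[-0.4,0,0.2,0],[-0.4,0,0.3,0],[-0.4,0,0.4,0],[-0.4,0,0.4,0],[-0.4,0,0.4,0],[-0.3,0,0.4,0],[-0.2,0,0.4,0],[0,0,0.3,0],[0,0,0.1,0]]]' >/dev/null;python3 -c "
from h import *; tilt();plan(368.2,-329.2,70,82.5);snap('scene','s31');snap('wrist','w31');crop('pics/s31.png','pics/s31a.png',190,100,330,210,5)"
```

```text
t 117.70 zaxis tilt deg x,y: [-5.43  0.32] yaw 82.5 pos [ 366.9 -326.8  132.7] j [ -45.    -1.   104.7   -3.7   80.4 -126.8]
pos [ 366.9 -326.8  132.7] rpy [-174.6    0.4   82.5] gap 58.5 F [-1.   0.1 -1.3] t 117.7
units x,y,z,turn: [-0.09  0.38  3.12] 0.01 mm [-1.8  7.5 62.3]
```

View pics/w31.png

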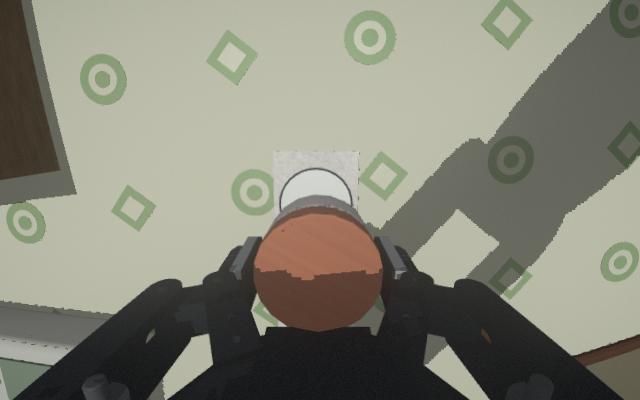

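View pics/s31a.png

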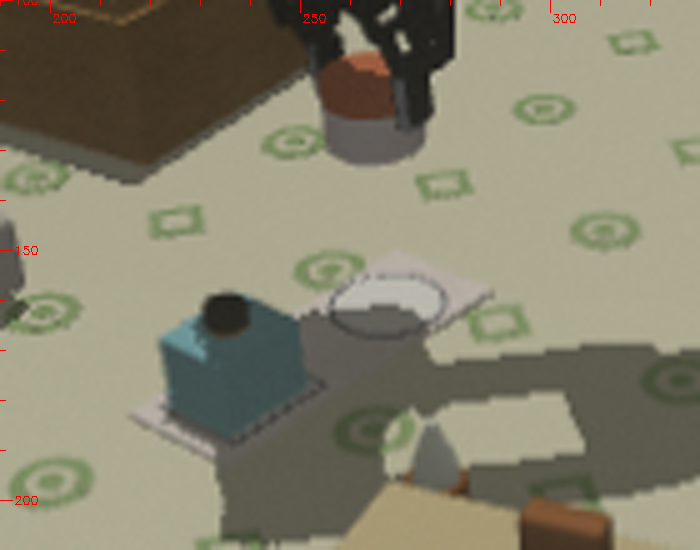

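```bash
python3 - <<'E'
from h import *
import pickle
np.set_printoptions(precision=1,suppress=True)
st=pickle.load(open("pics/w31.pkl","rb"))
q=bp("wrist",[(316,168.5)],3,st)[0];u=np.array([np.cos(np.radians(-7.3)),np.sin(np.radians(-7.3))])
print(q, q[:2]+37*u)
print(bp("wrist",[(318,270)],st["tool_pos"][2]+30,st),st["tool_pos"])
E
python3 -m pendant '[[[-0.05,0.04,0.2,0],[-0.04,0.04,0.3,0],[0,0.04,0.4,0],[0,0.04,0.4,0],[0,0.04,0.4,0],[0,0.04,0.4,0],[0,0.04,0.4,0],[0,0.04,0.4,0],[0,0.03,0.3,0],[0,0,0.1,0]]]' >/dev/null;python3 -c "
from h import *; tilt();plan(368.2,-329.2,25,82.5)"
```

```text
[ 333.9 -324.8    3. ] [ 370.6 -329.5]
[[ 365.3 -325.9  162.5]] [ 366.8 -326.5  132.5]
t 118.63 zaxis tilt deg x,y: [-5.28  0.18] yaw 82.7 pos [ 369.3 -328.6   61.7] j [ -44.9    4.1  107.5   -3.8   72.3 -126.3]
pos [ 369.3 -328.6   61.7] rpy [-174.7    0.5   82.7] gap 58.6 F [-0.5 -1.5 -2. ] t 118.63
units x,y,z,turn: [-0.02  0.12  1.83] 0.04 mm [-0.4  2.3 36.6]
```

```bash
python3 -m pendant '[[[-0.03,0.06,0.2,0],[-0.02,0.06,0.2,0],[0,0.04,0.25,0],[0,0.03,0.3,0],[0,0.03,0.3,0],[0,0.02,0.3,0],[0,0.01,0.2,0],[0,0,0.1,0],[0,0,0,0],[0,0,0,0]]]';python3 -c "
from h import *; tilt();plan(370.5,-329.5,18.8,82.5)"
```

```text
time: 119.47
tool_pos: [370.8, -330.3, 19.8]
tcp_rot: [-174.7, 0.5, 82.7]
ft_force: [-0.2, -1.3, -2.2]
finger_gap: 59.1
t 119.47 zaxis tilt deg x,y: [-5.3  0.2] yaw 82.7 pos [ 370.8 -330.3   19.8] j [ -45.     8.1  108.2   -3.9   67.6 -126. ]
pos [ 370.8 -330.3   19.8] rpy [-174.7    0.5   82.7] gap 59.1 F [-0.2 -1.3 -2.2] t 119.47
units x,y,z,turn: [ 0.04 -0.02  0.05] 0.04 mm [ 0.8 -0.3  1.1]
```

```bash
python3 -m pendant '[[[0.03,0,0.04,0],[0,0,0.03,0],[0,0,0,0],[0,0,0,0],[0,0,0,0],[0,0,0,0],[0,0,0,0],[0,0,0,0],[0,0,0,0],[0,0,0,0]]]';python3 -m pendant '[[[0,0,0,0],[0,0,0,0],[0,0,0,0],[0,0,0,0],[0,0,0,0],[0,0,0,0],[0,0,0,0],[0,0,-0.1,0],[0,0,-0.2,0],[0,0,-0.3,0]]]' 1 ;python3 -m pendant '[[[0,0,-0.4,0],[0,0,-0.6,0],[0,0,-0.7,0],[0,0,-0.8,0],[0,0,-0.8,0],[0,0,-0.8,0],[0,0,-0.8,0],[0,0,-0.7,0],[0,0,-0.4,0],[0,0,0,0]]]' ;python3 -c "
from h import *; tilt()
snap('scene','s32');crop('pics/s32.png','pics/s32a.png',190,120,320,220,6);snap('wrist','w32');snap('side','d32')"
```

```text
time: 120.3
tool_pos: [371.7, -330.6, 19.9]
tcp_rot: [-174.8, 0.6, 82.7]
ft_force: [0.1, 0.5, -1.5]
finger_gap: 58.8
time: 121.13
tool_pos: [372.6, -330.5, 32.3]
tcp_rot: [-174.8, 0.6, 82.7]
ft_force: [-0.5, 0.0, 0.8]
finger_gap: 85.5
time: 121.97
tool_pos: [386.3, -331.9, 169.9]
tcp_rot: [-175.2, 0.9, 82.7]
ft_force: [0.9, -0.2, -0.2]
finger_gap: 85.6
t 121.97 zaxis tilt deg x,y: [-4.83 -0.25] yaw 82.7 pos [ 386.3 -331.9  169.9] j [ -43.9   -0.9  100.6   -3.6   83.7 -126.1]
```

View pics/s32.png

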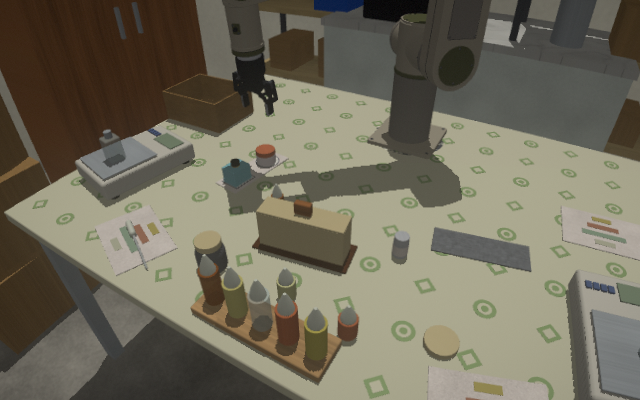

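View pics/w32.png

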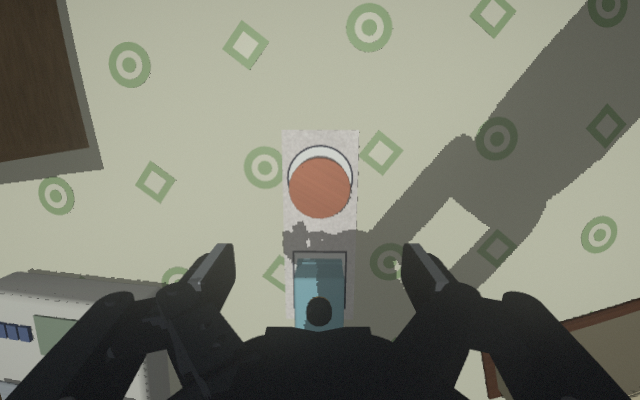

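View pics/d32.png

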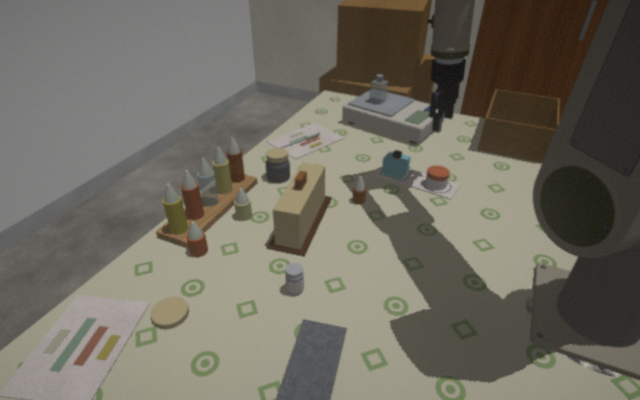

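Run:
```python
from h import *
import pickle
np.set_printoptions(precision=1,suppress=True)
st=pickle.load(open("pics/w32.pkl","rb"))
u=np.array([np.cos(np.radians(-7.3)),np.sin(np.radians(-7.3))])
q=bp("wrist",[(320.3,146)],3,st)[0];print("circle",q[:2]+37*u)
print("jar",bp("wrist",[(319.8,187)],49,st))
q=bp("wrist",[(319.8,251.5)],3,st)[0];print("rect",q[:2]+38*u,"flac",bp("wrist",[(319,311)],69,st))
crop("pics/w32.png","pics/w32a.png",270,120,370,330,3.5);crop("pics/d32.png","pics/d32a.png",370,140,470,210,6)
```

```text
circle [ 371.2 -329.6]
jar [[ 371.8 -329.8   49. ]]
rect [ 493.2 -345.6] flac [[ 490.1 -345.3   69. ]]
```

View pics/w32a.png

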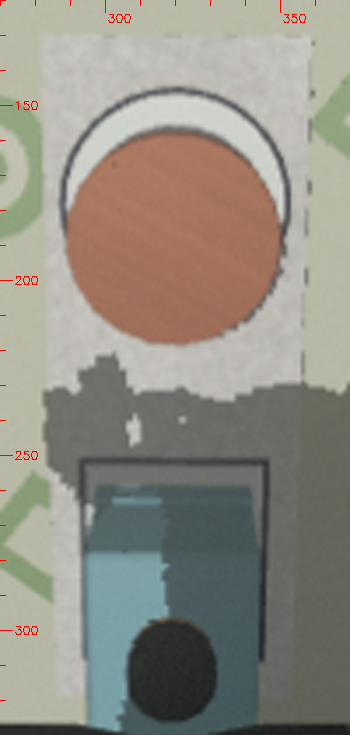

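View pics/d32a.png

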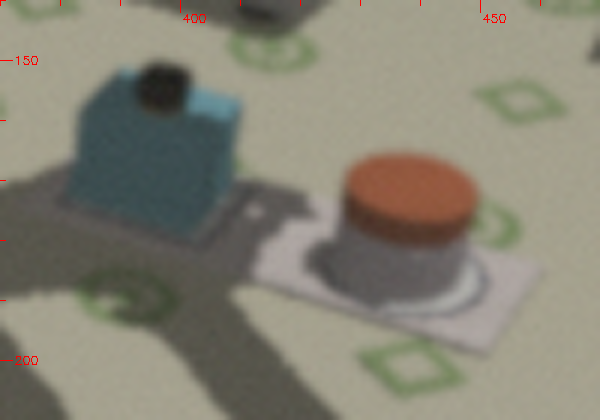

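View pics/s32a.png

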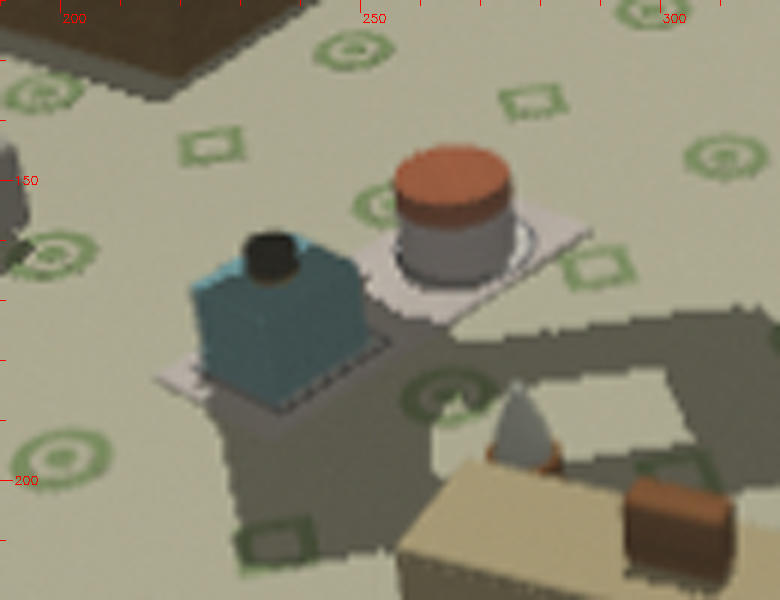

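Run:
```python
from h import *
import pickle
st=pickle.load(open("pics/w32.pkl","rb"))
t=np.linspace(0,2*np.pi,60)
def ring(c,r,z): return np.stack([c[0]+r*np.cos(t),c[1]+r*np.sin(t),0*t+z],1)
def ov(n,src,dst,x0,y0,x1,y1,s,items):
    im=cv2.imread(src)[y0:y1,x0:x1];im=cv2.resize(im,None,fx=s,fy=s,interpolation=cv2.INTER_CUBIC)
    for X,col in items:
        p=(pr(n,X,st)-[x0,y0]+.5)*s
        cv2.polylines(im,[p.astype(int).reshape(-1,1,2)],True,col,1)
    cv2.imwrite(dst,im)
c=(371,-329.5);j=(371.8,-329.8)
it=[(ring(c,37,3),(0,0,255)),(ring(j,30,3),(255,0,0)),(ring(j,30,49),(0,255,0))]
ov("scene","pics/s32.png","pics/o1.png",230,135,300,185,10,it)
ov("side","pics/d32.png","pics/o2.png",410,160,470,205,10,it)
```

```text
(no output)
```

View pics/o1.png

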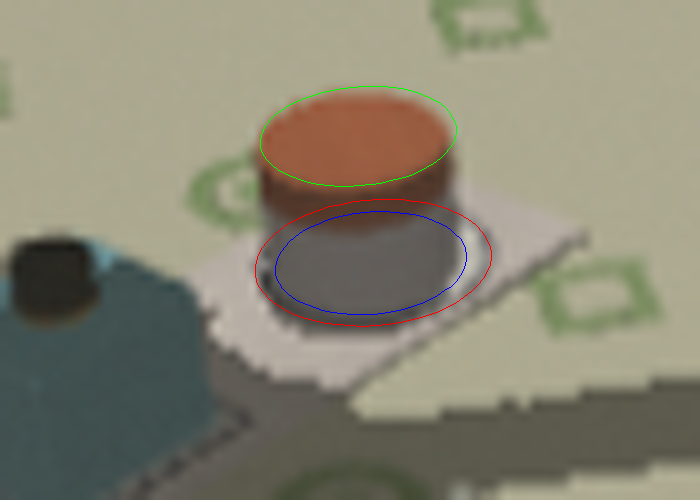

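View pics/o2.png

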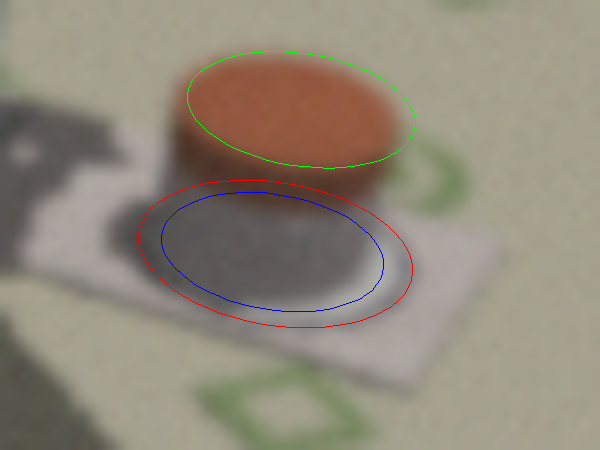

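Run:
```python
from h import *
import pickle
st=pickle.load(open("pics/w32.pkl","rb"))
t=np.linspace(0,2*np.pi,60)
def ring(c,r,z): return np.stack([c[0]+r*np.cos(t),c[1]+r*np.sin(t),0*t+z],1)
def ov(n,src,dst,x0,y0,x1,y1,s,items):
    im=cv2.imread(src)[y0:y1,x0:x1];im=cv2.resize(im,None,fx=s,fy=s,interpolation=cv2.INTER_CUBIC)
    for X,col in items:
        p=(pr(n,X,st)-[x0,y0]+.5)*s
        cv2.polylines(im,[p.astype(int).reshape(-1,1,2)],True,col,1)
    return im
# original circle in empty images -> per-camera circle offsets
a=ov("scene","pics/scene0.png","",230,135,300,185,8,[(ring((371,-329.5),37,3),(0,0,255))])
b=ov("scene","pics/s32.png","",230,135,300,185,8,[(ring((376,-330.5),30,3),(255,0,0)),(ring((376,-330.5),30,49),(0,255,0))])
cv2.imwrite("pics/o3.png",np.vstack([a,b])[:600*2][:,:])
a=ov("side","pics/side0.png","",400,150,480,205,8,[(ring((371,-329.5),37,3),(0,0,255))])
b=ov("side","pics/d32.png","",400,150,480,205,8,[(ring((376,-330.5),30,3),(255,0,0)),(ring((376,-330.5),30,49),(0,255,0))])
im=np.vstack([a,b]);cv2.imwrite("pics/o4.png",cv2.resize(im,None,fx=.68,fy=.68))
im=cv2.imread("pics/o3.png");cv2.imwrite("pics/o3.png",cv2.resize(im,None,fx=.75,fy=.75))
```

```text
(no output)
```

View pics/o3.png

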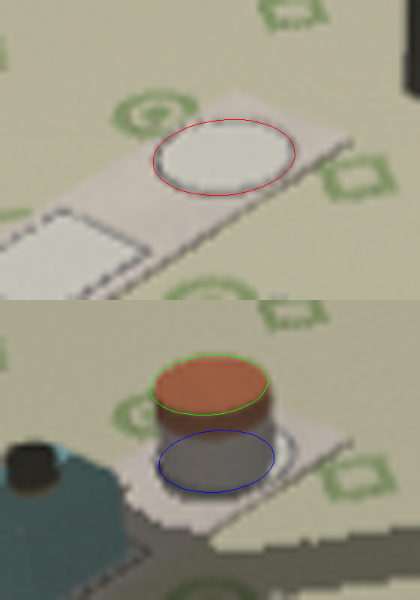

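View pics/o4.png

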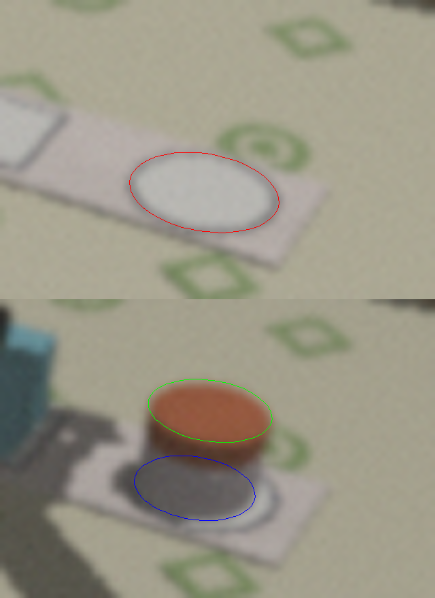

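Run:
```python
from h import *
np.set_printoptions(precision=1,suppress=True)
print(bp("scene",np.array([(453,176)])/6+[190-.42,120-.42],49))
print(bp("side",np.array([(410.5,188)])/6+[370-.42,140-.42],49))
print(tri("scene",np.array((453,176))/6+[190-.42,120-.42],"side",np.array((410.5,188))/6+[370-.42,140-.42]))
```

```text
[[ 376.5 -327.4   49. ]]
[[ 375.1 -325.2   49. ]]
[ 375.3 -328.2   47.7]
```

```bash
python3 -c "
from h import *; plan(372,-330,70,82.7)"
python3 -m pendant '[[[0,-0.03,0.3,0],[0.01,-0.03,0.5,0],[0.01,-0.03,0.6,0],[0.01,-0.03,0.6,0],[0.01,-0.03,0.6,0],[0.01,-0.03,0.6,0],[0,-0.03,0.6,0],[0,-0.03,0.5,0],[0,0,0.3,0],[0,0,0.1,0]]]' 1 >/dev/null; python3 -c "
from h import *; tilt();plan(372,-330,20,82.7)"
```

```text
pos [ 385.  -330.8  166.5] rpy [-175.     0.7   82.7] gap 85.4 F [-0.1 -0.1 -0.6] t 122.12
units x,y,z,turn: [ 0.02 -0.23  4.87] 0.0 mm [ 0.4 -4.6 97.3]
t 122.95 zaxis tilt deg x,y: [-5.87  0.78] yaw 82.7 pos [ 362.6 -321.8   51.7] j [ -44.9    4.3  108.5   -3.8   71.9 -126.3]
pos [ 362.6 -321.8   51.7] rpy [-174.1   -0.    82.7] gap 85.1 F [-0.1 -0.3  0. ] t 122.95
units x,y,z,turn: [-0.35  0.68  1.52] -0.01 mm [-7.  13.6 30.5]
```

```bash
python3 -m pendant '[[[-0.1,0.15,0,0],[-0.1,0.15,0,0],[-0.1,0.15,0,0],[-0.03,0.1,0,0],[0,0.1,0.2,0],[0,0.02,0.25,0],[0,0.02,0.25,0],[0,0.02,0.25,0],[0,0.02,0.2,0],[0,0,0.1,0]]]' 1 >/dev/null; python3 -c "
from h import *; tilt();plan(372,-329,20,82.7);snap('wrist','w33')"
```

```text
t 123.78 zaxis tilt deg x,y: [-5.69  0.62] yaw 82.7 pos [ 376.7 -332.2   24.4] j [ -44.7    9.   106.6   -3.8   68.9 -125.8]
pos [ 376.7 -332.2   24.4] rpy [-1.743e+02  1.000e-01  8.270e+01] gap 85.3 F [0.1 0.3 0.1] t 123.78
units x,y,z,turn: [ 0.13 -0.23  0.25] -0.0 mm [ 2.6 -4.6  4.9]
```

View pics/w33.png

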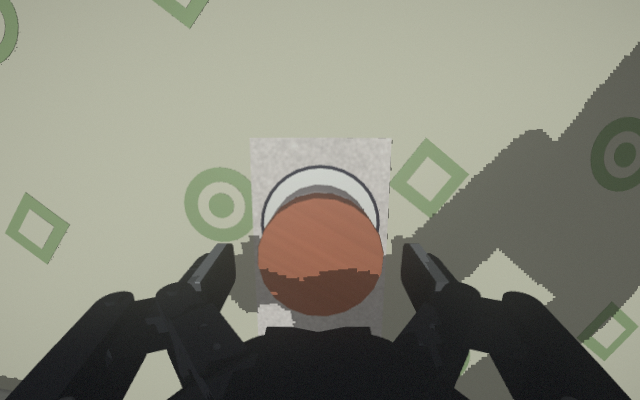

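Run:
```python
from h import *
import pickle
st=pickle.load(open("pics/w33.pkl","rb"))
np.set_printoptions(precision=1,suppress=True)
print(bp("wrist",[(320,166.5),(319,186)],3,st))
```

```text
[[ 333.7 -325.4    3. ]
 [ 345.3 -327.4    3. ]]
```

```bash
python3 -m pendant '[[[0.04,-0.06,0.08,0],[0.04,-0.05,0.05,0],[0,0,0,0],[0,0,0,0],[0,0,0,0],[0,0,0,0],[0,0,0,0],[0,0,0,0],[0,0,0,0],[0,0,0,0]]]' -1 30; python3 -c "
from h import *; tilt();plan(372,-329,20,82.7)"
```

```text
time: 124.67
tool_pos: [373.5, -329.6, 21.4]
tcp_rot: [-174.2, 0.1, 82.7]
ft_force: [-0.0, -0.6, -1.3]
finger_gap: 59.1
t 124.67 zaxis tilt deg x,y: [-5.74  0.66] yaw 82.7 pos [ 373.5 -329.6   21.4] j [ -44.7    8.8  107.3   -3.8   68.5 -125.8]
pos [ 373.5 -329.6   21.4] rpy [-1.742e+02  1.000e-01  8.270e+01] gap 59.1 F [-0.  -0.6 -1.3] t 124.67
units x,y,z,turn: [ 0.02 -0.07  0.08] -0.0 mm [ 0.4 -1.4  1.5]
```

```bash
python3 -m pendant '[[[0,0,-0.06,0],[0,-0.06,0,0],[0,-0.06,0,0],[0,-0.06,0,0],[0,0,0,0],[0,0,0,0],[0,0,0,0],[0,0,0,0],[0,0,0,0],[0,0,0,0]]]'; python3 -c "
from h import *; tilt();plan(369.3,-329.1,21,82.7)"
```

```text
time: 125.5
tool_pos: [369.3, -328.7, 22.7]
tcp_rot: [-174.2, 0.0, 82.7]
ft_force: [0.6, 0.0, -2.1]
finger_gap: 59.3
t 125.50 zaxis tilt deg x,y: [-5.78  0.71] yaw 82.7 pos [ 369.3 -328.7   22.7] j [ -45.     8.2  107.8   -3.8   68.7 -126.1]
pos [ 369.3 -328.7   22.7] rpy [-174.2    0.    82.7] gap 59.3 F [ 0.6  0.  -2.1] t 125.5
units x,y,z,turn: [-0.02  0.01  0.08] -0.01 mm [-0.4  0.3  1.7]
```

```bash
python3 -m pendant '[[[0,0.02,0.05,0],[0,0,0.02,0],[0,0,0,0],[0,0,0,0],[0,0,0,0],[0,0,0,0],[0,0,0,0],[0,0,0,0],[0,0,0,0],[0,0,0,0]]]'; 
python3 -m pendant '[[[0,0,0,0],[0,0,0,0],[0,0,0,0],[0,0,0,0],[0,0,0,0],[0,0,0,0],[0,0,0,0],[0,0,-0.1,0],[0,0,-0.1,0],[0,0,0,0]]]' 1 ;python3 -c "
from h import *; tilt()
snap('wrist','w34');crop('pics/w34.png','pics/w34a.png',240,130,400,330,4)
"
```

```text
time: 126.33
tool_pos: [369.7, -328.8, 21.4]
tcp_rot: [-174.2, 0.0, 82.7]
ft_force: [-0.1, -0.7, -1.2]
finger_gap: 58.9
time: 127.17
tool_pos: [370.7, -329.5, 26.4]
tcp_rot: [-174.2, 0.1, 82.7]
ft_force: [0.1, -0.1, 0.0]
finger_gap: 85.7
t 127.17 zaxis tilt deg x,y: [-5.71  0.64] yaw 82.7 pos [ 370.7 -329.5   26.4] j [ -44.9    8.   107.6   -3.8   69.  -126.1]
```

View pics/w34a.png

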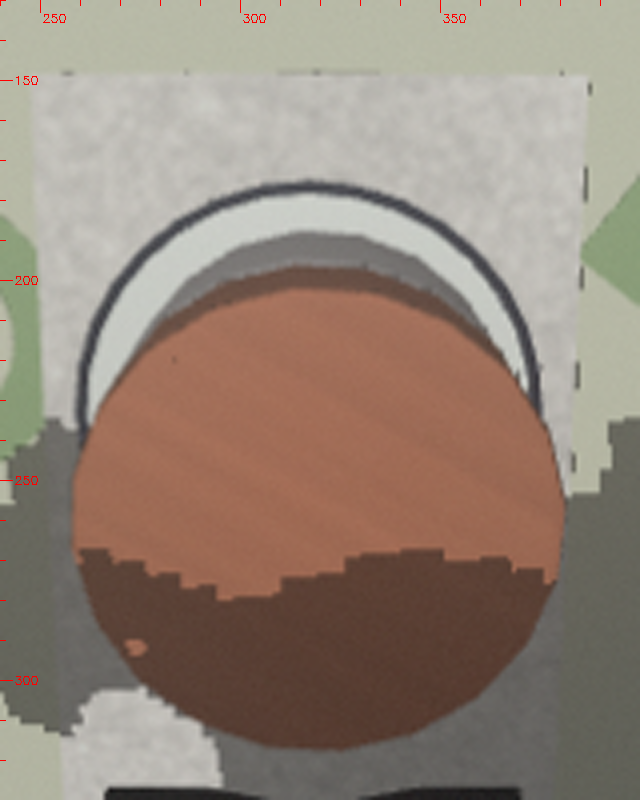

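```bash
python3 -m pendant '[[[0,-0.03,-0.3,0],[0,-0.03,-0.5,0],[0,0,-0.7,0],[0,0,-0.8,0],[0,0,-0.8,0],[0,0,-0.8,0],[0,0,-0.8,0],[0,0,-0.7,0],[0,0,-0.4,0],[0,0,0,0]]]' ;python3 - <<'E'
from h import *
snap('scene','s35');crop('pics/s35.png','pics/s35a.png',190,120,320,220,6);snap('side','d35')
E
```

```text
time: 128.05
tool_pos: [381.5, -330.4, 153.9]
tcp_rot: [-174.3, 0.1, 82.7]
ft_force: [1.2, 0.3, -0.4]
finger_gap: 85.2
```

View pics/s35a.png

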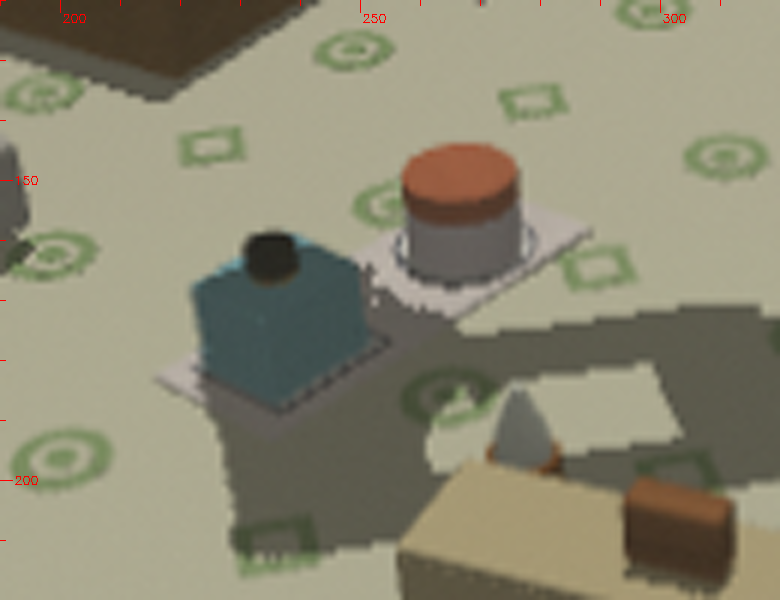

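View pics/d35.png

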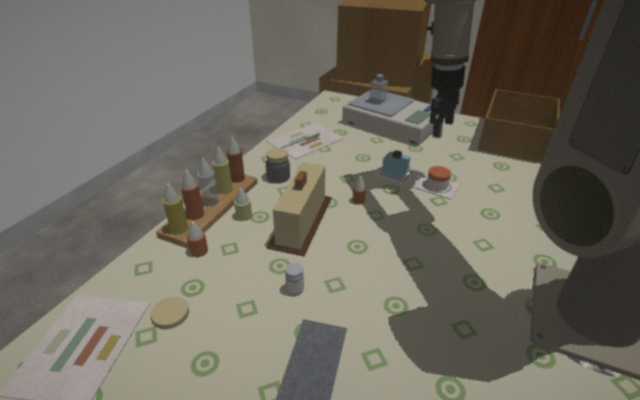

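View pics/s35.png

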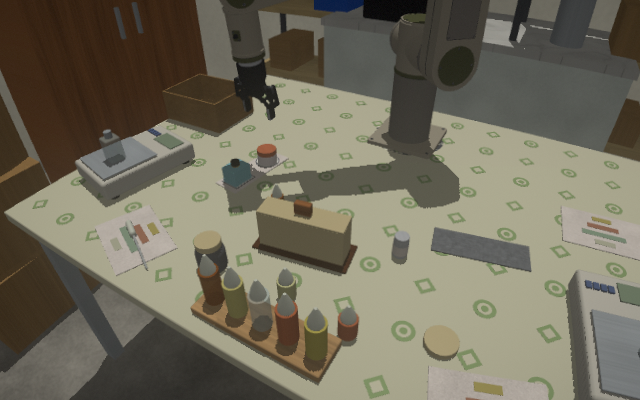

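```bash
python3 -c "
from bench import *
print(sense()['time']); print(hand_in())"
```

```text
128.15
the job is handed in; nothing more can be done
None
```

I finished the job and handed it in at 128 s of the 210 s allowed.

- **Lid:** I lifted it by the knob and stood it on the felt pad, about 3 mm off the pad's centre. After the vials it went back on the case. My last camera view shows it down on the base board with the same corner positions as at the start.
- **Vials:** Only the red and blue vials were there. Each is in the sleeve of its own colour. When checked before the lid went back on, both stood upright with the steel band just above the sleeve's rim, so I took them as fully home. I could not look again once the lid was on.
- **Flacon:** It stands lengthwise in the rectangle, within about 1 mm of the centre in the first wrist view. The base corners in the last scene picture agree with that.
- **Jar:** The wrist view first put it on centre, but the two fixed cameras showed it about 4–5 mm off. I regripped it and shifted it. The last wrist view shows a gap of about 6.5 mm on the side I could see, against 7 mm if centred. The last fixed-camera picture also shows it centred.
- **Other things:** In the last pictures nothing else has moved, nothing fell, and I saw neither the flacon nor the jar get knocked aside. The gripper is well clear of everything.

**What went less well:**
- **Tool tilt:** The tool drifted out of vertical by up to about 9° during fast moves. I corrected it by pushing the arm to its reach limits. During one correction joint 3 read 1.2° against its 1.28° limit. I moved straight back, and the robot reported no fault.
- **Wrist camera:** After tilted moves its readings were a few millimetres off for tall objects, so I relied on the two fixed cameras there.

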